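# Fit the clamp carriers to the welding-fixture rail

### The job

Fit every carrier that hangs on the rack to the dovetail rail on the welding table: press the hook's sprung keeper open before you lift a carrier off, never forcing it past a shut keeper, slide it onto the rail from the open end until it is wholly on and sits down level, and only then turn its clamp knob clockwise until it is tight at its stop. Leave all the carriers on the rail together, and do not disturb the other things on the table.

Things in the scene. Friction and masses are not known exactly. Their poses are not given: they have to be found in the camera images.
- rail_top (a point): dovetail rail: aluminium bar 280 mm long on a flat plate (100 x 320 x 12). Point: middle of its flat top, 60 mm above the table; z up, y along the rail. OPEN END at y = -140 mm (then a tapered lead-in nose to -160); a stop plate stands at the other end, face at y = +140 mm, 20 mm above the top. Head 36 mm wide, 8 thick, over a web 18 wide.
- carrier0_center (a point): a dark steel slide-on carrier (three alike, 0.45 kg), 106 mm high, saddle 56 (x) x 52 (y, sliding direction). Point: 53 mm above its underside on the tab's axis, z up. Square hanging bar along y, 88 mm long, 10 thick, axis 5 mm below this point. Knob ear at -x. Saddle: a C channel open at both y ends, 41 mm wide inside, 12 high, roof 35 mm below this point, lips 24 mm apart reaching under the rail head (2.5 mm play each side, 4 in height).
- carrier0_tab (a point): grip point on carrier0's upright aluminium tab, 35 mm above its centre; same axes. Tab 12 mm (x) by 28 mm (y), from 60 mm below to 13 mm above this point; its top 5 mm is a 20 mm wide cap. The knob (axis at x = -68 mm, radius 18, top 4 mm below this point) leaves 44 mm free beside the tab at -x: part-open fingers that close along x.
- carrier1_center (a point): a dark steel slide-on carrier (three alike, 0.45 kg), 106 mm high, saddle 56 (x) x 52 (y, sliding direction). Point: 53 mm above its underside on the tab's axis, z up. Square hanging bar along y, 88 mm long, 10 thick, axis 5 mm below this point. Knob ear at -x. Seated, its centre is 35 mm above the rail's top; slide on with the centre about 37 mm above it. Carriers on the rail need 88 mm between centres (bars).
- carrier1_tab (a point): grip point on carrier1's upright aluminium tab, 35 mm above its centre; same axes. Tab 12 mm (x) by 28 mm (y), from 60 mm below to 13 mm above this point; its top 5 mm is a 20 mm wide cap. The knob (axis at x = -68 mm, radius 18, top 4 mm below this point) leaves 44 mm free beside the tab at -x: part-open fingers that close along x.
- carrier2_center (a point): a dark steel slide-on carrier (three alike, 0.45 kg), 106 mm high, saddle 56 (x) x 52 (y, sliding direction). Point: 53 mm above its underside on the tab's axis, z up. Square hanging bar along y, 88 mm long, 10 thick, axis 5 mm below this point. Knob ear at -x. If it falls it usually stands on its saddle and can be taken up again by the tab. Only two or three of the carriers are present.
- carrier2_tab (a point): grip point on carrier2's upright aluminium tab, 35 mm above its centre; same axes. Tab 12 mm (x) by 28 mm (y), from 60 mm below to 13 mm above this point; its top 5 mm is a 20 mm wide cap. The knob (axis at x = -68 mm, radius 18, top 4 mm below this point) leaves 44 mm free beside the tab at -x: part-open fingers that close along x.
- knob0 (a joint): clamp knob of carrier0: turns about a vertical axis, clockwise seen from above; rad; starts slack at 0 to 0.25, tight at its stop, 1.5; stays where it is left (0.04 N m friction)
- knob0_grip (a point): black bar handle of carrier0's knob, 36 mm long, 12 thick, 28 high; point: middle of the bar on the turning axis, 17 mm above the carrier's centre and 68 mm to its -x side. Its x axis runs along the bar, which lies along the carrier's x when the knob reads 0. The carrier's tab rises 36 mm above this point.
- knob1 (a joint): clamp knob of carrier1: turns about a vertical axis, clockwise seen from above; rad; starts slack at 0 to 0.25, tight at its stop, 1.5; stays where it is left (0.04 N m friction)
- knob1_grip (a point): black bar handle of carrier1's knob, 36 mm long, 12 thick, 28 high; point: middle of the bar on the turning axis, 17 mm above the carrier's centre and 68 mm to its -x side. Its x axis runs along the bar, which lies along the carrier's x when the knob reads 0. The carrier's tab rises 36 mm above this point.
- knob2 (a joint): clamp knob of carrier2: turns about a vertical axis, clockwise seen from above; rad; starts slack at 0 to 0.25, tight at its stop, 1.5; stays where it is left (0.04 N m friction)
- knob2_grip (a point): black bar handle of carrier2's knob, 36 mm long, 12 thick, 28 high; point: middle of the bar on the turning axis, 17 mm above the carrier's centre and 68 mm to its -x side. Its x axis runs along the bar, which lies along the carrier's x when the knob reads 0. The carrier's tab rises 36 mm above this point.
- seat0 (a point): double hook 0 of the grey rack (hooks 110 mm apart): two prongs 74 mm apart carry the ends of a hanging bar, between side cheeks (2.5 mm play). Point: where the bar's middle lies, 90 mm above the table; y along the bar, x from the open front to the back. Tips and cheeks stand 7 to 12 mm above it. Keeper open, the carrier lifts straight up. carrier0, if present, starts here.
- keeper0 (a joint): sprung keeper of hook 0: two steel fingers closing over the bar's ends; rad, 0 shut, 1.1 open. Over-centre spring: press its rear thumb tab down (about 3 N) past the middle (0.55) and it snaps open and stays; left before the middle it snaps shut. Open, its fingers stand up to 65 mm above the seat.
- keeper0_press (a point): thumb tab of keeper 0, 28 mm wide: press here straight down; the point moves with the keeper. Shut, it is 72 mm behind (+x) and 27 mm above the seat; the hinge axis (along y) is 42 mm behind and 6 above the seat. The keeper snaps open once this point is 5 mm below the hinge; fully open it is about 18 mm below it.
- seat1 (a point): double hook 1 of the grey rack (hooks 110 mm apart): two prongs 74 mm apart carry the ends of a hanging bar, between side cheeks (2.5 mm play). Point: where the bar's middle lies, 90 mm above the table; y along the bar, x from the open front to the back. Tips and cheeks stand 7 to 12 mm above it. Keeper open, the carrier lifts straight up. carrier1, if present, starts here.
- keeper1 (a joint): sprung keeper of hook 1: two steel fingers closing over the bar's ends; rad, 0 shut, 1.1 open. Over-centre spring: press its rear thumb tab down (about 3 N) past the middle (0.55) and it snaps open and stays; left before the middle it snaps shut. Open, its fingers stand up to 65 mm above the seat.
- keeper1_press (a point): thumb tab of keeper 1, 28 mm wide: press here straight down; the point moves with the keeper. Shut, it is 72 mm behind (+x) and 27 mm above the seat; the hinge axis (along y) is 42 mm behind and 6 above the seat. The keeper snaps open once this point is 5 mm below the hinge; fully open it is about 18 mm below it.
- seat2 (a point): double hook 2 of the grey rack (hooks 110 mm apart): two prongs 74 mm apart carry the ends of a hanging bar, between side cheeks (2.5 mm play). Point: where the bar's middle lies, 90 mm above the table; y along the bar, x from the open front to the back. Tips and cheeks stand 7 to 12 mm above it. Keeper open, the carrier lifts straight up. carrier2, if present, starts here.
- keeper2 (a joint): sprung keeper of hook 2: two steel fingers closing over the bar's ends; rad, 0 shut, 1.1 open. Over-centre spring: press its rear thumb tab down (about 3 N) past the middle (0.55) and it snaps open and stays; left before the middle it snaps shut. Open, its fingers stand up to 65 mm above the seat.
- keeper2_press (a point): thumb tab of keeper 2, 28 mm wide: press here straight down; the point moves with the keeper. Shut, it is 72 mm behind (+x) and 27 mm above the seat; the hinge axis (along y) is 42 mm behind and 6 above the seat. The keeper snaps open once this point is 5 mm below the hinge; fully open it is about 18 mm below it.
- reducer_mid (a point): bystander: aluminium cone-shaped pipe reducer, 130 mm wide, 140 mm high; point half-way up
- tube_mid (a point): bystander: flat steel tube offcut lying, 50 x 160 x 30 mm; its centre

How it is judged:
At the end, for the whole second after the job is handed in: every carrier present is wholly on the rail (centre within 6 mm of the rail's axis, its 52 mm saddle within the rail's 280 mm with 3 mm to spare, seated within 6 mm in height, level and in line within 0.12 rad), at rest, and its knob is turned to at least 1.3 rad of 1.5 (x of carrier0_center in the frame of rail_top between -0.006 and 0.006 m and y of carrier0_center in the frame of rail_top between -0.117 and 0.125 m and z of carrier0_center in the frame of rail_top between 0.029 and 0.041 m and angle between the y axis of each of carrier0_center, carrier1_center, carrier2_center and the y axis of rail_top, either way round below 0.12 rad and angle between each of carrier0_center, carrier1_center, carrier2_center's own z axis and vertical below 0.12 rad and value of joint each of knob0, knob1, knob2 above 1.3 rad and linear speed of each of carrier0, carrier1, carrier2 below 0.02 m/s and x of carrier1_center in the frame of rail_top between -0.006 and 0.006 m and y of carrier1_center in the frame of rail_top between -0.117 and 0.125 m and z of carrier1_center in the frame of rail_top between 0.029 and 0.041 m and x of carrier2_center in the frame of rail_top between -0.006 and 0.006 m and y of carrier2_center in the frame of rail_top between -0.117 and 0.125 m and z of carrier2_center in the frame of rail_top between 0.029 and 0.041 m); the robot touches nothing.
It fails at once if a carrier is lifted off its hook while that hook's keeper is shut (its thumb tab still up) ((height (world z) of carrier0_center above 0.115 m and horizontal distance between carrier0_center and keeper0_press below 0.085 m and z of keeper0_press in the frame of carrier0_center above -0.022 m) or (height (world z) of carrier1_center above 0.115 m and horizontal distance between carrier1_center and keeper1_press below 0.085 m and z of keeper1_press in the frame of carrier1_center above -0.022 m) or (height (world z) of carrier2_center above 0.115 m and horizontal distance between carrier2_center and keeper2_press below 0.085 m and z of keeper2_press in the frame of carrier2_center above -0.022 m)).
It fails at once if a carrier's knob is turned tight while the carrier is not wholly on the rail ((value of joint knob0 above 0.9 rad and not (x of carrier0_center in the frame of rail_top between -0.006 and 0.006 m and y of carrier0_center in the frame of rail_top between -0.117 and 0.125 m and z of carrier0_center in the frame of rail_top between 0.029 and 0.041 m)) or (value of joint knob1 above 0.9 rad and not (x of carrier1_center in the frame of rail_top between -0.006 and 0.006 m and y of carrier1_center in the frame of rail_top between -0.117 and 0.125 m and z of carrier1_center in the frame of rail_top between 0.029 and 0.041 m)) or (value of joint knob2 above 0.9 rad and not (x of carrier2_center in the frame of rail_top between -0.006 and 0.006 m and y of carrier2_center in the frame of rail_top between -0.117 and 0.125 m and z of carrier2_center in the frame of rail_top between 0.029 and 0.041 m))).
It fails at once if the reducer or the tube is moved more than 40 mm (distance of any of reducer_mid, tube_mid from where it was at the start of the episode above 0.04 m).
Of carrier0, carrier1, carrier2 only 2 to 3 are there at a start; the rules pass over those that are not, and their reading is None.
At some moment in a run one of carrier0, carrier1, carrier2 may be knocked a few centimetres aside while the robot is not near it.
Once in a run the grip may slacken for a moment while it holds something.
It also fails if it takes over 210 s, if anything falls off the work surface, if the arm or the gripper's body presses on something with over 40 N, if the wrist force passes 120 N, or if a joint passes its speed limit or range.

### The arm

A 6-joint arm with a two-finger parallel gripper is mounted at the origin on the work surface. World frame = base frame: x ahead of the robot, y to its left, z up, the work surface at z = 0. Lengths are in m, angles in rad, forces in N, time in s.
With the tool pointing down it reaches from about 0.2 to 0.875 m from the base axis. Payload 3.4 kg.
Tool frame: the origin (TCP) lies at the very end of the fingers, on their centre line; the grasp point (between the pads) lies 19 mm behind it; z points along the fingers, y is the direction in which the jaws open and shut (so a half turn about z gives the same grasp; the last joint's range is limited). The gripper opens to 94 mm and grips with 3 to 60 N. Pads are 16 mm wide; open, the fingers measure 119 mm over their backs; the gripper's body (75 mm by 177 mm) begins 78 mm behind the grasp point.
Start: joints at [1.179, 0.276, 1.505, -0, 1.361, -0.121], TCP at [0.154, 0.554, 0.205] pointing down, gripper open.
Joint ranges: [-2.89, 2.89], [-0.75, 2.08], [0.22, 2.7], [-1.18, 4.32], [0.11, 2.71], [-2.7, 2.7]. Speed limits (rad/s): [2.57, 2.57, 3.14, 3.14, 3.14, 3.14].

### API

Orientations are given as a rotation vector (axis times angle).
In Python, from cell import bot gives the robot as it stands.
- The arm moves only by the tool apply_moves, never from a script. Its argument "increments" is a list of rows, each an object with "translation": the shift along the tool's x, y, z in mm, a list of three; "angular": the turn, a rotation vector about the tool's x, y, z in degrees, a list of three. In form: [{"translation": [dx, dy, dz], "angular": [ax, ay, az]}, ...]. A call has exactly 5 rows; each row shifts and turns the commanded pose from where the row before left it, along the tool's axes as they then stand; what a row does not reach is not made up. A row lasts 1/10 s, in which the tool goes at most 50 mm and 8.59 degrees, less where a joint would pass 70% of its speed; a pose out of reach is approached as far as the arm can. A call with a gripper value outside its range is refused whole. "grip" is the finger opening in mm, from 0 to 94, set as the call begins (left out, the last holds). The fingers move at their own pace and stop on an object; "newtons" is the grip in N (left out, the last holds). Time passes only in rows, so rows that do not move let the fingers close, or fill a call up. It gives the time, the measured TCP pose, the force and the opening at its end, in the units of the state.
- bot.read_state(): the state, without advancing time (a new reading comes with each control period).
- bot.capture(name): name is "scene" or "top" or "wrist"; returns a dict with "frame" (400x640x3 uint8, red, green, blue), "mtx" (3x3 intrinsics, pixels), "cam_to_world" (4x4, takes a point from camera to world coordinates). Camera axes: x right, y down, z forward; pixel columns grow to the right and rows downward; lengths in m; the calibration is good to about 2 mm. A picture is of the moment at which its call begins. There is no depth.
- bot.finish_job(): hands the job in, once; it reports no verdict.
Trained networks look in the newest picture that a camera, given by its name, has taken for a name from the list of things; names that differ only in an ending like _2 or _b are one class to them, and where a whole thing is asked for, a point or a joint stands for the part that bears it (a point fixed in the world has none). Each returns a list of dicts, best first, with "p" (0 to 1); they miss things now and then, are a little off and sometimes report something else, mostly with a low value. They report only what shows in the picture. A call takes as long as a camera call.
- bot.trace(camera, query): "mask" (400x640 bool, what is visible of it) and "rect" ([centre column, centre row, width, height] in pixels, round what is visible of it).
The state is a dict: "time_s": time; "joint_pos": joint angles; "dq": joint speeds; "joint_torque": joint torques, N m; "position": TCP position; "tool_rot": TCP orientation; "force": force on the tool from outside, world axes, zero at the start; "ft_torque": the same for the moment, N m; "finger_gap": opening from 0.0 (shut) to 1.0 (fully open).
Only numpy, scipy, OpenCV 4.12 (cv2) and the standard library are available. Lean on these libraries where they do the work, as an engineer would, in place of code of your own. Each camera call takes 0.05 s, during which the arm holds its last target.

## Working session

There is one attempt and no reset: what is moved stays moved. The work goes in short steps, Python scripts to look and compute and a tool call to move; the robot and the scene stay as the last step left them, time stands still between calls to the robot, and variables do not carry over. Pictures are saved under pics/ and viewed, and the job is handed in when it is done.

Besides the shell and the picture viewer there is one more tool, called after "Request:" as name(argument=value, ...) on one line, values as JSON. apply_moves: Moves the arm, as the interface text tells. Its arguments: {"type":"object","properties":{"increments":{"type":"array"},"grip":{"type":"number"},"newtons":{"type":"number"}},"required":["increments"]}

```bash
ls -la; mkdir -p pics
python3 - <<'E'
from cell import bot
import cv2, numpy as np
s=bot.read_state()
print({k:np.round(v,3).tolist() for k,v in s.items()})
for n in ["scene","top","wrist"]:
    c=bot.capture(n)
    cv2.imwrite(f"pics/{n}0.png",c["frame"][:,:,::-1])
    print(n,np.round(c["mtx"],1).tolist(),np.round(c["cam_to_world"],3).tolist())
E
```

```text
total 12
drwxr-xr-x  3 agent agent 4096 Dec  6 22:50 .
drwxr-xr-x 23 root  root  4096 Dec  6 22:50 ..
drwxr-xr-x  2 agent agent 4096 Dec  6 22:50 pics
{'time_s': 0.0, 'joint_pos': [1.179, 0.277, 1.506, -0.0, 1.361, -0.121], 'dq': [0.001, 0.003, -0.0, 0.001, -0.002, -0.0], 'joint_torque': [-0.001, -40.459, -23.723, 0.07, 0.034, -0.0], 'position': [0.154, 0.554, 0.205], 'tool_rot': [-0.424, -3.112, 0.003], 'force': [0.158, -0.34, -0.197], 'ft_torque': [-0.006, 0.004, 0.025], 'finger_gap': 1.0}
scene [[366.3, 0.0, 315.1], [0.0, 366.3, 198.7], [0.0, 0.0, 1.0]] [[-0.023, 0.577, -0.817, 1.178], [1.0, -0.001, -0.028, -0.013], [-0.017, -0.817, -0.577, 0.536], [0.0, 0.0, 0.0, 1.0]]
top [[449.1, 0.0, 311.4], [0.0, 449.1, 192.6], [0.0, 0.0, 1.0]] [[-0.007, -0.982, 0.187, 0.346], [-1.0, 0.007, 0.001, -0.041], [-0.002, -0.187, -0.982, 1.144], [0.0, 0.0, 0.0, 1.0]]
wrist [[357.7, 0.0, 319.1], [0.0, 357.7, 195.6], [0.0, 0.0, 1.0]] [[0.268, 0.938, 0.22, 0.09], [0.964, -0.26, -0.062, 0.571], [-0.001, 0.229, -0.973, 0.385], [0.0, 0.0, 0.0, 1.0]]
```

View pics/scene0.png

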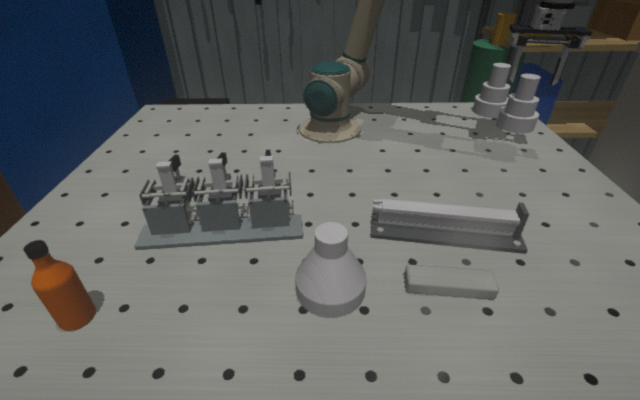

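View pics/top0.png

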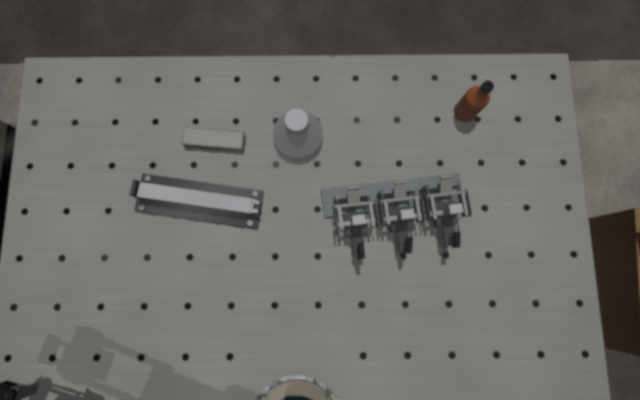

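View pics/wrist0.png

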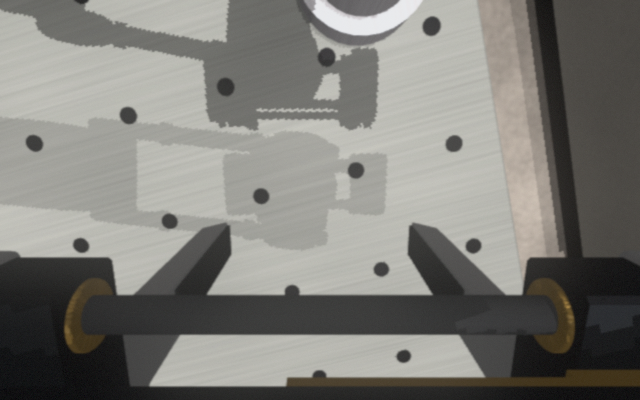

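```bash
cat > h.py <<'E'
import numpy as np, cv2
from scipy.spatial.transform import Rotation as R
from cell import bot
def back(c,u,v,z):
    K=c["mtx"];T=c["cam_to_world"]
    d=T[:3,:3]@np.linalg.solve(K,np.array([u,v,1.0]));o=T[:3,3]
    return o+d*(z-o[2])/d[2]
def proj(c,P):
    K=c["mtx"];T=c["cam_to_world"];P=np.atleast_2d(P)
    q=(P-T[:3,3])@T[:3,:3];q=q@K.T
    return q[:,:2]/q[:,2:]
def tri(obs):
    A=np.zeros((3,3));b=np.zeros(3)
    for c,u,v in obs:
        T=c["cam_to_world"];d=T[:3,:3]@np.linalg.solve(c["mtx"],np.array([u,v,1.0]));d/=np.linalg.norm(d)
        M=np.eye(3)-np.outer(d,d);A+=M;b+=M@T[:3,3]
    return np.linalg.solve(A,b)
def crop(c,name,box,s):
    x0,y0,x1,y1=box
    im=c["frame"][y0:y1,x0:x1,::-1]
    im=cv2.resize(im,None,fx=s,fy=s,interpolation=cv2.INTER_CUBIC)
    cv2.imwrite(f"pics/{name}.png",im)
def st():
    s=bot.read_state();return s
E
python3 - <<'E'
from h import *
for n in ["scene","top"]:
    c=bot.capture(n)
    for q in ["rail_top","carrier0_center","carrier0_tab","knob0_grip","seat0","keeper0_press","reducer_mid","tube_mid"]:
        try:
            for r in bot.trace(n,q)[:6]: print(n,q,round(r["p"],2),np.round(r["rect"],1).tolist(),int(r["mask"].sum()))
        except Exception as e: print(n,q,e)
    crop(c,n+"_rack",(310,160,480,280) if n=="top" else (130,145,310,255),4)
    crop(c,n+"_rail",(120,165,280,235) if n=="top" else (360,190,540,255),4)
E
```

```text
scene rail_top 0.57 [448.2, 227.2, 157.2, 54.5] 6343
scene carrier0_center 0.78 [169.0, 179.3, 28.2, 49.0] 883
scene carrier0_center 0.47 [217.2, 176.2, 33.7, 48.1] 819
scene knob0_grip 0.5 [176.3, 165.6, 11.2, 25.3] 189
scene knob0_grip 0.5 [219.6, 177.4, 43.9, 48.6] 832
scene seat0 0.74 [220.5, 213.3, 165.2, 80.8] 8262
scene seat0 0.73 [331.9, 269.1, 70.1, 94.2] 4798
scene keeper0_press 0.62 [166.7, 188.9, 44.4, 19.6] 322
scene keeper0_press 0.6 [175.6, 165.2, 16.4, 28.5] 189
scene reducer_mid 0.7 [332.6, 268.7, 70.3, 91.8] 4759
scene tube_mid 0.91 [452.6, 282.6, 95.2, 33.5] 2623
top rail_top 0.83 [195.2, 201.8, 129.4, 59.6] 4958
top carrier0_center 0.9 [449.0, 224.7, 27.4, 46.3] 821
top carrier0_tab 0.68 [449.8, 223.1, 28.0, 41.9] 931
top knob0_grip 0.64 [454.8, 240.9, 13.9, 12.3] 139
top seat0 0.92 [397.0, 202.1, 151.8, 53.8] 4704
top keeper0_press 0.71 [448.2, 194.6, 42.0, 41.1] 457
top keeper0_press 0.29 [296.0, 138.1, 54.3, 57.7] 2097
top keeper0_press 0.17 [400.9, 200.8, 39.0, 39.5] 500
top reducer_mid 0.66 [298.1, 137.0, 51.1, 53.0] 2054
top tube_mid 0.59 [214.7, 139.8, 64.5, 24.3] 1274
```

View pics/top_rack.png

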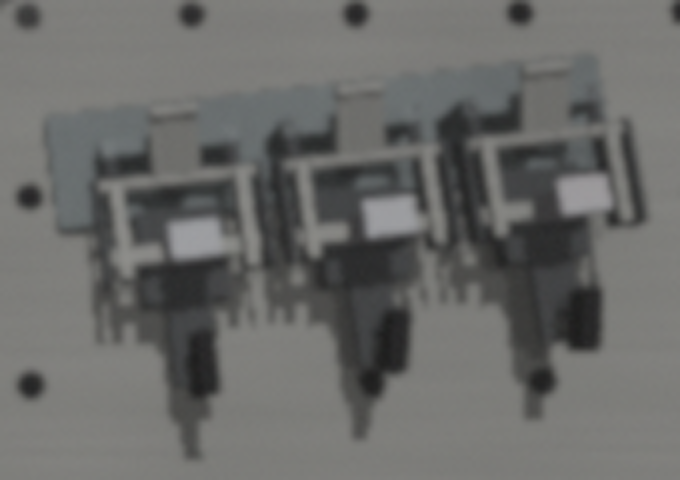

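View pics/scene_rack.png

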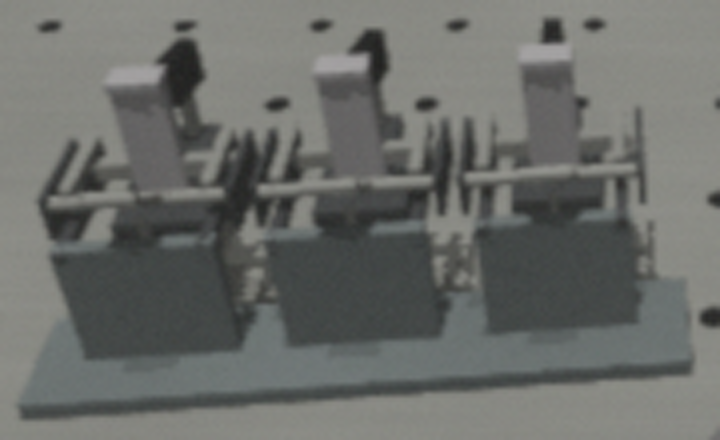

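View pics/top_rail.png

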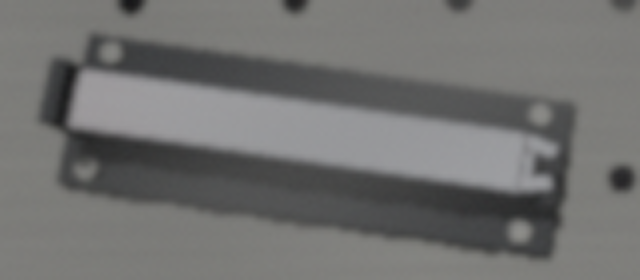

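View pics/scene_rail.png

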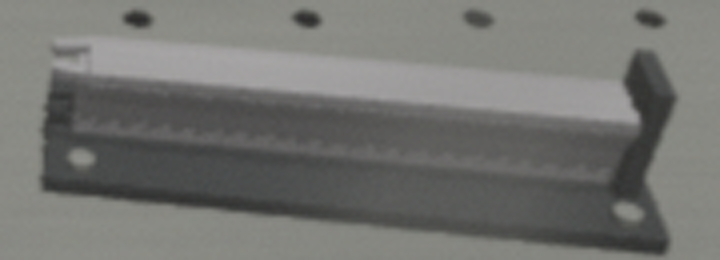

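Run:
```python
from h import *
c=bot.capture("top"); s=bot.capture("scene")
def B(u,v,z): return back(c,120+u/4,165+v/4,z)
pl=[B(*p,.012) for p in [(93,35),(575,103),(550,258),(60,185)]]
m=np.mean(pl,0); print("plate ctr",m)
d=(pl[0]+pl[3]-pl[1]-pl[2])/2; print(d,np.linalg.norm(d),"yaw",np.degrees(np.arctan2(-d[0],d[1])))
rt=[B(*p,.06) for p in [(80,67),(66,128),(526,190),(538,130)]]
d=(rt[0]+rt[1]-rt[2]-rt[3])/2; print("top",np.mean(rt,0),np.linalg.norm(d),"yaw",np.degrees(np.arctan2(-d[0],d[1])))
for p in [(194,238),(391,215),(584,194)]: print("cap",back(c,310+p[0]/4,160+p[1]/4,.143))
for p in [(174,106),(358,87),(546,67)]: print("press edge",back(c,310+p[0]/4,160+p[1]/4,.117))
# scene plate corners base
def S(u,v,z): return back(s,360+u/4,190+v/4,z)
for p in [(43,185),(668,245)]: print("scene plate",S(*p,.006))
for p in [(136,75),(341,62),(546,50)]: print("scenecap",back(s,130+p[0]/4,145+p[1]/4,.143))
```

```text
plate ctr [0.54114117 0.2457965  0.012     ]
[0.04794972 0.3127384  0.        ] 0.31639292015596715 yaw -8.7168308630658
top [0.54284757 0.24441031 0.06      ] 0.2862651662252565 yaw -8.233298199726615
cap [ 0.47412864 -0.14547916  0.143     ]
cap [ 0.48634778 -0.25646023  0.143     ]
cap [ 0.49749759 -0.36559302  0.143     ]
press edge [ 0.55502628 -0.13857018  0.117     ]
press edge [ 0.56557363 -0.24632     0.117     ]
press edge [ 0.57674087 -0.35682921  0.117     ]
scene plate [0.56904513 0.08617352 0.006     ]
scene plate [0.61466179 0.40188195 0.006     ]
scenecap [ 0.48812776 -0.36507217  0.143     ]
scenecap [ 0.47447158 -0.25561437  0.143     ]
scenecap [ 0.46168787 -0.14378025  0.143     ]
```

```bash
cat >> h.py <<'E'
def Rdown(yawy):
    # tool z down, tool y axis at world heading yawy (deg)
    a=np.radians(yawy);y=np.array([np.cos(a),np.sin(a),0]);z=np.array([0,0,-1.]);x=np.cross(y,z)
    return np.c_[x,y,z]
def plan(pos,yawy,rows=None):
    """increments from measured pose to the target, in tool axes"""
    s=bot.read_state();R0=R.from_rotvec(s["tool_rot"]).as_matrix();Rt=Rdown(yawy)
    t=R0.T@(np.array(pos)-s["position"])*1000
    w=np.degrees(R.from_matrix(R0.T@Rt).as_rotvec())
    n=rows or int(np.ceil(max(np.linalg.norm(t)/48,np.linalg.norm(w)/8.4,1e-9)))
    print("pos",np.round(s["position"],4),"ytool heading",round(np.degrees(np.arctan2(R0[1,1],R0[0,1])),2),"tilt",np.round(np.degrees(R.from_matrix(R0).apply([0,0,1])[:2]),2))
    print("t",np.round(s["time_s"],2),"total tool mm",np.round(t,1),"deg",np.round(w,2),"rows",n,"F",np.round(s["force"],1),"gap",round(s["finger_gap"]*94,1),"q",np.round(s["joint_pos"],2))
    return t,w
E
python3 - <<'E'
from h import *
c=bot.capture("top"); s=bot.capture("scene")
for p,q in zip([(194,238),(391,215),(584,194)],[(546,50),(341,62),(136,75)]):
    a=(c,310+p[0]/4,160+p[1]/4);b=(s,130+q[0]/4,145+q[1]/4);P=tri([a,b]);print(P,proj(c,P)-a[1:],proj(s,P)-b[1:])
S=R.from_rotvec(bot.read_state()["tool_rot"]).as_matrix();print(np.round(S,3))
w=bot.capture("wrist");T=w["cam_to_world"];st_=bot.read_state()
print("cam in tool",np.round(S.T@(T[:3,3]-st_["position"]),4));print(np.round(S.T@T[:3,:3],3))
plan([0.40,-0.25,0.30],6.1);plan([0.40,-0.25,0.30],186.1)
E
```

```text
[ 0.47310713 -0.1432597   0.14935411] [[-0.6970314   0.09630244]] [[-0.71851614 -0.03109124]]
[ 0.48511623 -0.25355236  0.14914345] [[-0.70319669  0.16789916]] [[-0.75371628 -0.07504099]]
[ 0.4962672  -0.36247974  0.14791029] [[-0.66521739  0.21876164]] [[-0.74978886 -0.10660266]]
[[-0.964  0.268  0.   ]
 [ 0.268  0.964  0.   ]
 [-0.     0.    -1.   ]]
cam in tool [ 0.0659 -0.0004 -0.1804]
[[-0.    -0.973 -0.229]
 [ 1.    -0.     0.   ]
 [-0.    -0.229  0.973]]
pos [0.1538 0.5541 0.2055] ytool heading 74.48 tilt [0. 0.]
t 1.3 total tool mm [-452.3 -708.9  -94.5] deg [ 0.   -0.   68.38] rows 18 F [-0.3 -0.3  0.2] gap 93.5 q [ 1.18  0.28  1.5  -0.    1.36 -0.12]
pos [0.1538 0.5541 0.2055] ytool heading 74.48 tilt [0. 0.]
t 1.3 total tool mm [-452.3 -708.9  -94.5] deg [   0.      0.   -111.62] rows 18 F [-0.3 -0.3  0.2] gap 93.5 q [ 1.18  0.28  1.5  -0.    1.36 -0.12]
```

Request:
apply_moves(increments=[{"translation": [0, 0, -12], "angular": [0, 0, 8.55]}, {"translation": [0, 0, -12], "angular": [0, 0, 8.55]}, {"translation": [0, 0, -12], "angular": [0, 0, 8.55]}, {"translation": [0, 0, -12], "angular": [0, 0, 8.55]}, {"translation": [0, 0, -12], "angular": [0, 0, 8.55]}], grip=40)

```text
time_s: 1.8
position: [0.1538, 0.554, 0.266]
tool_rot: [-1.538, -2.739, -0.0]
force: [0.1, 0.2, 0.1]
finger_gap: 0.608
```

Request:
apply_moves(increments=[{"translation": [0, 0, -12], "angular": [0, 0, 8.55]}, {"translation": [0, 0, -12], "angular": [0, 0, 8.55]}, {"translation": [0, 0, -12], "angular": [0, 0, 8.55]}, {"translation": [0, 0, 0], "angular": [0, 0, 0]}, {"translation": [0, 0, 0], "angular": [0, 0, 0]}])

```text
time_s: 2.3
position: [0.1538, 0.554, 0.3013]
tool_rot: [2.097, 2.339, 0.0]
force: [0.3, 1.4, 0.9]
finger_gap: 0.424
```

Run:
```python
from h import *
plan([0.46,-0.27,0.32],6.1)
```

```text
pos [0.1538 0.554  0.3013] ytool heading 6.26 tilt [0. 0.]
t 2.3 total tool mm [-852.5  214.5  -18.7] deg [ 0.   -0.    0.16] rows 19 F [0.3 1.4 0.9] gap 39.8 q [ 1.18  0.24  1.32 -0.    1.58  1.07]
```

Run:
```python
from h import *
plan([0.52,0.17,0.34],6.1)
```

```text
pos [0.1538 0.554  0.3013] ytool heading 6.26 tilt [0. 0.]
t 2.3 total tool mm [-421.7  322.1  -38.7] deg [ 0.   -0.    0.16] rows 12 F [0.3 1.4 0.9] gap 39.8 q [ 1.18  0.24  1.32 -0.    1.58  1.07]
```

Request:
apply_moves(increments=[{"translation": [-35, 27, -3], "angular": [0, 0, 0]}, {"translation": [-35, 27, -3], "angular": [0, 0, 0]}, {"translation": [-35, 27, -3], "angular": [0, 0, 0]}, {"translation": [-35, 27, -3], "angular": [0, 0, 0]}, {"translation": [-35, 27, -3], "angular": [0, 0, 0]}])

```text
time_s: 2.8
position: [0.3071, 0.3927, 0.3156]
tool_rot: [-2.097, -2.34, 0.002]
force: [0.9, 0.7, -0.1]
finger_gap: 0.425
```

Request:
apply_moves(increments=[{"translation": [-35, 27, -3], "angular": [0, 0, 0]}, {"translation": [-35, 27, -3], "angular": [0, 0, 0]}, {"translation": [-35, 27, -3], "angular": [0, 0, 0]}, {"translation": [-35, 27, -3], "angular": [0, 0, 0]}, {"translation": [-35, 27, -3], "angular": [0, 0, 0]}])

```text
time_s: 3.3
position: [0.46, 0.233, 0.3307]
tool_rot: [-2.097, -2.338, 0.002]
force: [1.1, 0.4, -0.6]
finger_gap: 0.425
```

Request:
apply_moves(increments=[{"translation": [-35, 27, -3], "angular": [0, 0, 0]}, {"translation": [-35, 27, -3], "angular": [0, 0, 0]}, {"translation": [0, 0, 0], "angular": [0, 0, 0]}, {"translation": [0, 0, 0], "angular": [0, 0, 0]}, {"translation": [0, 0, 0], "angular": [0, 0, 0]}])

```text
time_s: 3.8
position: [0.5194, 0.1715, 0.3369]
tool_rot: [-2.097, -2.337, 0.001]
force: [0.2, -0.1, 0.2]
finger_gap: 0.425
```

Run:
```python
from h import *
w=bot.capture("wrist");np.savez("w1.npz",**w)
cv2.imwrite("pics/w1.png",w["frame"][:,:,::-1])
plan([0.46,-0.27,0.34],6.1)
```

```text
pos [0.5194 0.1718 0.3372] ytool heading 6.22 tilt [-0.06  0.03]
t 3.85 total tool mm [-432.7 -106.8   -3. ] deg [-0.06 -0.03  0.12] rows 10 F [ 0.4  0.1 -0.7] gap 39.8 q [0.19 0.19 1.3  0.   1.65 0.08]
```

View pics/w1.png

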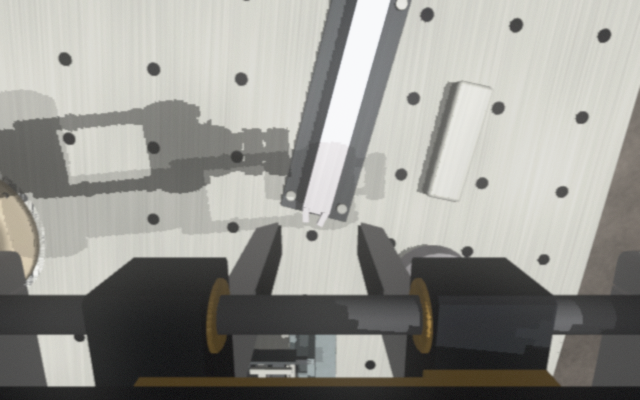

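Run:
```python
from h import *
w=dict(np.load("w1.npz"))
crop(w,"w1c",(270,0,430,230),3.4)
```

```text
(no output)
```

View pics/w1c.png

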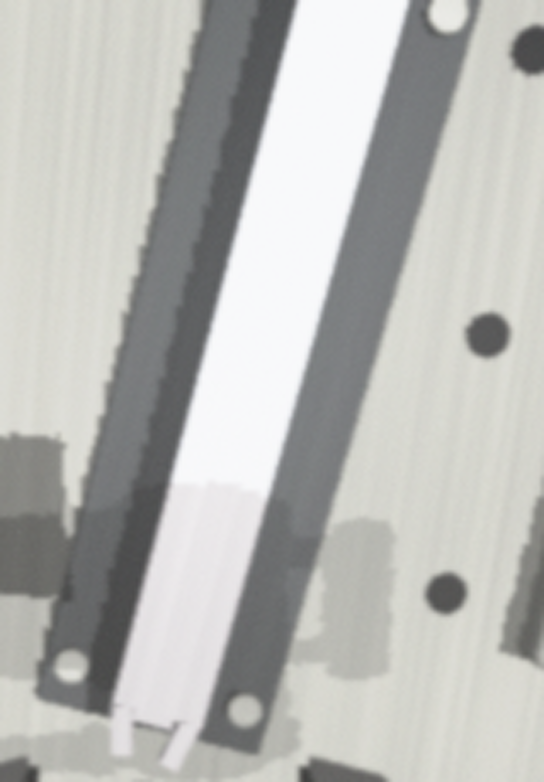

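Run:
```python
from h import *
w=dict(np.load("w1.npz"))
b=lambda u,v,z: back(w,270+(u+.5)/3.4-.5,(v+.5)/3.4-.5,z)
L0,L1=b(113,705,.06),b(297,0,.06);R0,R1=b(203,730,.06),b(408,0,.06)
for A,B in((L0,L1),(R0,R1)):
    d=B-A;print(A,B,"yaw",np.degrees(np.arctan2(-d[0],d[1])))
print("width",np.linalg.norm(R0-L0),"endmid",(L0+R0)/2,"far",(L1+R1)/2)
p,q=b(35,697,.012),b(260,753,.012);print("plate",p,q,np.linalg.norm(q-p),(p+q)/2)
m0=(L0+R0)/2;m1=(L1+R1)/2;d=(m1-m0);d/=np.linalg.norm(d);print("dir",d,np.degrees(np.arctan2(-d[0],d[1])),"center",m0+.14*d,"plate-based",(p+q)/2+.16*d)
# table hole check scale
```

```text
[0.50382289 0.11225712 0.06      ] [0.5421033  0.36753748 0.06      ] yaw -8.528208596417706
[0.53979182 0.10599449 0.06      ] [0.57985659 0.37161063 0.06      ] yaw -8.577665808453323
width 0.03651006272371868 endmid [0.52180736 0.1091258  0.06      ] far [0.56097994 0.36957406 0.06      ]
plate [0.4692554  0.09912151 0.012     ] [0.56841248 0.08464914 0.012     ] 0.10020766875720176 [0.51883394 0.09188533 0.012     ]
dir [ 1.48731624e-01  9.88877598e-01 -1.05383186e-16] -8.553429479377673 center [0.54262979 0.24756867 0.06      ] plate-based [0.542631   0.25010574 0.012     ]
```

Request:
apply_moves(increments=[{"translation": [-43, -10.5, 0], "angular": [0, 0, 0]}, {"translation": [-43, -10.5, 0], "angular": [0, 0, 0]}, {"translation": [-43, -10.5, 0], "angular": [0, 0, 0]}, {"translation": [-43, -10.5, 0], "angular": [0, 0, 0]}, {"translation": [-43, -10.5, 0], "angular": [0, 0, 0]}])

```text
time_s: 4.35
position: [0.4901, -0.0484, 0.3378]
tool_rot: [2.096, 2.34, 0.001]
force: [0.6, -0.4, 0.8]
finger_gap: 0.428
```

Request:
apply_moves(increments=[{"translation": [-43, -10.5, 0], "angular": [0, 0, 0]}, {"translation": [-43, -10.5, 0], "angular": [0, 0, 0]}, {"translation": [-43, -10.5, 0], "angular": [0, 0, 0]}, {"translation": [0, 0, 0], "angular": [0, 0, 0]}, {"translation": [0, 0, 0], "angular": [0, 0, 0]}])

```text
time_s: 4.85
position: [0.4732, -0.1793, 0.3374]
tool_rot: [-2.1, -2.336, -0.002]
force: [0.0, 0.8, 0.1]
finger_gap: 0.424
```

Run:
```python
from h import *
w=bot.capture("wrist");np.savez("w2.npz",**w)
cv2.imwrite("pics/w2.png",w["frame"][:,:,::-1])
plan([0.46,-0.27,0.34],6.1)
```

```text
pos [ 0.4734 -0.1786  0.3376] ytool heading 6.17 tilt [0.02 0.07]
t 4.9 total tool mm [-89.4 -23.1  -2.6] deg [ 0.02 -0.07  0.07] rows 2 F [ 0.6 -0.2 -0.5] gap 39.9 q [-0.5   0.12  1.39  0.    1.63 -0.61]
```

View pics/w2.png

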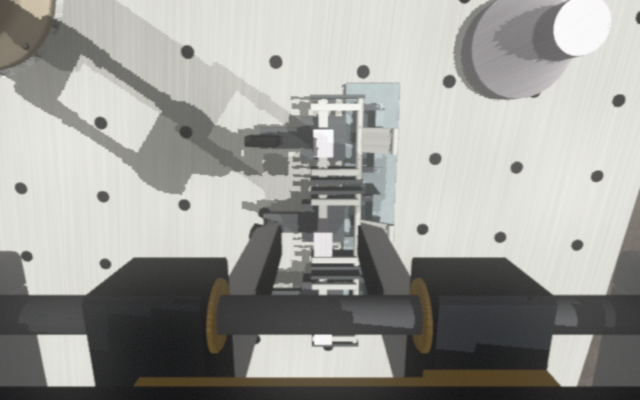

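Run:
```python
from h import *
w=dict(np.load("w2.npz"))
crop(w,"w2c",(240,75,410,355),3)
for p in [(323,142),(322,244),(325,339)]: print(back(w,*p,.143),back(w,*p,.147))
```

```text
[ 0.47353585 -0.14413027  0.143     ] [ 0.47345738 -0.14381218  0.147     ]
[ 0.48463061 -0.25605629  0.143     ] [ 0.48443376 -0.25454396  0.147     ]
[ 0.50107455 -0.37462021  0.143     ] [ 0.50070224 -0.37184279  0.147     ]
```

View pics/w2c.png

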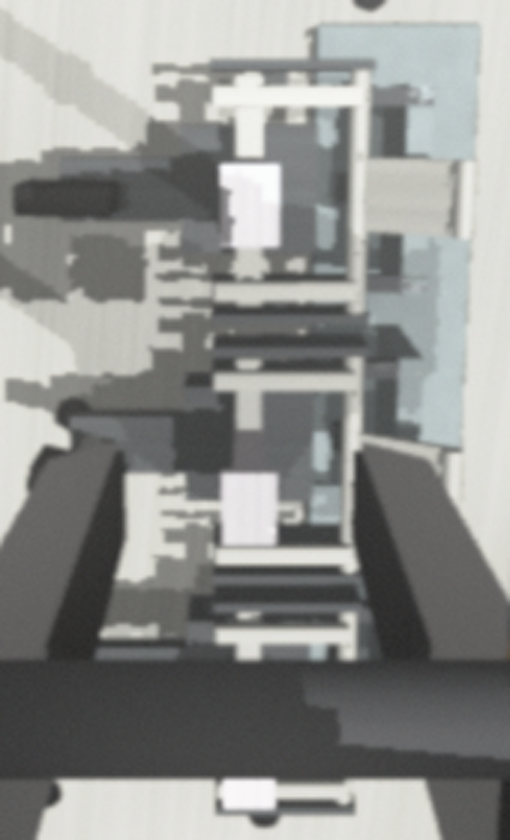

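Run:
```python
from h import *
w=dict(np.load("w2.npz"));c=bot.capture("top")
a=np.radians(6.1);x=np.array([np.cos(a),np.sin(a),0]);y=np.array([-np.sin(a),np.cos(a),0])
for s in [(0.4735,-.1445,.09),(.485,-.2550,.09),(.497,-.3645,.09)]:
    s=np.array(s)
    for dx,dz in((0,.053),(72e-3,.027),(42e-3,.006),(-.068,.036)):
        P=s+dx*x+[0,0,dz];p=proj(w,P)[0];q=proj(c,P)[0];print(np.round(P,4),"w2c",np.round((p-[240,75])*3),"toprack",np.round((q-[310,160])*4))
    P=s+.08*x;P[2]=.16;print(P);plan(P,6.1)
```

```text
[ 0.4735 -0.1445  0.143 ] w2c [249. 202.] toprack [192. 239.]
[ 0.5451 -0.1368  0.117 ] w2c [442. 196.] toprack [171. 123.]
[ 0.5153 -0.14    0.096 ] w2c [355. 192.] toprack [175. 179.]
[ 0.4059 -0.1517  0.126 ] w2c [ 60. 198.] toprack [205. 362.]
[ 0.55304704 -0.13599887  0.16      ]
pos [ 0.4735 -0.1782  0.3376] ytool heading 6.22 tilt [0.02 0.06]
t 4.95 total tool mm [ 33.2  83.5 177.7] deg [ 0.03 -0.05  0.12] rows 5 F [-0.1 -0.3 -1. ] gap 39.7 q [-0.5   0.12  1.39  0.    1.63 -0.61]
[ 0.485 -0.255  0.143] w2c [247. 504.] toprack [389. 217.]
[ 0.5566 -0.2473  0.117 ] w2c [430. 481.] toprack [360. 102.]
[ 0.5268 -0.2505  0.096 ] w2c [348. 464.] toprack [361. 159.]
[ 0.4174 -0.2622  0.126 ] w2c [ 71. 489.] toprack [401. 340.]
[ 0.56454704 -0.24649887  0.16      ]
pos [ 0.4735 -0.1782  0.3376] ytool heading 6.22 tilt [0.02 0.06]
t 4.95 total tool mm [-77.9  83.  177.6] deg [ 0.03 -0.05  0.12] rows 5 F [-0.1 -0.3 -1. ] gap 39.7 q [-0.5   0.12  1.39  0.    1.63 -0.61]
[ 0.497  -0.3645  0.143 ] w2c [248. 768.] toprack [582. 195.]
[ 0.5686 -0.3568  0.117 ] w2c [420. 731.] toprack [547.  81.]
[ 0.5388 -0.36    0.096 ] w2c [343. 704.] toprack [545. 137.]
[ 0.4294 -0.3717  0.126 ] w2c [ 81. 744.] toprack [593. 318.]
[ 0.57654704 -0.35599887  0.16      ]
pos [ 0.4735 -0.1782  0.3376] ytool heading 6.22 tilt [0.02 0.06]
t 4.95 total tool mm [-188.    83.1  177.5] deg [ 0.03 -0.05  0.12] rows 6 F [-0.1 -0.3 -1. ] gap 39.7 q [-0.5   0.12  1.39  0.    1.63 -0.61]
```

Request:
apply_moves(increments=[{"translation": [7, 17, 30], "angular": [0, 0, 0]}, {"translation": [7, 17, 30], "angular": [0, 0, 0]}, {"translation": [7, 17, 30], "angular": [0, 0, 0]}, {"translation": [7, 17, 30], "angular": [0, 0, 0]}, {"translation": [5, 15.5, 30], "angular": [0, 0, 0]}], grip=0)

```text
time_s: 5.45
position: [0.5539, -0.1354, 0.1867]
tool_rot: [2.096, 2.34, 0.002]
force: [-0.1, 0.0, 0.5]
finger_gap: 0.036
```

Request:
apply_moves(increments=[{"translation": [0, 0, 15], "angular": [0, 0, 0]}, {"translation": [0, 0, 15], "angular": [0, 0, 0]}, {"translation": [0, 0, 0], "angular": [0, 0, 0]}, {"translation": [0, 0, 0], "angular": [0, 0, 0]}, {"translation": [0, 0, 0], "angular": [0, 0, 0]}])

```text
time_s: 5.95
position: [0.5538, -0.1379, 0.1587]
tool_rot: [2.098, 2.336, 0.002]
force: [0.1, -0.2, 0.5]
finger_gap: 0.004
```

Run:
```python
from h import *
w=bot.capture("wrist");np.savez("w3.npz",**w)
cv2.imwrite("pics/w3.png",w["frame"][:,:,::-1])
s=bot.capture("scene");crop(s,"s3",(200,110,320,255),4)
plan([0.553,-0.136,0.12],6.1)
```

```text
pos [ 0.5537 -0.1384  0.1587] ytool heading 6.11 tilt [ 0.13 -0.04]
t 6.05 total tool mm [ 2.5 -0.5 38.7] deg [0.12 0.05 0.01] rows 1 F [-1.4 -0.2  0.4] gap 0.4 q [-0.37  0.3   1.59  0.    1.25 -0.47]
```

View pics/w3.png

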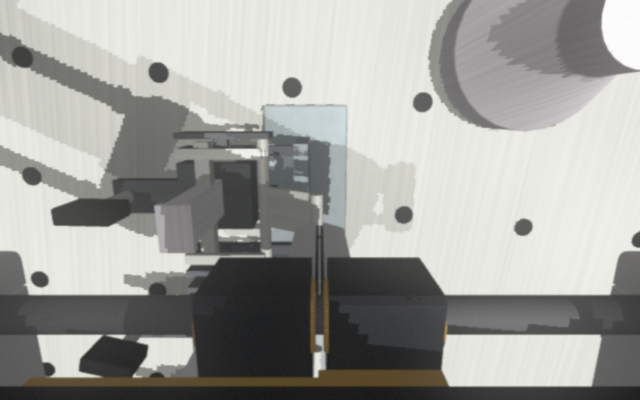

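View pics/s3.png

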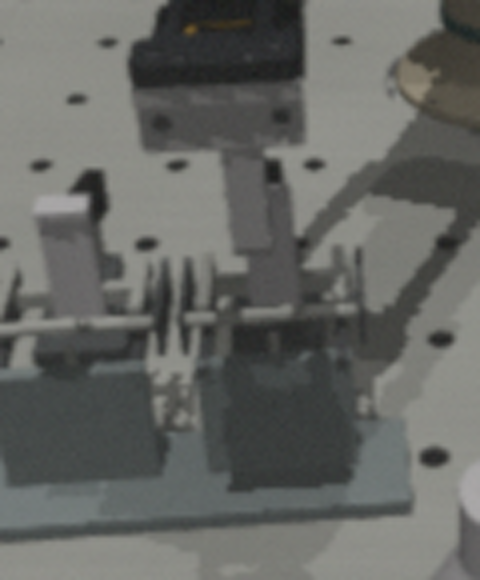

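Request:
apply_moves(increments=[{"translation": [1, 0, 18], "angular": [0, 0, 0]}, {"translation": [1, 0, 17], "angular": [0, 0, 0]}, {"translation": [0, 0, 6], "angular": [0, 0, 0]}, {"translation": [0, 0, 6], "angular": [0, 0, 0]}, {"translation": [0, 0, 6], "angular": [0, 0, 0]}])

```text
time_s: 6.55
position: [0.5545, -0.137, 0.1059]
tool_rot: [2.098, 2.333, 0.003]
force: [0.6, 0.3, 2.9]
finger_gap: 0.003
```

Request:
apply_moves(increments=[{"translation": [0, 0, 6], "angular": [0, 0, 0]}, {"translation": [0, 0, 6], "angular": [0, 0, 0]}, {"translation": [0, 0, 4], "angular": [0, 0, 0]}, {"translation": [0, 0, 4], "angular": [0, 0, 0]}, {"translation": [0, 0, 0], "angular": [0, 0, 0]}])

```text
time_s: 7.05
position: [0.5519, -0.1363, 0.0835]
tool_rot: [-2.099, -2.335, 0.001]
force: [0.1, 0.2, 0.5]
finger_gap: 0.004
```

Run:
```python
from h import *
w=bot.capture("wrist")
cv2.imwrite("pics/w4.png",w["frame"][:,:,::-1])
s=bot.capture("scene");crop(s,"s4",(200,110,320,255),4)
plan([0.553,-0.136,0.085],6.1)
```

```text
pos [ 0.5526 -0.1365  0.0843] ytool heading 6.08 tilt [-0.03  0.01]
t 7.15 total tool mm [ 0.5  0.5 -0.7] deg [-0.03 -0.02 -0.02] rows 1 F [-0.3 -0.5  0.3] gap 0.3 q [-0.36  0.36  1.7   0.    1.08 -0.47]
```

View pics/s4.png

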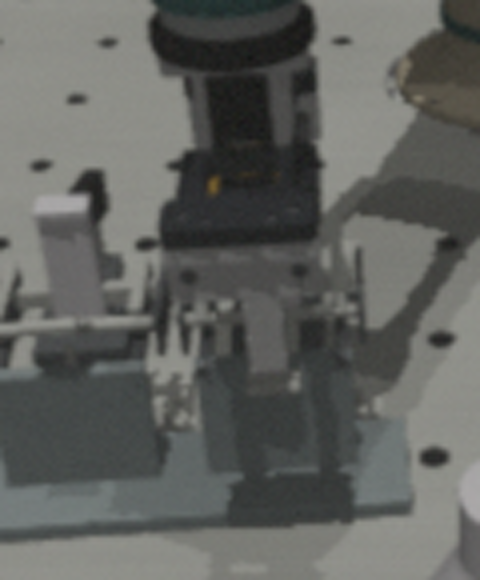

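Request:
apply_moves(increments=[{"translation": [0, 0, -30], "angular": [0, 0, 0]}, {"translation": [0, 0, -30], "angular": [0, 0, 0]}, {"translation": [0, 0, -30], "angular": [0, 0, 0]}, {"translation": [0, -40, -10], "angular": [0, 0, 0]}, {"translation": [0, -40, 0], "angular": [0, 0, 0]}])

```text
time_s: 7.65
position: [0.4743, -0.1458, 0.1866]
tool_rot: [2.096, 2.334, 0.002]
force: [0.1, 0.5, -1.1]
finger_gap: 0.006
```

Request:
apply_moves(increments=[{"translation": [0, 0, 0], "angular": [0, 0, 0]}, {"translation": [0, 0, 0], "angular": [0, 0, 0]}, {"translation": [0, 0, 0], "angular": [0, 0, 0]}, {"translation": [0, 0, 0], "angular": [0, 0, 0]}, {"translation": [0, 0, 0], "angular": [0, 0, 0]}], grip=46)

```text
time_s: 8.15
position: [0.4741, -0.145, 0.1841]
tool_rot: [-2.1, -2.337, -0.0]
force: [-1.1, -0.1, 0.1]
finger_gap: 0.39
```

Run:
```python
from h import *
w=bot.capture("wrist")
cv2.imwrite("pics/w5.png",w["frame"][:,:,::-1])
s=bot.capture("scene");crop(s,"s5",(200,110,320,255),4)
plan([0.4735,-0.1445,0.112],6.1)
```

```text
pos [ 0.4738 -0.1449  0.1841] ytool heading 6.11 tilt [-0.02  0.02]
t 8.25 total tool mm [ 0.4 -0.2 72.1] deg [-0.02 -0.02  0.01] rows 2 F [-1.5  0.7  0.6] gap 44.1 q [-0.44  0.17  1.7   0.    1.27 -0.54]
```

View pics/s5.png

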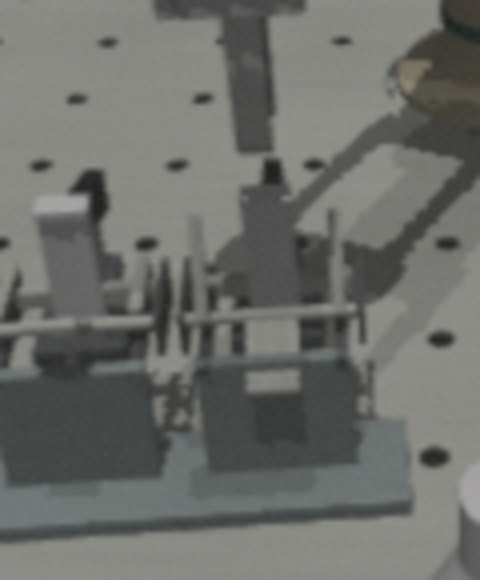

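View pics/w5.png

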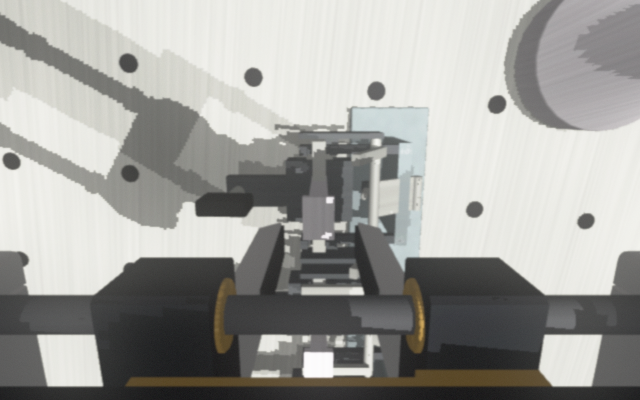

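Request:
apply_moves(increments=[{"translation": [0, 0, 18], "angular": [0, 0, 0]}, {"translation": [0, 0, 18], "angular": [0, 0, 0]}, {"translation": [0, 0, 18], "angular": [0, 0, 0]}, {"translation": [0, 0, 18], "angular": [0, 0, 0]}, {"translation": [0, 0, 0], "angular": [0, 0, 0]}])

```text
time_s: 8.75
position: [0.4716, -0.1441, 0.1102]
tool_rot: [-2.097, -2.333, 0.002]
force: [-0.6, -0.4, 0.7]
finger_gap: 0.493
```

Request:
apply_moves(increments=[{"translation": [0, 0, 0], "angular": [0, 0, 0]}, {"translation": [0, 0, 0], "angular": [0, 0, 0]}, {"translation": [0, 0, 0], "angular": [0, 0, 0]}, {"translation": [0, 0, 0], "angular": [0, 0, 0]}, {"translation": [0, 0, 0], "angular": [0, 0, 0]}], grip=0, newtons=50)

```text
time_s: 9.25
position: [0.4738, -0.1453, 0.1133]
tool_rot: [2.099, 2.335, 0.001]
force: [0.1, -0.1, 3.1]
finger_gap: 0.204
```

Run:
```python
from h import *
w=bot.capture("wrist")
cv2.imwrite("pics/w6.png",w["frame"][:,:,::-1])
plan([0.4735,-0.1445,0.112],6.1)
```

```text
pos [ 0.4738 -0.1453  0.1132] ytool heading 6.08 tilt [ 0.09 -0.04]
t 9.3 total tool mm [ 0.8 -0.2  1.2] deg [ 0.09  0.05 -0.02] rows 1 F [-0.7  0.1  3.9] gap 19.3 q [-0.44  0.23  1.82  0.    1.09 -0.54]
```

View pics/w6.png

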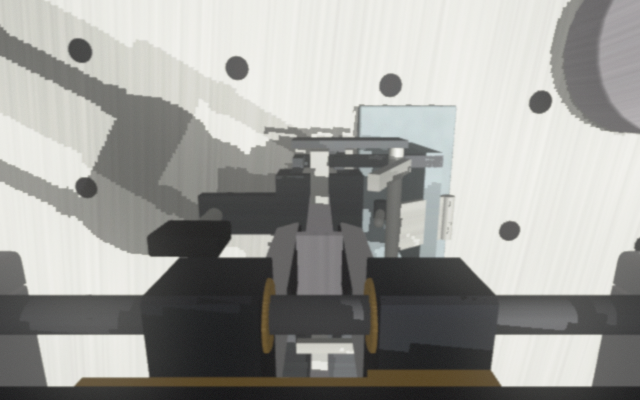

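Request:
apply_moves(increments=[{"translation": [0, 0, 0], "angular": [0, 0, 0]}, {"translation": [0, 0, 0], "angular": [0, 0, 0]}, {"translation": [0, 0, 0], "angular": [0, 0, 0]}, {"translation": [0, 0, 0], "angular": [0, 0, 0]}, {"translation": [0, 0, 0], "angular": [0, 0, 0]}])

```text
time_s: 9.8
position: [0.4738, -0.1453, 0.1132]
tool_rot: [2.099, 2.335, 0.001]
force: [0.2, -0.1, 5.6]
finger_gap: 0.205
```

Request:
apply_moves(increments=[{"translation": [0, 0, 0], "angular": [0, 0, 0]}, {"translation": [0, 0, 0], "angular": [0, 0, 0]}, {"translation": [0, 0, 4], "angular": [0, 0, 0]}, {"translation": [0, 0, 4], "angular": [0, 0, 0]}, {"translation": [0, 0, 3], "angular": [0, 0, 0]}], grip=36)

```text
time_s: 10.3
position: [0.4728, -0.1448, 0.1006]
tool_rot: [-2.1, -2.335, 0.0]
force: [0.8, 0.6, -1.1]
finger_gap: 0.386
```

Request:
apply_moves(increments=[{"translation": [0, 0, 0], "angular": [0, 0, 0]}, {"translation": [0, 0, 0], "angular": [0, 0, 0]}, {"translation": [0, 0, 0], "angular": [0, 0, 0]}, {"translation": [0, 0, 0], "angular": [0, 0, 0]}, {"translation": [0, 0, 0], "angular": [0, 0, 0]}], grip=0, newtons=50)

```text
time_s: 10.8
position: [0.4732, -0.145, 0.1014]
tool_rot: [2.1, 2.336, 0.0]
force: [0.4, 0.5, -1.9]
finger_gap: 0.205
```

Run:
```python
from h import *
w=bot.capture("wrist")
cv2.imwrite("pics/w7.png",w["frame"][:,:,::-1])
plan([0.4735,-0.1445,0.1],6.1)
```

```text
pos [ 0.4732 -0.145   0.1014] ytool heading 6.09 tilt [-0.    0.01]
t 10.85 total tool mm [0.5 0.3 1.4] deg [-0.   -0.01 -0.01] rows 1 F [ 0.2 -0.5 -2. ] gap 18.9 q [-0.44  0.24  1.83  0.    1.07 -0.54]
```

View pics/w7.png

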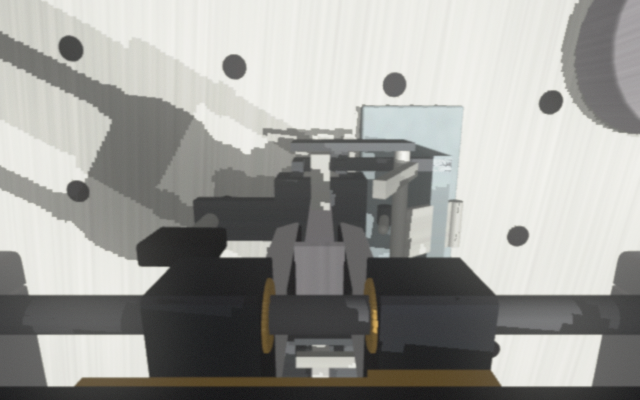

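Run:
```python
from h import *
s=bot.capture("scene");crop(s,"s7",(200,100,320,255),5)
w=bot.capture("wrist");crop(w,"w7c",(250,130,400,390),3)
```

```text
(no output)
```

View pics/s7.png

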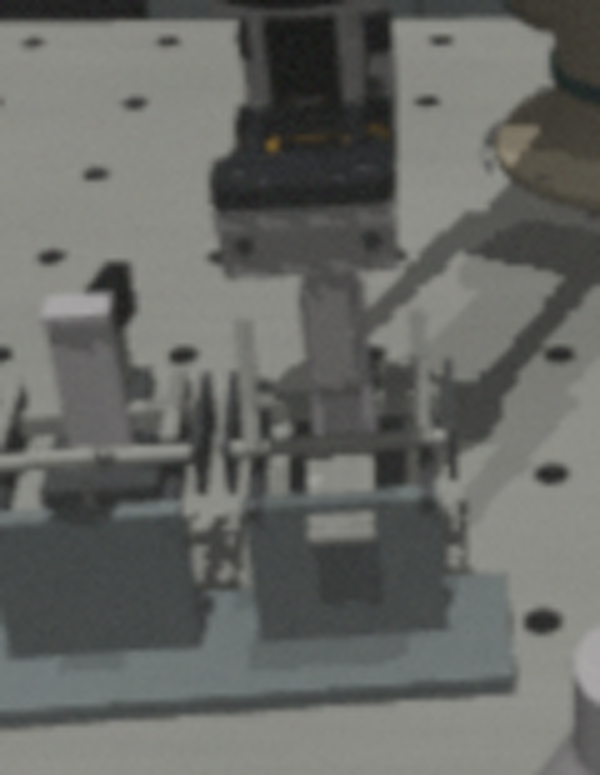

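View pics/w7c.png

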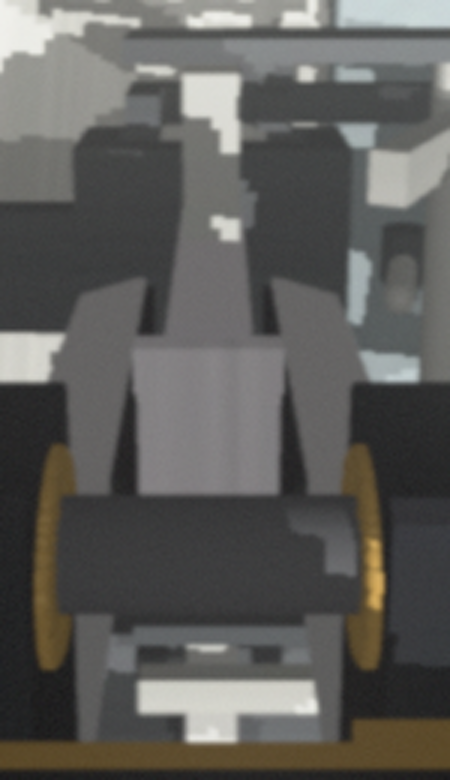

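Request:
apply_moves(increments=[{"translation": [0, 0, 0], "angular": [0, 0, 0]}, {"translation": [0, 0, -4], "angular": [0, 0, 0]}, {"translation": [0, 0, -6], "angular": [0, 0, 0]}, {"translation": [0, 0, -8], "angular": [0, 0, 0]}, {"translation": [0, 0, -8], "angular": [0, 0, 0]}], newtons=60)

```text
time_s: 11.45
position: [0.4731, -0.1449, 0.128]
tool_rot: [-2.1, -2.336, -0.0]
force: [0.0, 0.8, -4.9]
finger_gap: 0.2
```

Run:
```python
from h import *
w=bot.capture("wrist");cv2.imwrite("pics/w8.png",w["frame"][:,:,::-1])
s=bot.capture("scene");crop(s,"s8",(200,100,320,255),4)
plan([0.4735,-0.1445,0.1],6.1)
```

```text
pos [ 0.4743 -0.1455  0.129 ] ytool heading 6.09 tilt [ 0.17 -0.07]
t 11.55 total tool mm [ 1.1 -0.8 29. ] deg [ 0.16  0.09 -0.01] rows 1 F [ 0.4 -0.1 -5.2] gap 18.5 q [-0.44  0.21  1.79  0.    1.13 -0.54]
```

View pics/s8.png

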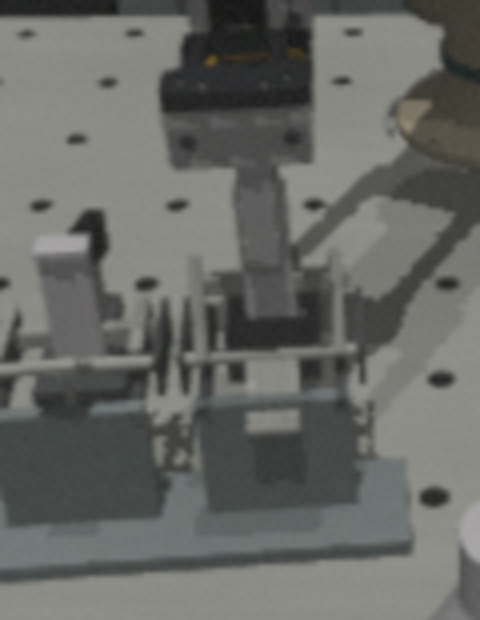

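View pics/w8.png

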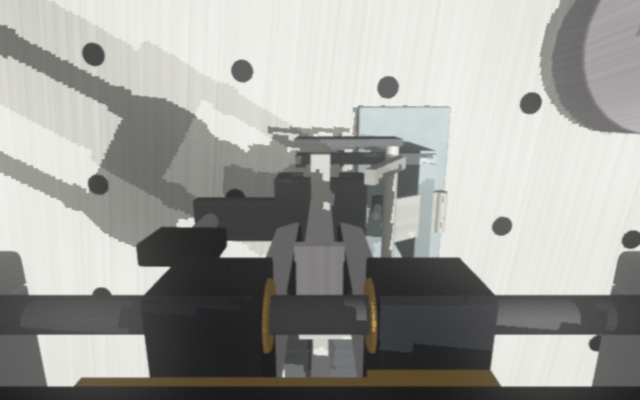

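Request:
apply_moves(increments=[{"translation": [0, 0, -15], "angular": [0, 0, 0]}, {"translation": [0, 0, -25], "angular": [0, 0, 0]}, {"translation": [0, 0, -30], "angular": [0, 0, 0]}, {"translation": [0, 0, -30], "angular": [0, 0, 0]}, {"translation": [0, 0, -20], "angular": [0, 0, 0]}])

```text
time_s: 12.05
position: [0.4738, -0.1452, 0.2496]
tool_rot: [2.099, 2.334, 0.001]
force: [-0.1, 0.3, -5.5]
finger_gap: 0.201
```

Request:
apply_moves(increments=[{"translation": [0, 0, 0], "angular": [0, 0, 3.65]}, {"translation": [0, 0, 0], "angular": [0, 0, 4]}, {"translation": [0, 0, 0], "angular": [0, 0, 4]}, {"translation": [0, 0, 0], "angular": [0, 0, 3]}, {"translation": [0, 0, 0], "angular": [0, 0, 0]}])

```text
time_s: 12.55
position: [0.4729, -0.1449, 0.2473]
tool_rot: [-2.381, -2.049, 0.0]
force: [-0.6, 0.4, -5.7]
finger_gap: 0.201
```

Run:
```python
from h import *
plan([0.5121,0.046,0.2],-8.55)
```

```text
pos [ 0.4729 -0.1449  0.2473] ytool heading -8.56 tilt [-0.02  0.02]
t 12.55 total tool mm [194.6  10.3  47.3] deg [-0.03 -0.01 -0.01] rows 5 F [-0.6  0.4 -5.7] gap 18.9 q [-0.44  0.13  1.59  0.    1.42 -0.29]
```

Request:
apply_moves(increments=[{"translation": [25, 1.3, 0], "angular": [0, 0, 0]}, {"translation": [40, 2, 0], "angular": [0, 0, 0]}, {"translation": [40, 2, 0], "angular": [0, 0, 0]}, {"translation": [40, 2, 10], "angular": [0, 0, 0]}, {"translation": [34, 2, 20], "angular": [0, 0, 0]}])

```text
time_s: 13.05
position: [0.5105, 0.0326, 0.2187]
tool_rot: [2.378, 2.05, 0.006]
force: [0.8, 0.3, -5.4]
finger_gap: 0.213
```

Request:
apply_moves(increments=[{"translation": [15.6, 1, 30], "angular": [0, 0, 0]}, {"translation": [0, 0, 30], "angular": [0, 0, 0]}, {"translation": [0, 0, 30], "angular": [0, 0, 0]}, {"translation": [0, 0, 14], "angular": [0, 0, 0]}, {"translation": [0, 0, 0], "angular": [0, 0, 0]}])

```text
time_s: 13.55
position: [0.5101, 0.0461, 0.111]
tool_rot: [-2.377, -2.048, 0.007]
force: [-0.5, 0.0, -5.7]
finger_gap: 0.201
```

Run:
```python
from h import *
plan([0.5121,0.046,0.1034],-8.55)
w=bot.capture("wrist");np.savez("w9.npz",**w);cv2.imwrite("pics/w9.png",w["frame"][:,:,::-1])
s=bot.capture("scene");np.savez("s9.npz",**s);crop(s,"s9",(310,130,540,260),3.4)
plan([0.5121,0.046,0.1034],-8.55)
```

```text
pos [0.5101 0.0461 0.111 ] ytool heading -8.49 tilt [-0.35  0.02]
t 13.55 total tool mm [0.2 2.  7.6] deg [-0.35  0.04  0.06] rows 1 F [-0.5  0.  -5.7] gap 18.9 q [-0.05  0.26  1.78 -0.    1.11  0.1 ]
pos [0.5128 0.0458 0.1138] ytool heading -8.53 tilt [0.02 0.  ]
t 13.65 total tool mm [ 0.  -0.8 10.4] deg [ 0.02 -0.01  0.02] rows 1 F [ 0.8 -0.2 -6. ] gap 18.7 q [-0.05  0.26  1.78  0.    1.11  0.1 ]
```

View pics/s9.png

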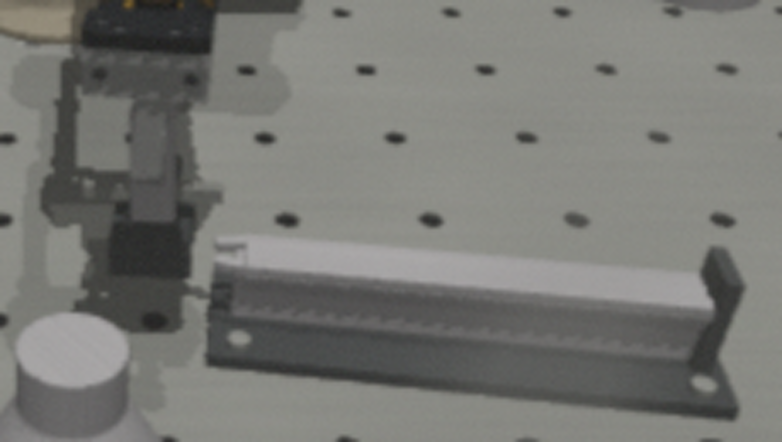

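View pics/w9.png

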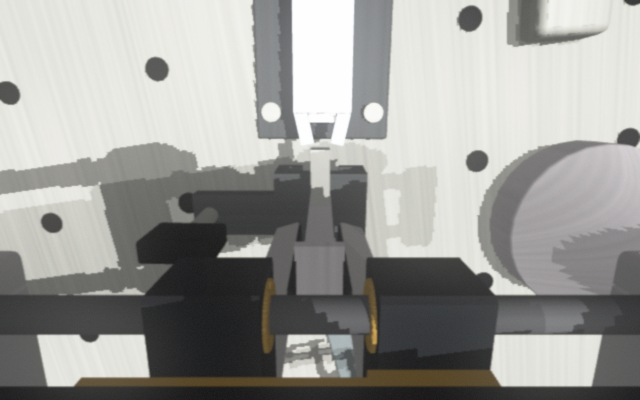

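Run:
```python
from h import *
for i in range(2):
    w=bot.capture("wrist");plan([0.5121,0.046,0.1034],-8.55)
g=cv2.cvtColor(w["frame"],cv2.COLOR_RGB2GRAY).astype(int)
for v in (5,40,80,105): print(v,[ (u,g[v,u]) for u in list(range(284,300,1))],[(u,g[v,u]) for u in range(345,362)])
for v in (185,): print(v,g[v,264:284].tolist(),g[v,358:376].tolist())
for v in (155,): print(v,g[v,300:340].tolist())
crop(w,"w10c",(250,0,400,300),2.6)
```

```text
pos [0.5135 0.0458 0.1145] ytool heading -8.54 tilt [ 0.13 -0.  ]
t 13.7 total tool mm [-0.  -1.5 11.1] deg [ 0.13 -0.02  0.01] rows 1 F [ 1.   0.7 -5.2] gap 18.7 q [-0.05  0.26  1.77  0.    1.11  0.1 ]
pos [0.5137 0.0458 0.1148] ytool heading -8.55 tilt [ 0.17 -0.  ]
t 13.75 total tool mm [-0.  -1.7 11.4] deg [ 0.17 -0.02  0.  ] rows 1 F [-0.1 -0.3 -4.7] gap 18.5 q [-0.05  0.26  1.77  0.    1.11  0.1 ]
5 [(284, np.int64(120)), (285, np.int64(176)), (286, np.int64(239)), (287, np.int64(253)), (288, np.int64(254)), (289, np.int64(254)), (290, np.int64(254)), (291, np.int64(254)), (292, np.int64(254)), (293, np.int64(254)), (294, np.int64(254)), (295, np.int64(254)), (296, np.int64(254)), (297, np.int64(254)), (298, np.int64(254)), (299, np.int64(254))] [(345, np.int64(253)), (346, np.int64(243)), (347, np.int64(183)), (348, np.int64(147)), (349, np.int64(145)), (350, np.int64(144)), (351, np.int64(144)), (352, np.int64(143)), (353, np.int64(144)), (354, np.int64(145)), (355, np.int64(145)), (356, np.int64(142)), (357, np.int64(143)), (358, np.int64(141)), (359, np.int64(141)), (360, n
[... 1912 characters left out ...]
t64(155)), (348, np.int64(151)), (349, np.int64(153)), (350, np.int64(151)), (351, np.int64(153)), (352, np.int64(151)), (353, np.int64(151)), (354, np.int64(150)), (355, np.int64(147)), (356, np.int64(145)), (357, np.int64(136)), (358, np.int64(129)), (359, np.int64(133)), (360, np.int64(153)), (361, np.int64(195))]
185 [116, 115, 113, 112, 110, 111, 112, 110, 109, 99, 88, 75, 74, 74, 75, 72, 73, 72, 73, 73] [83, 84, 84, 83, 81, 84, 84, 85, 104, 155, 196, 205, 208, 207, 207, 205, 206, 205]
155 [211, 211, 210, 206, 204, 204, 205, 207, 209, 210, 212, 214, 216, 215, 216, 214, 215, 215, 216, 214, 216, 216, 215, 215, 216, 215, 217, 217, 217, 215, 213, 209, 210, 214, 213, 213, 212, 215, 216, 212]
```

View pics/w10c.png

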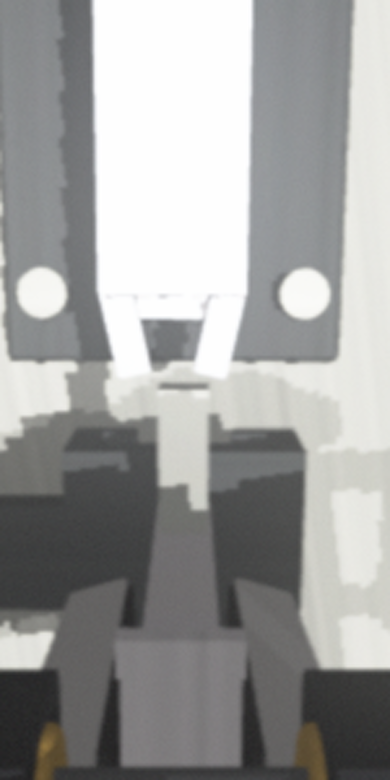

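Request:
apply_moves(increments=[{"translation": [0, -1.5, 5], "angular": [0, 0, 0]}, {"translation": [0, 0, 5], "angular": [0, 0, 0]}, {"translation": [0, 0, 1], "angular": [0, 0, 0]}, {"translation": [0, 0, 0], "angular": [0, 0, 0]}, {"translation": [0, 0, 0], "angular": [0, 0, 0]}])

```text
time_s: 14.25
position: [0.5111, 0.0461, 0.1025]
tool_rot: [2.381, 2.049, 0.0]
force: [0.1, 0.0, -5.8]
finger_gap: 0.201
```

Request:
apply_moves(increments=[{"translation": [0, 0, 0], "angular": [0, 0, 0]}, {"translation": [0, 0, 0], "angular": [0, 0, 0]}, {"translation": [0, 0, 0], "angular": [0, 0, 0]}, {"translation": [0, 0, 0], "angular": [0, 0, 0]}, {"translation": [0, 0, 0], "angular": [0, 0, 0]}])

```text
time_s: 14.75
position: [0.5109, 0.0461, 0.1025]
tool_rot: [-2.381, -2.049, -0.0]
force: [-0.1, 0.1, -5.5]
finger_gap: 0.2
```

Run:
```python
from h import *
for i in range(3):
    w=bot.capture("wrist");plan([0.5121,0.046,0.1034],-8.55)
g=cv2.cvtColor(w["frame"],cv2.COLOR_RGB2GRAY).astype(int)
for v in (5,80,105):
    r=g[v].astype(float); a=np.where(r[250:330]>200)[0]; m=r>225; idx=np.where(m[250:400])[0]+250; print(v,idx.min(),idx.max())
s=bot.capture("scene");np.savez("s11.npz",**s);crop(s,"s11",(310,150,430,250),6)
```

```text
pos [0.5109 0.0461 0.1025] ytool heading -8.56 tilt [-0.  0.]
t 14.8 total tool mm [ 0.   1.2 -0.9] deg [-0.   -0.   -0.01] rows 1 F [-0.5  0.6 -5.7] gap 18.8 q [-0.05  0.27  1.8   0.    1.08  0.1 ]
pos [0.5109 0.0461 0.1025] ytool heading -8.57 tilt [0.   0.01]
t 14.85 total tool mm [ 0.1  1.2 -0.9] deg [ 0.   -0.01 -0.02] rows 1 F [-0.2 -0.8 -6. ] gap 19.1 q [-0.05  0.27  1.8   0.    1.08  0.1 ]
pos [0.5109 0.0461 0.1025] ytool heading -8.56 tilt [0. 0.]
t 14.9 total tool mm [ 0.1  1.2 -0.9] deg [ 0.   -0.01 -0.01] rows 1 F [-0.   0.4 -5.1] gap 18.8 q [-0.05  0.27  1.8   0.    1.08  0.1 ]
5 289 399
80 290 399
105 261 399
```

View pics/s11.png

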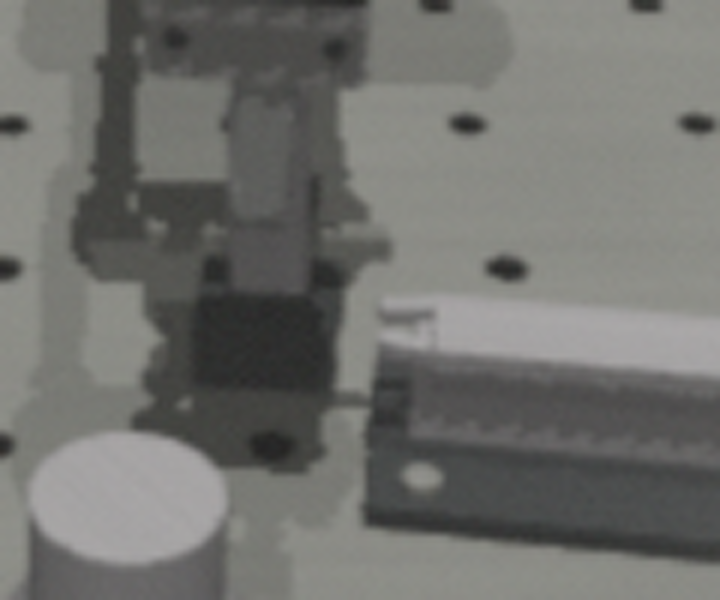

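Run:
```python
from h import *
s=dict(np.load("s11.npz"))
a=np.radians(-8.56);x=np.array([np.cos(a),np.sin(a),0]);y=np.array([-np.sin(a),np.cos(a),0])
for c in (.094,.096,.098):
    C=np.array([.5109,.0461,c])
    for sy in(-26,26): print(c,np.round((proj(s,[C+.028*x+sy/1e3*y-[0,0,.053],C+.028*x+sy/1e3*y-[0,0,.029]])-[310,150])*6).tolist())
    
Rl=np.array([.5426,.2487,.06])
print(np.round((proj(s,[Rl-.14*y+.018*x,Rl-.14*y-.018*x,Rl-.16*y+.05*x-[0,0,.048]])-[310,150])*6).tolist())
```

```text
0.094 [[171.0, 384.0], [173.0, 331.0]]
0.094 [[313.0, 397.0], [317.0, 344.0]]
0.096 [[171.0, 379.0], [173.0, 327.0]]
0.096 [[313.0, 392.0], [317.0, 339.0]]
0.098 [[171.0, 375.0], [173.0, 322.0]]
0.098 [[314.0, 388.0], [317.0, 335.0]]
[[426.0, 350.0], [429.0, 293.0], [357.0, 503.0]]
```

Request:
apply_moves(increments=[{"translation": [5, 1.2, -0.6], "angular": [0, 0, 0]}, {"translation": [8, 0, 0], "angular": [0, 0, 0]}, {"translation": [8, 0, 0], "angular": [0, 0, 0]}, {"translation": [8, 0, 0], "angular": [0, 0, 0]}, {"translation": [6, 0, 0], "angular": [0, 0, 0]}])

```text
time_s: 15.45
position: [0.5174, 0.0816, 0.103]
tool_rot: [-2.38, -2.05, -0.0]
force: [-0.4, -0.9, -6.8]
finger_gap: 0.199
```

Request:
apply_moves(increments=[{"translation": [6, 0, 0], "angular": [0, 0, 0]}, {"translation": [6, 0, 0], "angular": [0, 0, 0]}, {"translation": [6, 0, 0], "angular": [0, 0, 0]}, {"translation": [6, 0, 0], "angular": [0, 0, 0]}, {"translation": [6, 0, 0], "angular": [0, 0, 0]}])

```text
time_s: 15.95
position: [0.5218, 0.1107, 0.1031]
tool_rot: [-2.381, -2.049, -0.0]
force: [0.6, 0.3, -5.2]
finger_gap: 0.198
```

```bash
cat >> h.py <<'E'
C0=np.array([.5426,.2487]);YR=np.array([.1487,.98888]);XR=np.array([.98888,-.1487])
def railpos():
    s=bot.read_state();d=s["position"][:2]-C0
    print("rail x %.1f y %.1f mm, z %.1f"%(d@XR*1e3,d@YR*1e3,s["position"][2]*1e3),"F rail x,y,z",np.round([s["force"][:2]@XR,s["force"][:2]@YR,s["force"][2]],1),"gap",round(s["finger_gap"]*94,1),"t",round(s["time_s"],2),"M",np.round(s["ft_torque"],2))
E
python3 - <<'E'
from h import *
w=bot.capture("wrist");cv2.imwrite("pics/w12.png",w["frame"][:,:,::-1])
railpos()
s=bot.capture("scene");crop(s,"s12",(310,130,540,260),3.4)
railpos()
E
```

```text
rail x 0.1 y -138.6 mm, z 103.1 F rail x,y,z [ 0.1  2.1 -5.6] gap 18.8 t 16.0 M [0.12 0.03 0.  ]
rail x 0.1 y -139.1 mm, z 103.1 F rail x,y,z [ 0.5 -0.5 -5.4] gap 18.7 t 16.05 M [-0.17  0.09 -0.06]
```

View pics/s12.png

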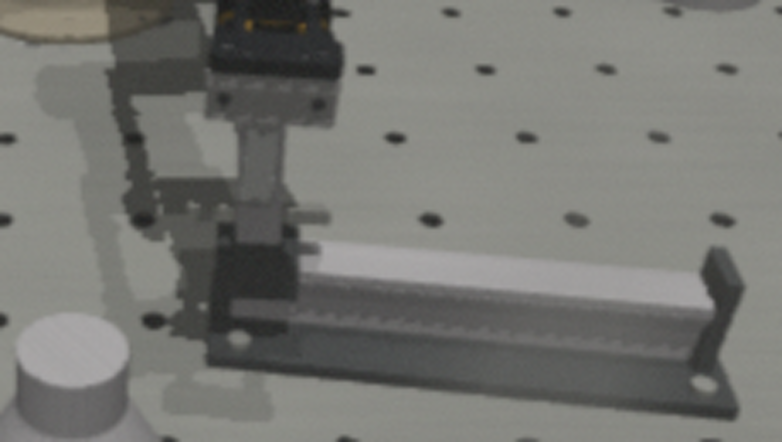

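View pics/w12.png

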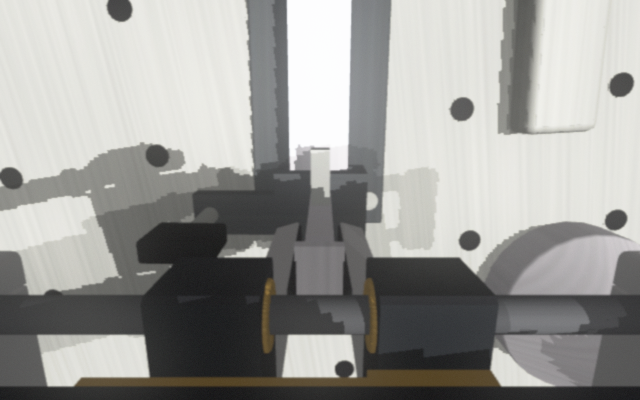

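Request:
apply_moves(increments=[{"translation": [10, 0, 0], "angular": [0, 0, 0]}, {"translation": [20, 0, 0], "angular": [0, 0, 0]}, {"translation": [20, 0, 0], "angular": [0, 0, 0]}, {"translation": [20, 0, 0], "angular": [0, 0, 0]}, {"translation": [20, 0, 0], "angular": [0, 0, 0]}])

```text
time_s: 16.55
position: [0.5353, 0.2002, 0.1031]
tool_rot: [-2.381, -2.049, -0.0]
force: [-0.1, 0.4, -5.5]
finger_gap: 0.202
```

Request:
apply_moves(increments=[{"translation": [20, 0, 0], "angular": [0, 0, 0]}, {"translation": [20, 0, 0], "angular": [0, 0, 0]}, {"translation": [20, 0, 0], "angular": [0, 0, 0]}, {"translation": [20, 0, 0], "angular": [0, 0, 0]}, {"translation": [20, 0, 0], "angular": [0, 0, 0]}])

```text
time_s: 17.05
position: [0.5502, 0.2994, 0.103]
tool_rot: [-2.381, -2.049, 0.0]
force: [0.2, -1.7, -5.1]
finger_gap: 0.202
```

Request:
apply_moves(increments=[{"translation": [20, 0, 0], "angular": [0, 0, 0]}, {"translation": [20, 0, 0], "angular": [0, 0, 0]}, {"translation": [8, 0, 0], "angular": [0, 0, 0]}, {"translation": [0, 0, 0], "angular": [0, 0, 0]}, {"translation": [0, 0, 0], "angular": [0, 0, 0]}])

```text
time_s: 17.55
position: [0.5576, 0.3461, 0.1035]
tool_rot: [-2.381, -2.049, -0.002]
force: [0.8, 1.3, -3.1]
finger_gap: 0.2
```

Run:
```python
from h import *
w=bot.capture("wrist");cv2.imwrite("pics/w13.png",w["frame"][:,:,::-1])
railpos()
s=bot.capture("scene");crop(s,"s13",(310,110,540,260),3.4)
plan([0.5426+.1*.1487,.2487+.1*.989,.103],-8.55)
railpos()
```

```text
rail x 0.2 y 97.9 mm, z 103.4 F rail x,y,z [-0.9 -0.3 -3.5] gap 18.9 t 17.6 M [ 0.06  0.1  -0.01]
pos [0.5573 0.3451 0.1033] ytool heading -8.6 tilt [0.02 0.01]
t 17.65 total tool mm [ 2.5 -0.2  0.3] deg [ 0.02 -0.01 -0.05] rows 1 F [-0.2  0.6 -2.9] gap 19.0 q [ 0.45  0.46  1.48 -0.    1.2   0.6 ]
rail x 0.2 y 97.5 mm, z 103.3 F rail x,y,z [-0.2  0.6 -2.9] gap 19.0 t 17.65 M [ 0.13  0.01 -0.01]
```

View pics/s13.png

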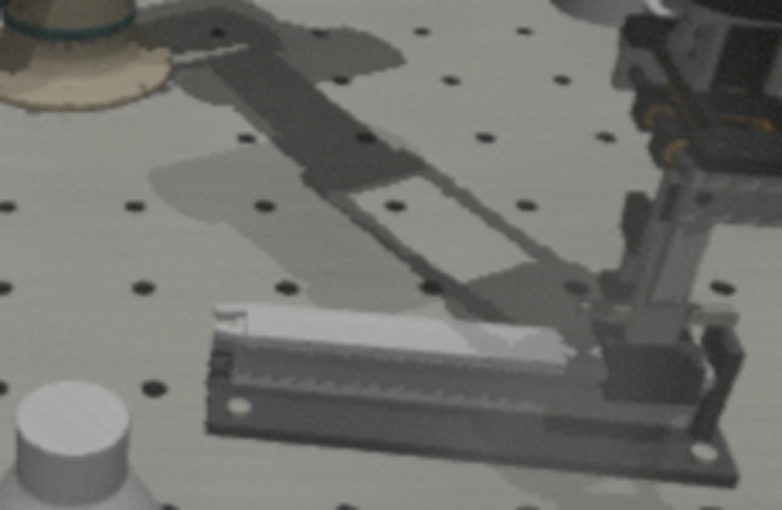

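View pics/w13.png

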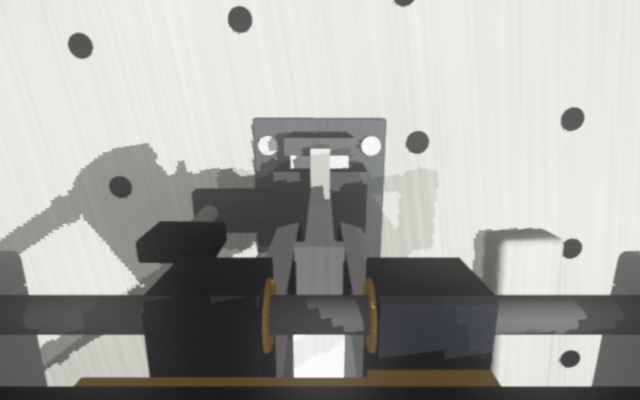

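Request:
apply_moves(increments=[{"translation": [4, 0, 0.5], "angular": [0, 0, 0]}, {"translation": [2, 0, 0.5], "angular": [0, 0, 0]}, {"translation": [0, 0, 0.7], "angular": [0, 0, 0]}, {"translation": [0, 0, 0.6], "angular": [0, 0, 0]}, {"translation": [0, 0, 0], "angular": [0, 0, 0]}])

```text
time_s: 18.15
position: [0.5586, 0.3504, 0.1021]
tool_rot: [2.38, 2.048, 0.0]
force: [-0.6, -5.2, 5.0]
finger_gap: 0.202
```

Run:
```python
from h import *
railpos()
```

```text
rail x 0.7 y 103.0 mm, z 102.1 F rail x,y,z [ 0.2 -5.3  5. ] gap 18.9 t 18.15 M [-1.1   0.33  0.03]
```

Request:
apply_moves(increments=[{"translation": [0, 0, 0], "angular": [0, 0, 0]}, {"translation": [0, 0, 0], "angular": [0, 0, 0]}, {"translation": [0, 0, 0], "angular": [0, 0, 0]}, {"translation": [0, 0, 0], "angular": [0, 0, 0]}, {"translation": [0, 0, -20], "angular": [0, 0, 0]}], grip=44)

```text
time_s: 18.65
position: [0.5561, 0.3509, 0.1179]
tool_rot: [-2.379, -2.048, 0.009]
force: [-0.2, 1.2, -0.1]
finger_gap: 0.464
```

Request:
apply_moves(increments=[{"translation": [0, 0, -30], "angular": [0, 0, 0]}, {"translation": [0, 0, -30], "angular": [0, 0, 0]}, {"translation": [0, 0, -20], "angular": [0, 0, 0]}, {"translation": [0, -30, 0], "angular": [0, 0, 0]}, {"translation": [0, -38, 0], "angular": [0, 0, 0]}])

```text
time_s: 19.15
position: [0.4919, 0.3621, 0.2011]
tool_rot: [2.383, 2.047, 0.004]
force: [-0.7, 1.1, -0.9]
finger_gap: 0.468
```

Run:
```python
from h import *
w=bot.capture("wrist");w=bot.capture("wrist");np.savez("w14.npz",**w);cv2.imwrite("pics/w14.png",w["frame"][:,:,::-1])
railpos()
s=bot.capture("scene");crop(s,"s14",(310,110,540,260),3.4)
print(bot.trace("wrist","knob0_grip")[0]["rect"])
```

```text
rail x -72.5 y 104.0 mm, z 201.2 F rail x,y,z [ 1.7  0.9 -0.2] gap 43.9 t 19.25 M [-0.15 -0.01  0.03]Traceback (most recent call last):
  File "<stdin>", line 5, in <module>
IndexError: list index out of range
```

View pics/s14.png

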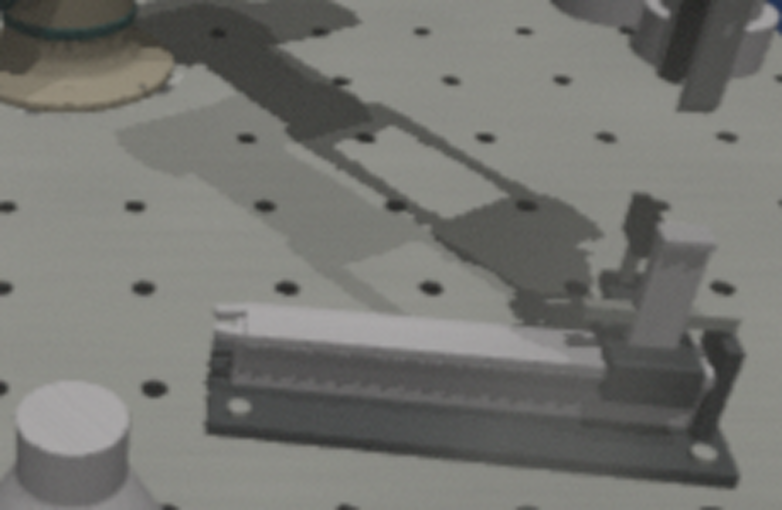

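View pics/w14.png

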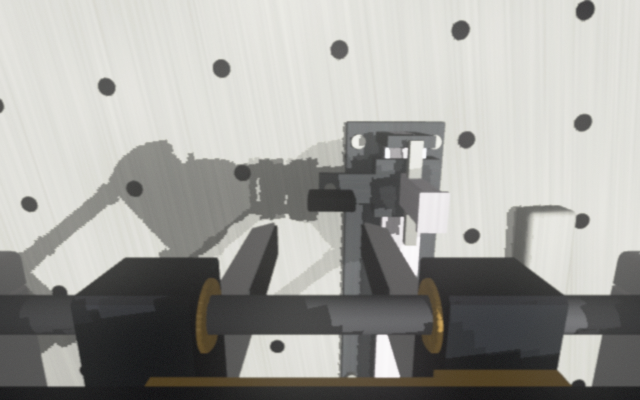

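```bash
cat >> h.py <<'E'
def rf(P): d=P[:2]-C0; return np.round([d@XR*1e3,d@YR*1e3],1)
E
python3 - <<'E'
from h import *
w=dict(np.load("w14.npz"))
crop(w,"w14c",(290,110,460,260),4.5)
print(rf(back(w,433.5,212,.143)),rf(back(w,331,201,.126)))
for i in range(3):
  w=bot.capture("wrist"); railpos()
np.savez("w15.npz",**w);crop(w,"w15c",(290,110,460,260),4.5)
E
```

```text
[  3.1 101.8] [-67.3 105.2]
rail x -67.4 y 104.4 mm, z 201.0 F rail x,y,z [-0.5 -0.6 -0.4] gap 44.1 t 19.4 M [-0.1   0.07 -0.01]
rail x -67.0 y 104.3 mm, z 200.8 F rail x,y,z [-0.1  0.9  0.4] gap 44.5 t 19.45 M [-0.06  0.08  0.01]
rail x -66.9 y 104.2 mm, z 200.6 F rail x,y,z [ 0.2 -0.5 -0.1] gap 43.8 t 19.5 M [-0.04  0.1  -0.06]
```

View pics/w15c.png

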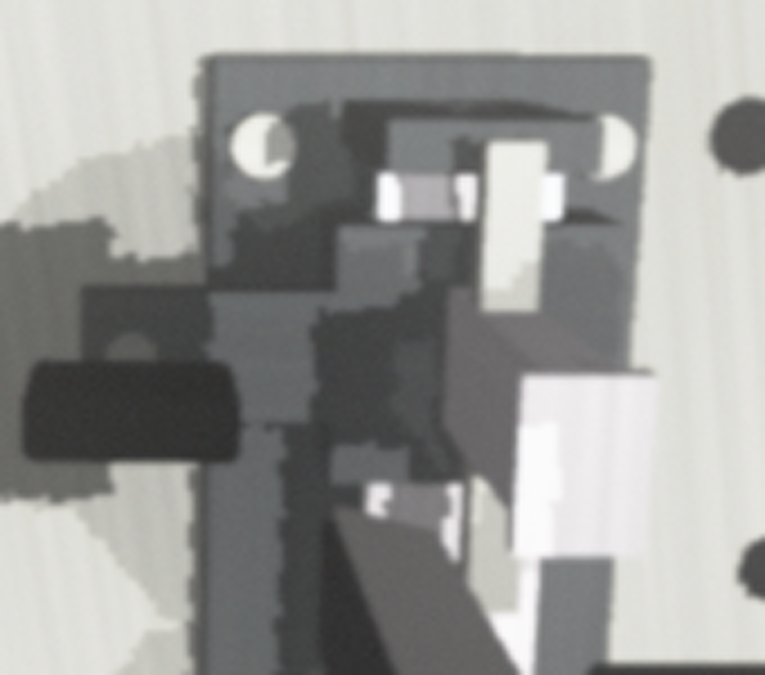

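Run:
```python
from h import *
w=dict(np.load("w15.npz"))
print(rf(back(w,418.9,213.3,.143)),rf(back(w,319.1,201.3,.126)))
```

```text
[  2.2 101.3] [-66.9 105.7]
```

Request:
apply_moves(increments=[{"translation": [0, 0, 0], "angular": [0, 0, -8.2]}, {"translation": [0, 0, 5], "angular": [0, 0, -8.2]}, {"translation": [0, 0, 5], "angular": [0, 0, -8.2]}, {"translation": [0, 0, 5], "angular": [0, 0, -8.2]}, {"translation": [0, 0, 5], "angular": [0, 0, -8.2]}], grip=36)

```text
time_s: 20.0
position: [0.4921, 0.3614, 0.1801]
tool_rot: [1.506, 2.757, 0.0]
force: [0.2, 0.2, -0.3]
finger_gap: 0.387
```

Request:
apply_moves(increments=[{"translation": [0, 0, 0], "angular": [0, 0, -8.2]}, {"translation": [0, 0, 5], "angular": [0, 0, -8.2]}, {"translation": [0, 0, 5], "angular": [0, 0, -8.2]}, {"translation": [0, 0, 5], "angular": [0, 0, -8.2]}, {"translation": [0, 0, 5], "angular": [0, 0, -8.2]}])

```text
time_s: 20.5
position: [0.4922, 0.3614, 0.1601]
tool_rot: [0.445, 3.11, -0.0]
force: [-0.7, 0.2, -0.3]
finger_gap: 0.381
```

Request:
apply_moves(increments=[{"translation": [0, 0, 0], "angular": [0, 0, -8]}, {"translation": [0, 0, 0], "angular": [0, 0, 0]}, {"translation": [0, 0, 0], "angular": [0, 0, 0]}, {"translation": [0, 0, 0], "angular": [0, 0, 0]}, {"translation": [0, 0, 0], "angular": [0, 0, 0]}])

```text
time_s: 21.0
position: [0.4912, 0.3616, 0.1608]
tool_rot: [0.237, 3.132, 0.0]
force: [1.0, 0.0, 0.4]
finger_gap: 0.384
```

Run:
```python
from h import *
railpos(); P=C0-.0672*XR+.1045*YR
w=bot.capture("wrist");np.savez("w16.npz",**w);cv2.imwrite("pics/w16.png",w["frame"][:,:,::-1])
plan([P[0],P[1],.102],81.45)
```

```text
rail x -67.7 y 104.0 mm, z 160.8 F rail x,y,z [1.  0.2 0.4] gap 36.1 t 21.0 M [-0.02  0.02 -0.02]
pos [0.4911 0.3616 0.1609] ytool heading 81.38 tilt [0.01 0.01]
t 21.05 total tool mm [-0.6  0.5 58.9] deg [ 0.01  0.01 -0.07] rows 2 F [-0.1  0.9 -0.5] gap 36.0 q [ 0.52  0.35  1.5   0.    1.29 -0.9 ]
```

View pics/w16.png

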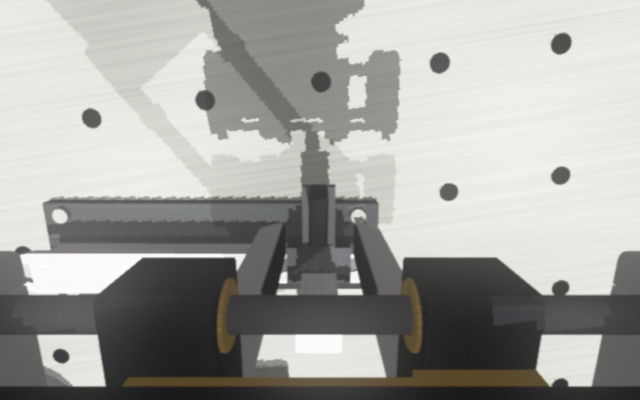

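Request:
apply_moves(increments=[{"translation": [0, 0, 15], "angular": [0, 0, 0]}, {"translation": [0, 0, 15], "angular": [0, 0, 0]}, {"translation": [0, 0, 15], "angular": [0, 0, 0]}, {"translation": [0, 0, 13], "angular": [0, 0, 0]}, {"translation": [0, 0, 0], "angular": [0, 0, 0]}])

```text
time_s: 21.55
position: [0.4897, 0.3609, 0.1009]
tool_rot: [-0.235, -3.13, 0.003]
force: [-0.1, -0.1, -0.3]
finger_gap: 0.384
```

Request:
apply_moves(increments=[{"translation": [0, 0, 0], "angular": [0, 0, 0]}, {"translation": [0, 0, 0], "angular": [0, 0, 0]}, {"translation": [0, 0, 0], "angular": [0, 0, 0]}, {"translation": [0, 0, 0], "angular": [0, 0, 0]}, {"translation": [0, 0, 0], "angular": [0, 0, 0]}], grip=0, newtons=40)

```text
time_s: 22.05
position: [0.4913, 0.3617, 0.1035]
tool_rot: [0.235, 3.132, 0.001]
force: [-0.4, -0.1, 2.5]
finger_gap: 0.124
```

Run:
```python
from h import *
w=bot.capture("wrist");np.savez("w17.npz",**w);cv2.imwrite("pics/w17.png",w["frame"][:,:,::-1])
railpos()
```

```text
rail x -67.6 y 104.1 mm, z 103.5 F rail x,y,z [-0.5 -0.9  3.6] gap 11.6 t 22.1 M [-0.14 -0.   -0.07]
```

View pics/w17.png

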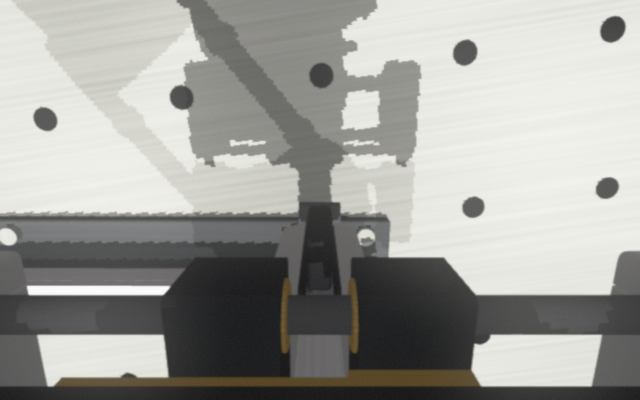

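Request:
apply_moves(increments=[{"translation": [0, 0, 0], "angular": [0, 0, 8]}, {"translation": [0, 0, 0], "angular": [0, 0, 8]}, {"translation": [0, 0, 0], "angular": [0, 0, 8]}, {"translation": [0, 0, 0], "angular": [0, 0, 8]}, {"translation": [0, 0, 0], "angular": [0, 0, 8]}])

```text
time_s: 22.6
position: [0.4913, 0.3619, 0.1035]
tool_rot: [1.299, 2.859, 0.002]
force: [-0.3, 0.3, 3.6]
finger_gap: 0.126
```

Run:
```python
from h import *
railpos()
```

```text
rail x -67.5 y 104.3 mm, z 103.5 F rail x,y,z [-0.3  0.2  3.6] gap 11.9 t 22.6 M [-0.12 -0.    0.03]
```

Request:
apply_moves(increments=[{"translation": [0, 0, 0], "angular": [0, 0, 8]}, {"translation": [0, 0, 0], "angular": [0, 0, 8]}, {"translation": [0, 0, 0], "angular": [0, 0, 8]}, {"translation": [0, 0, 0], "angular": [0, 0, 5]}, {"translation": [0, 0, 0], "angular": [0, 0, 3]}])

```text
time_s: 23.1
position: [0.4915, 0.3619, 0.1034]
tool_rot: [2.034, 2.394, 0.003]
force: [0.8, -0.3, 2.0]
finger_gap: 0.125
```

Run:
```python
from h import *
railpos()
plan([.5,.36,.1],-8.55)
```

```text
rail x -67.4 y 104.4 mm, z 103.4 F rail x,y,z [ 0.8 -0.2  2. ] gap 11.8 t 23.1 M [-0.17 -0.02  0.06]
pos [0.4915 0.3619 0.1034] ytool heading 9.29 tilt [0.09 0.05]
t 23.1 total tool mm [-3.3  8.1  3.5] deg [ 0.09 -0.05 17.84] rows 3 F [ 0.8 -0.3  2. ] gap 11.8 q [ 0.52  0.4   1.58 -0.    1.16  0.36]
```

Request:
apply_moves(increments=[{"translation": [0, 0, 0], "angular": [0, 0, 3]}, {"translation": [0, 0, 0], "angular": [0, 0, 3]}, {"translation": [0, 0, 0], "angular": [0, 0, 2]}, {"translation": [0, 0, 0], "angular": [0, 0, 2]}, {"translation": [0, 0, 0], "angular": [0, 0, 2]}])

```text
time_s: 23.6
position: [0.4915, 0.3619, 0.1035]
tool_rot: [2.271, 2.169, 0.003]
force: [0.2, -1.0, 2.0]
finger_gap: 0.126
```

Run:
```python
from h import *
railpos()
plan([.5,.36,.1],-8.55)
```

```text
rail x -67.4 y 104.4 mm, z 103.5 F rail x,y,z [ 0.4 -1.   2. ] gap 11.8 t 23.6 M [-0.15 -0.04 -0.05]
pos [0.4915 0.3619 0.1035] ytool heading -2.63 tilt [0.09 0.05]
t 23.6 total tool mm [-1.5  8.6  3.5] deg [ 0.09 -0.05  5.92] rows 1 F [ 0.2 -1.   2. ] gap 11.8 q [ 0.52  0.4   1.58 -0.    1.16  0.57]
```

Request:
apply_moves(increments=[{"translation": [0, 0, 0], "angular": [0, 0, 1.5]}, {"translation": [0, 0, 0], "angular": [0, 0, 1.5]}, {"translation": [0, 0, 0], "angular": [0, 0, 1.5]}, {"translation": [0, 0, 0], "angular": [0, 0, 1]}, {"translation": [0, 0, 0], "angular": [0, 0, 1]}])

```text
time_s: 24.1
position: [0.4921, 0.3631, 0.1034]
tool_rot: [-2.391, -2.037, -0.006]
force: [1.6, 5.0, 2.5]
finger_gap: 0.122
```

Run:
```python
from h import *
railpos()
plan([.5,.36,.1],-8.55)
```

```text
rail x -67.0 y 105.7 mm, z 103.4 F rail x,y,z [0.9 5.1 2.5] gap 11.5 t 24.1 M [ 0.92 -0.51  0.38]
pos [0.4921 0.3631 0.1034] ytool heading -9.12 tilt [0.16 0.17]
t 24.1 total tool mm [-1.9  8.3  3.4] deg [ 0.13 -0.2  -0.57] rows 1 F [1.6 5.  2.5] gap 11.5 q [0.52 0.4  1.58 0.   1.16 0.68]
```

Request:
apply_moves(increments=[{"translation": [0, 0, 0], "angular": [0, 0, 1]}, {"translation": [0, 0, 0], "angular": [0, 0, 0]}, {"translation": [0, 0, 0], "angular": [0, 0, 0]}, {"translation": [0, 0, 0], "angular": [0, 0, 0]}, {"translation": [0, 0, 0], "angular": [0, 0, 0]}])

```text
time_s: 24.6
position: [0.4918, 0.3632, 0.1034]
tool_rot: [-2.407, -2.017, -0.006]
force: [1.8, 5.2, 2.8]
finger_gap: 0.127
```

Request:
apply_moves(increments=[{"translation": [0, 0, 0], "angular": [0, 0, 0]}, {"translation": [0, 0, 0], "angular": [0, 0, 0]}, {"translation": [0, 0, 0], "angular": [0, 0, 0]}, {"translation": [0, 0, -10], "angular": [0, 0, 0]}, {"translation": [0, 0, -30], "angular": [0, 0, 0]}], grip=36)

```text
time_s: 25.1
position: [0.4885, 0.3599, 0.1405]
tool_rot: [-2.407, -2.017, 0.013]
force: [0.8, -0.6, -0.4]
finger_gap: 0.382
```

Request:
apply_moves(increments=[{"translation": [0, 0, -40], "angular": [0, 0, 0]}, {"translation": [0, 0, -40], "angular": [0, 0, 0]}, {"translation": [0, 0, -30], "angular": [0, 0, 0]}, {"translation": [0, 0, 0], "angular": [0, 0, 0]}, {"translation": [0, 0, 0], "angular": [0, 0, 0]}])

```text
time_s: 25.6
position: [0.4908, 0.3614, 0.2534]
tool_rot: [2.408, 2.018, 0.001]
force: [0.1, -0.5, -0.3]
finger_gap: 0.383
```

Run:
```python
from h import *
bot.capture("wrist");w=bot.capture("wrist");np.savez("w18.npz",**w);crop(w,"w18c",(270,90,470,290),3)
railpos();plan([.4852,-.2550,.3],6.1)
t=bot.capture("top");crop(t,"t18",(120,160,480,280),2.2)
```

```text
rail x -68.8 y 103.2 mm, z 251.2 F rail x,y,z [-0.5 -0.1 -0.8] gap 35.9 t 25.7 M [-0.05  0.08 -0.01]
pos [0.4899 0.3609 0.2512] ytool heading -10.07 tilt [-0.17 -0.1 ]
t 25.7 total tool mm [-607.4  103.   -47.7] deg [ -0.16   0.1  -16.17] rows 13 F [-0.5  0.  -0.8] gap 35.9 q [ 0.52  0.31  1.35 -0.    1.49  0.7 ]
```

View pics/w18c.png

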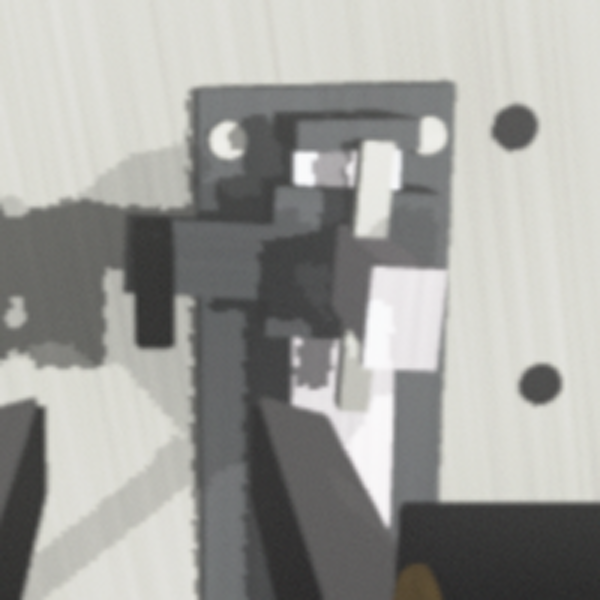

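View pics/t18.png

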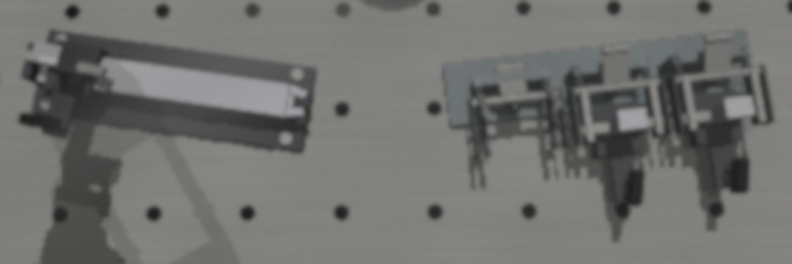

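Run:
```python
from h import *
w=dict(np.load("w18.npz"))
b=lambda u,v,z: rf(back(w,270+(u+.5)/3-.5,90+(v+.5)/3-.5,z))
for n,p,q,z in [("barL",(362,142),(338,408),.095),("barR",(395,142),(367,410),.095),("capL",(375,268),(363,370),.143),("capR",(448,268),(437,370),.143),("captop",(375,268),(448,268),.143),("capbot",(363,370),(437,370),.143),("plateR",(455,85),(440,500),.012),("plateT",(193,90),(455,83),.012),("knob",(136,225),(136,345),.126),("knobR",(173,225),(172,345),.126)]:
    P,Q=b(*p,z),b(*q,z);d=Q-P;print(n,P,Q,"ang",np.round(np.degrees(np.arctan2(d[1],d[0])),1))
```

```text
barL [ -1.2 143.8] [-7.4 57.2] ang -94.1
barR [  9.1 143.5] [ 2.1 56.3] ang -94.6
capL [ -6.3 113.1] [-9.  84.1] ang -95.3
capR [ 13.7 112.6] [11.7 83.6] ang -93.9
captop [ -6.3 113.1] [ 13.7 112.6] ang -1.4
capbot [-9.  84.1] [11.7 83.6] ang -1.4
plateR [ 50.  158.2] [ 50.4 -11.9] ang -89.9
plateT [-50.2 159. ] [ 50.  158.9] ang -0.1
knob [-71.6 124.2] [-72.7  88.6] ang -91.8
knobR [-61.  123.9] [-62.1  88.3] ang -91.8
```

Request:
apply_moves(increments=[{"translation": [0, 0, 0], "angular": [0, 0, -8.1]}, {"translation": [0, 0, 0], "angular": [0, 0, -8.1]}, {"translation": [0, 0, 0], "angular": [0, 0, 0]}, {"translation": [0, 0, 0], "angular": [0, 0, 0]}, {"translation": [0, 0, 0], "angular": [0, 0, 0]}], grip=0)

```text
time_s: 26.25
position: [0.4906, 0.3615, 0.2521]
tool_rot: [-2.101, -2.335, 0.002]
force: [0.2, 0.6, 0.2]
finger_gap: 0.014
```

Run:
```python
from h import *
plan([.5645,-.2465,.25],6.1)
```

```text
pos [0.4906 0.3615 0.2521] ytool heading 6.02 tilt [-0.06 -0.03]
t 26.25 total tool mm [-612.4    9.7    2.4] deg [-0.07  0.03 -0.08] rows 13 F [0.2 0.6 0.2] gap 1.3 q [0.52 0.31 1.34 0.   1.49 0.42]
```

Request:
apply_moves(increments=[{"translation": [-46, 0.7, 0], "angular": [0, 0, 0]}, {"translation": [-46, 0.7, 0], "angular": [0, 0, 0]}, {"translation": [-46, 0.7, 0], "angular": [0, 0, 0]}, {"translation": [-46, 0.7, 0], "angular": [0, 0, 0]}, {"translation": [-46, 0.7, 0], "angular": [0, 0, 0]}])

```text
time_s: 26.75
position: [0.5188, 0.1316, 0.2528]
tool_rot: [2.101, 2.336, 0.0]
force: [0.1, -0.4, -0.8]
finger_gap: 0.005
```

Request:
apply_moves(increments=[{"translation": [-46, 0.7, 0], "angular": [0, 0, 0]}, {"translation": [-46, 0.7, 0], "angular": [0, 0, 0]}, {"translation": [-46, 0.7, 0], "angular": [0, 0, 0]}, {"translation": [-46, 0.7, 0], "angular": [0, 0, 0]}, {"translation": [-46, 0.7, 0], "angular": [0, 0, 0]}])

```text
time_s: 27.25
position: [0.5469, -0.0969, 0.2528]
tool_rot: [2.101, 2.335, 0.001]
force: [0.3, 0.9, -0.3]
finger_gap: 0.006
```

Request:
apply_moves(increments=[{"translation": [-46, 0.7, 0], "angular": [0, 0, 0]}, {"translation": [-46, 0.7, 0], "angular": [0, 0, 0]}, {"translation": [-46, 0.7, 0], "angular": [0, 0, 0]}, {"translation": [-14, 0.5, 15], "angular": [0, 0, 0]}, {"translation": [0, 0, 30], "angular": [0, 0, 0]}])

```text
time_s: 27.75
position: [0.5673, -0.2491, 0.2085]
tool_rot: [2.101, 2.329, 0.001]
force: [0.6, -0.3, -0.9]
finger_gap: 0.0
```

Request:
apply_moves(increments=[{"translation": [0, 0, 30], "angular": [0, 0, 0]}, {"translation": [0, 0, 17], "angular": [0, 0, 0]}, {"translation": [0, 0, 0], "angular": [0, 0, 0]}, {"translation": [0, 0, 0], "angular": [0, 0, 0]}, {"translation": [0, 0, 0], "angular": [0, 0, 0]}])

```text
time_s: 28.25
position: [0.5667, -0.2459, 0.1621]
tool_rot: [2.098, 2.336, 0.001]
force: [0.3, 0.2, 0.3]
finger_gap: 0.006
```

Run:
```python
from h import *
w=bot.capture("wrist");np.savez("w19.npz",**w);cv2.imwrite("pics/w19.png",w["frame"][:,:,::-1])
plan([.5645,-.2465,.12],6.1)
```

```text
pos [ 0.5667 -0.246   0.1622] ytool heading 6.14 tilt [ 0.14 -0.07]
t 28.3 total tool mm [-0.2 -2.3 42.2] deg [0.13 0.08 0.04] rows 1 F [ 0.4 -0.  -0.2] gap 0.3 q [-0.52  0.36  1.48  0.    1.29 -0.63]
```

View pics/w19.png

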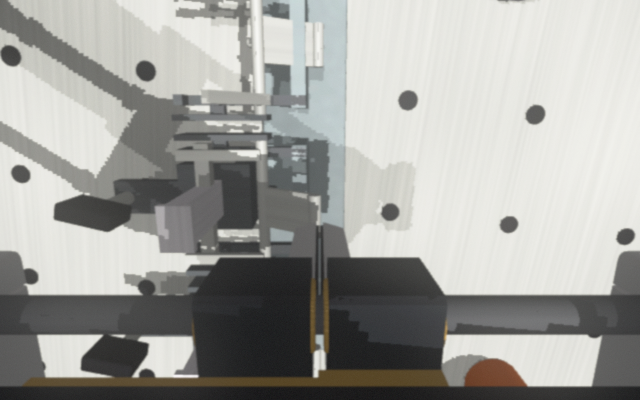

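Request:
apply_moves(increments=[{"translation": [0, -2, 20], "angular": [0, 0, 0]}, {"translation": [0, 0, 18], "angular": [0, 0, 0]}, {"translation": [0, 0, 6], "angular": [0, 0, 0]}, {"translation": [0, 0, 6], "angular": [0, 0, 0]}, {"translation": [0, 0, 6], "angular": [0, 0, 0]}])

```text
time_s: 28.8
position: [0.5657, -0.2467, 0.1067]
tool_rot: [2.096, 2.334, 0.002]
force: [1.0, 0.2, 3.5]
finger_gap: 0.005
```

Request:
apply_moves(increments=[{"translation": [0, 0, 6], "angular": [0, 0, 0]}, {"translation": [0, 0, 6], "angular": [0, 0, 0]}, {"translation": [0, 0, 5], "angular": [0, 0, 0]}, {"translation": [0, 0, 4], "angular": [0, 0, 0]}, {"translation": [0, 0, 0], "angular": [0, 0, 0]}])

```text
time_s: 29.3
position: [0.5631, -0.2458, 0.0827]
tool_rot: [-2.098, -2.335, 0.001]
force: [1.0, -0.2, -0.7]
finger_gap: 0.003
```

Request:
apply_moves(increments=[{"translation": [0, 0, -30], "angular": [0, 0, 0]}, {"translation": [0, 0, -30], "angular": [0, 0, 0]}, {"translation": [0, 0, -30], "angular": [0, 0, 0]}, {"translation": [0, -40, -10], "angular": [0, 0, 0]}, {"translation": [0, -40, 0], "angular": [0, 0, 0]}])

```text
time_s: 29.8
position: [0.4851, -0.2555, 0.1858]
tool_rot: [2.094, 2.335, 0.0]
force: [-0.2, 0.1, 0.2]
finger_gap: 0.007
```

Request:
apply_moves(increments=[{"translation": [0, 0, 0], "angular": [0, 0, 0]}, {"translation": [0, 0, 0], "angular": [0, 0, 0]}, {"translation": [0, 0, 0], "angular": [0, 0, 0]}, {"translation": [0, 0, 0], "angular": [0, 0, 0]}, {"translation": [0, 0, 0], "angular": [0, 0, 0]}], grip=44)

```text
time_s: 30.3
position: [0.4851, -0.2546, 0.1833]
tool_rot: [-2.098, -2.338, -0.0]
force: [0.4, 0.3, -0.9]
finger_gap: 0.392
```

Run:
```python
from h import *
w=bot.capture("wrist");np.savez("w20.npz",**w);cv2.imwrite("pics/w20.png",w["frame"][:,:,::-1])
s=bot.capture("scene");crop(s,"s20",(130,100,310,255),3.5)
plan([.485,-.255,.1014],6.1)
```

```text
pos [ 0.4848 -0.2545  0.1834] ytool heading 6.17 tilt [-0.02  0.02]
t 30.4 total tool mm [-0.5  0.2 82. ] deg [-0.02 -0.02  0.07] rows 2 F [-1.  -0.3  0.6] gap 43.3 q [-0.61  0.25  1.6   0.    1.29 -0.72]
```

View pics/w20.png

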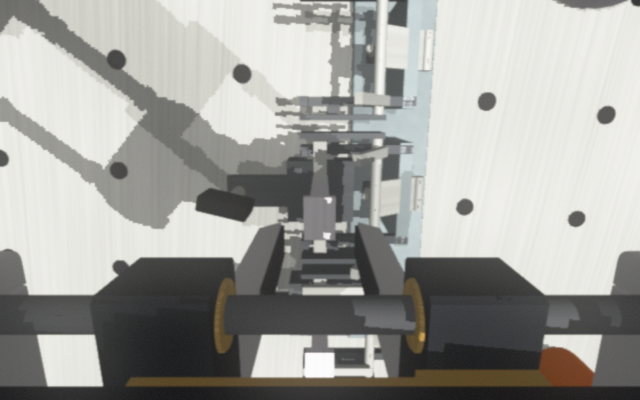

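View pics/s20.png

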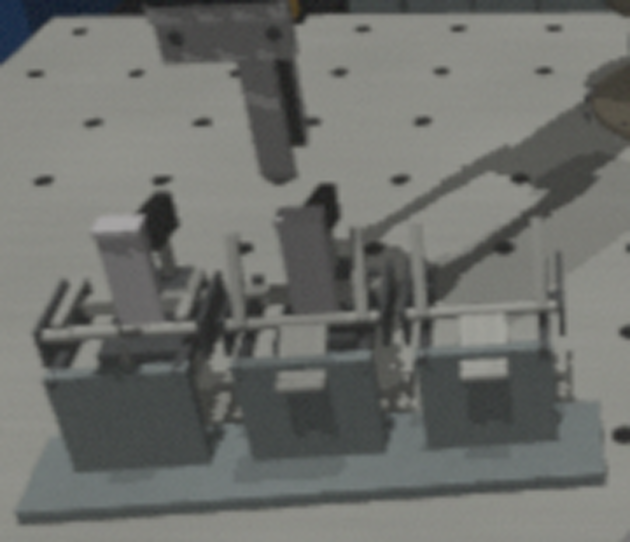

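Request:
apply_moves(increments=[{"translation": [0, 0, 20], "angular": [0, 0, 0]}, {"translation": [0, 0, 20], "angular": [0, 0, 0]}, {"translation": [0, 0, 20], "angular": [0, 0, 0]}, {"translation": [0, 0, 20], "angular": [0, 0, 0]}, {"translation": [0, 0, 3], "angular": [0, 0, 0]}])

```text
time_s: 30.9
position: [0.483, -0.2535, 0.0983]
tool_rot: [-2.096, -2.334, 0.001]
force: [0.5, 0.2, -0.5]
finger_gap: 0.465
```

Request:
apply_moves(increments=[{"translation": [0, 0, 0], "angular": [0, 0, 0]}, {"translation": [0, 0, 0], "angular": [0, 0, 0]}, {"translation": [0, 0, 0], "angular": [0, 0, 0]}, {"translation": [0, 0, 0], "angular": [0, 0, 0]}, {"translation": [0, 0, 0], "angular": [0, 0, 0]}], grip=0, newtons=60)

```text
time_s: 31.4
position: [0.4851, -0.2551, 0.1018]
tool_rot: [2.098, 2.335, 0.001]
force: [0.2, 0.5, 2.8]
finger_gap: 0.197
```

Run:
```python
from h import *
plan([.485,-.255,.1014],6.1)
```

```text
pos [ 0.4851 -0.2551  0.1018] ytool heading 6.13 tilt [ 0.12 -0.07]
t 31.4 total tool mm [ 0.1 -0.   0.4] deg [0.11 0.08 0.03] rows 1 F [0.2 0.5 2.8] gap 18.6 q [-0.61  0.31  1.73  0.    1.1  -0.72]
```

Request:
apply_moves(increments=[{"translation": [0, 0, 0], "angular": [0, 0, 0]}, {"translation": [0, 0, 0], "angular": [0, 0, 0]}, {"translation": [0, 0, -4], "angular": [0, 0, 0]}, {"translation": [0, 0, -6], "angular": [0, 0, 0]}, {"translation": [0, 0, -8], "angular": [0, 0, 0]}])

```text
time_s: 31.9
position: [0.4832, -0.2539, 0.118]
tool_rot: [-2.097, -2.335, 0.001]
force: [0.2, -0.0, -4.9]
finger_gap: 0.198
```

Run:
```python
from h import *
w=bot.capture("wrist");np.savez("w21.npz",**w);cv2.imwrite("pics/w21.png",w["frame"][:,:,::-1])
plan([.485,-.255,.1014],6.1)
```

```text
pos [ 0.4844 -0.2547  0.1198] ytool heading 6.13 tilt [ 0.02 -0.01]
t 31.95 total tool mm [-0.4  0.6 18.4] deg [0.02 0.01 0.03] rows 1 F [ 0.8  0.7 -4.1] gap 19.0 q [-0.61  0.3   1.7   0.    1.14 -0.72]
```

View pics/w21.png

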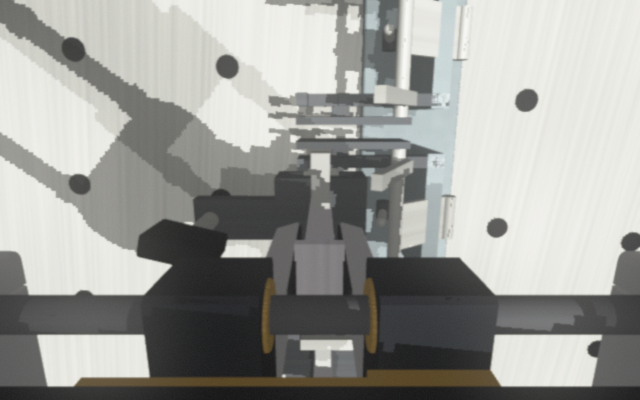

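Request:
apply_moves(increments=[{"translation": [0, 0, -15], "angular": [0, 0, 0]}, {"translation": [0, 0, -28], "angular": [0, 0, 0]}, {"translation": [0, 0, -32], "angular": [0, 0, 0]}, {"translation": [0, 0, -32], "angular": [0, 0, 0]}, {"translation": [0, 0, -22], "angular": [0, 0, 0]}])

```text
time_s: 32.45
position: [0.4847, -0.2549, 0.2501]
tool_rot: [2.098, 2.335, 0.001]
force: [0.8, -0.9, -4.5]
finger_gap: 0.202
```

Request:
apply_moves(increments=[{"translation": [0, 0, 0], "angular": [0, 0, 3.7]}, {"translation": [0, 0, 0], "angular": [0, 0, 4]}, {"translation": [0, 0, 0], "angular": [0, 0, 4]}, {"translation": [0, 0, 0], "angular": [0, 0, 3]}, {"translation": [0, 0, 0], "angular": [0, 0, 0]}])

```text
time_s: 32.95
position: [0.484, -0.2544, 0.2476]
tool_rot: [-2.38, -2.049, 0.0]
force: [0.1, 0.7, -4.7]
finger_gap: 0.2
```

Run:
```python
from h import *
plan([0.5121,0.046,0.1038],-8.55)
```

```text
pos [ 0.484  -0.2544  0.2476] ytool heading -8.56 tilt [-0.03  0.03]
t 32.95 total tool mm [301.2 -16.8 143.9] deg [-0.04 -0.02 -0.01] rows 7 F [ 0.1  0.7 -4.7] gap 18.8 q [-0.61  0.21  1.49  0.    1.44 -0.46]
```

Request:
apply_moves(increments=[{"translation": [25, -1.6, 0], "angular": [0, 0, 0]}, {"translation": [40, -2.2, 0], "angular": [0, 0, 0]}, {"translation": [40, -2.2, 0], "angular": [0, 0, 0]}, {"translation": [40, -2.2, 0], "angular": [0, 0, 0]}, {"translation": [40, -2.2, 0], "angular": [0, 0, 0]}])

```text
time_s: 33.45
position: [0.5013, -0.0687, 0.2477]
tool_rot: [-2.38, -2.05, -0.0]
force: [-0.1, -0.4, -4.6]
finger_gap: 0.198
```

Request:
apply_moves(increments=[{"translation": [40, -2.2, 0], "angular": [0, 0, 0]}, {"translation": [40, -2.2, 10], "angular": [0, 0, 0]}, {"translation": [25, -1.5, 25], "angular": [0, 0, 0]}, {"translation": [11, -0.5, 30], "angular": [0, 0, 0]}, {"translation": [0, 0, 30], "angular": [0, 0, 0]}])

```text
time_s: 33.95
position: [0.5126, 0.0477, 0.1521]
tool_rot: [2.377, 2.054, 0.003]
force: [0.4, -0.8, -4.4]
finger_gap: 0.2
```

Request:
apply_moves(increments=[{"translation": [0, 0, 30], "angular": [0, 0, 0]}, {"translation": [0, 0, 15], "angular": [0, 0, 0]}, {"translation": [0, 0, 3], "angular": [0, 0, 0]}, {"translation": [0, 0, 0], "angular": [0, 0, 0]}, {"translation": [0, 0, 0], "angular": [0, 0, 0]}])

```text
time_s: 34.45
position: [0.5136, 0.0454, 0.1059]
tool_rot: [2.38, 2.049, 0.003]
force: [0.5, 0.6, -5.2]
finger_gap: 0.202
```

Request:
apply_moves(increments=[{"translation": [0, 0, 0], "angular": [0, 0, 0]}, {"translation": [0, 0, 0], "angular": [0, 0, 0]}, {"translation": [0, 0, 0], "angular": [0, 0, 0]}, {"translation": [0, 0, 0], "angular": [0, 0, 0]}, {"translation": [0, 0, 0], "angular": [0, 0, 0]}])

```text
time_s: 34.95
position: [0.5126, 0.0455, 0.1049]
tool_rot: [2.381, 2.049, 0.0]
force: [-0.8, -0.7, -4.6]
finger_gap: 0.2
```

Run:
```python
from h import *
w=bot.capture("wrist");np.savez("w22.npz",**w);cv2.imwrite("pics/w22.png",w["frame"][:,:,::-1])
railpos();plan([0.5121,0.046,0.1036],-8.55)
```

```text
rail x 0.4 y -205.4 mm, z 104.8 F rail x,y,z [-0.5 -0.  -4.8] gap 18.8 t 35.0 M [-0.07  0.1   0.  ]
pos [0.5125 0.0455 0.1048] ytool heading -8.57 tilt [0.   0.01]
t 35.0 total tool mm [ 0.4 -0.5  1.2] deg [ 0.   -0.01 -0.02] rows 1 F [-0.5  0.  -4.8] gap 18.8 q [-0.05  0.27  1.79  0.    1.09  0.1 ]
```

View pics/w22.png

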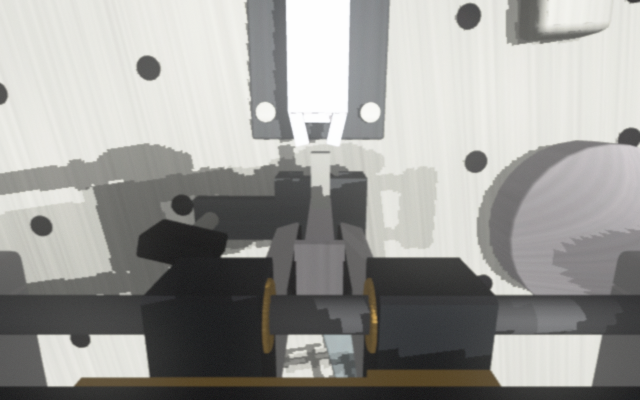

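Request:
apply_moves(increments=[{"translation": [5, -0.4, 1], "angular": [0, 0, 0]}, {"translation": [8, 0, 0], "angular": [0, 0, 0]}, {"translation": [8, 0, 0], "angular": [0, 0, 0]}, {"translation": [8, 0, 0], "angular": [0, 0, 0]}, {"translation": [6, 0, 0], "angular": [0, 0, 0]}])

```text
time_s: 35.5
position: [0.5175, 0.0813, 0.1037]
tool_rot: [-2.38, -2.05, -0.0]
force: [0.6, -0.4, -4.8]
finger_gap: 0.201
```

Request:
apply_moves(increments=[{"translation": [6, 0, 0], "angular": [0, 0, 0]}, {"translation": [6, 0, 0], "angular": [0, 0, 0]}, {"translation": [6, 0, 0], "angular": [0, 0, 0]}, {"translation": [6, 0, 0], "angular": [0, 0, 0]}, {"translation": [6, 0, 0], "angular": [0, 0, 0]}])

```text
time_s: 36.0
position: [0.5219, 0.1103, 0.1038]
tool_rot: [-2.381, -2.049, -0.0]
force: [-0.5, -0.4, -4.8]
finger_gap: 0.198
```

Run:
```python
from h import *
railpos()
s=bot.capture("scene");crop(s,"s22",(310,110,540,260),3.4)
railpos()
```

```text
rail x 0.1 y -139.9 mm, z 103.8 F rail x,y,z [-0.4 -0.5 -4.8] gap 18.6 t 36.0 M [-0.07  0.09 -0.03]
rail x 0.1 y -139.0 mm, z 103.8 F rail x,y,z [ 0.   1.6 -4.1] gap 19.0 t 36.05 M [ 0.12  0.   -0.  ]
```

View pics/s22.png

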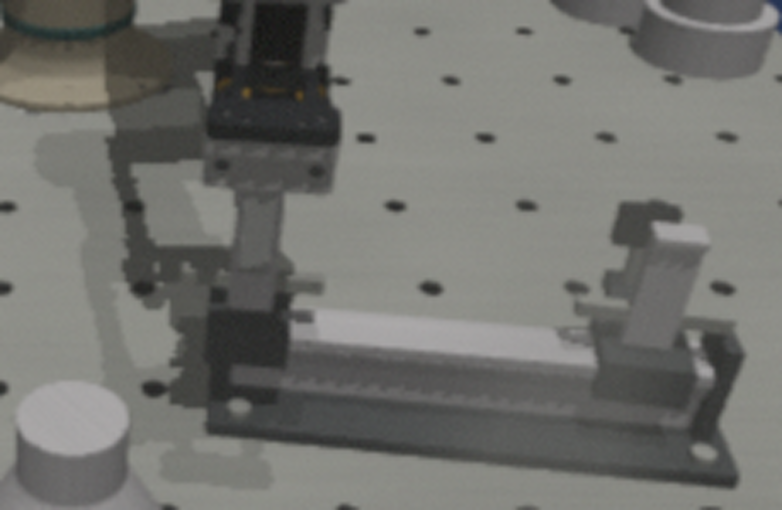

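Request:
apply_moves(increments=[{"translation": [10, 0, 0], "angular": [0, 0, 0]}, {"translation": [18, 0, 0], "angular": [0, 0, 0]}, {"translation": [18, 0, 0], "angular": [0, 0, 0]}, {"translation": [18, 0, 0], "angular": [0, 0, 0]}, {"translation": [18, 0, 0], "angular": [0, 0, 0]}])

```text
time_s: 36.55
position: [0.5341, 0.1921, 0.1037]
tool_rot: [-2.381, -2.049, -0.0]
force: [0.7, -0.3, -4.9]
finger_gap: 0.205
```

Request:
apply_moves(increments=[{"translation": [18, 0, 0], "angular": [0, 0, 0]}, {"translation": [18, 0, 0], "angular": [0, 0, 0]}, {"translation": [14, 0, 0], "angular": [0, 0, 0]}, {"translation": [8, 0, 0], "angular": [0, 0, 0]}, {"translation": [0, 0, 0], "angular": [0, 0, 0]}])

```text
time_s: 37.05
position: [0.5428, 0.2494, 0.1037]
tool_rot: [-2.38, -2.051, -0.001]
force: [-0.9, -0.6, -4.7]
finger_gap: 0.202
```

Run:
```python
from h import *
w=bot.capture("wrist");np.savez("w23.npz",**w);cv2.imwrite("pics/w23.png",w["frame"][:,:,::-1])
railpos()
```

```text
rail x -0.0 y -0.3 mm, z 103.6 F rail x,y,z [-0.1 -0.6 -5.2] gap 18.6 t 37.1 M [-0.09  0.05  0.02]
```

View pics/w23.png

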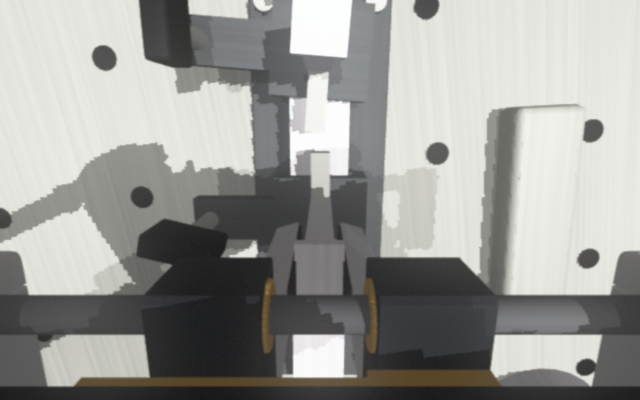

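Request:
apply_moves(increments=[{"translation": [1, 0, 0.7], "angular": [0, 0, 0]}, {"translation": [0, 0, 0.7], "angular": [0, 0, 0]}, {"translation": [0, 0, 0.6], "angular": [0, 0, 0]}, {"translation": [0, 0, 0.4], "angular": [0, 0, 0]}, {"translation": [0, 0, 0], "angular": [0, 0, 0]}])

```text
time_s: 37.6
position: [0.5431, 0.2488, 0.102]
tool_rot: [2.381, 2.048, 0.001]
force: [-0.3, -2.2, 0.9]
finger_gap: 0.199
```

Run:
```python
from h import *
railpos()
```

```text
rail x 0.5 y 0.2 mm, z 102.0 F rail x,y,z [ 0.1 -2.2  0.9] gap 18.7 t 37.6 M [-0.3   0.2   0.03]
```

Request:
apply_moves(increments=[{"translation": [0, 0, 0], "angular": [0, 0, 0]}, {"translation": [0, 0, 0], "angular": [0, 0, 0]}, {"translation": [0, 0, 0], "angular": [0, 0, 0]}, {"translation": [0, 0, 0], "angular": [0, 0, 0]}, {"translation": [0, 0, -20], "angular": [0, 0, 0]}], grip=44)

```text
time_s: 38.1
position: [0.5408, 0.2487, 0.1192]
tool_rot: [-2.379, -2.048, 0.008]
force: [-0.1, 0.4, -0.2]
finger_gap: 0.464
```

Request:
apply_moves(increments=[{"translation": [0, 0, -30], "angular": [0, 0, 0]}, {"translation": [0, 0, -30], "angular": [0, 0, 0]}, {"translation": [0, 0, -20], "angular": [0, 0, 0]}, {"translation": [0, -30, 0], "angular": [0, 0, 0]}, {"translation": [0, -38, 0], "angular": [0, 0, 0]}])

```text
time_s: 38.6
position: [0.4766, 0.2597, 0.202]
tool_rot: [2.382, 2.047, 0.004]
force: [0.2, 1.0, 0.8]
finger_gap: 0.467
```

Request:
apply_moves(increments=[{"translation": [0, 0, 0], "angular": [0, 0, 0]}, {"translation": [0, 0, 0], "angular": [0, 0, 0]}, {"translation": [0, 0, 0], "angular": [0, 0, 0]}, {"translation": [0, 0, 0], "angular": [0, 0, 0]}, {"translation": [0, 0, 0], "angular": [0, 0, 0]}])

```text
time_s: 39.1
position: [0.4764, 0.2593, 0.2011]
tool_rot: [2.382, 2.049, -0.0]
force: [-0.2, 0.4, 0.6]
finger_gap: 0.47
```

Run:
```python
from h import *
w=bot.capture("wrist");np.savez("w24.npz",**w);crop(w,"w24c",(270,0,470,260),3)
railpos();plan([.5,.3,.2],-8.55)
```

```text
rail x -67.1 y 0.6 mm, z 201.1 F rail x,y,z [ 1.1 -0.2  0.2] gap 44.2 t 39.15 M [-0.12  0.1  -0.03]
pos [0.4763 0.2593 0.2011] ytool heading -8.6 tilt [-0.01 -0.  ]
t 39.15 total tool mm [43.8 17.3  1.1] deg [-0.01  0.   -0.05] rows 1 F [ 1.  -0.4  0.2] gap 44.2 q [0.37 0.23 1.58 0.   1.33 0.52]
```

View pics/w24c.png

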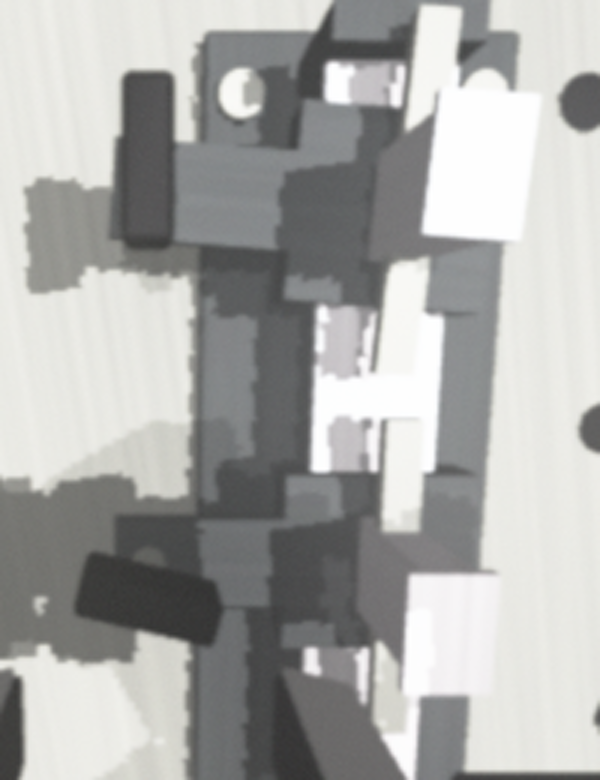

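Run:
```python
from h import *
w=dict(np.load("w24.npz"))
b=lambda u,v,z: rf(back(w,270+(u+.5)/3-.5,0+(v+.5)/3-.5,z))
for n,p,q,z in [("c0capL",(441,90),(422,234),.143),("c0capR",(542,95),(521,241),.143),("captop",(441,90),(542,95),.143),("capbot",(422,234),(521,241),.143),("c0barL",(402,262),(377,418),.095),
 ("knob0",(122,75),(122,245),.126),("knob0R",(174,75),(174,245),.126),
 ("k1top",(97,552),(222,590),.126),("k1bot",(80,610),(210,645),.126),("c1capL",(407,574),(403,692),.143),("c1capt",(407,574),(500,574),.143),("c1capb",(403,693),(494,695),.143),("c1bar",(385,420),(378,530),.095)]:
    P,Q=b(*p,z),b(*q,z);d=Q-P;print(n,P,Q,"ang",np.round(np.degrees(np.arctan2(d[1],d[0])),1))
```

```text
c0capL [ -6.6 115.4] [-8.9 87.1] ang -94.6
c0capR [ 14.3 114.4] [12.2 85.7] ang -94.2
captop [ -6.6 115.4] [ 14.3 114.4] ang -2.7
capbot [-8.9 87.1] [12.2 85.7] ang -3.8
c0barL [-1.9 84.5] [-6.4 44.9] ang -96.5
knob0 [-72.6 122. ] [-72.8  86.3] ang -90.3
knob0R [-61.2 122. ] [-61.   86.3] ang -89.7
k1top [-79.4  15.1] [-48.9   5.6] ang -17.3
k1bot [-83.7   0.6] [-51.7  -8.4] ang -15.7
c1capL [-8.1 13.3] [ -7.5 -14.9] ang -88.8
c1capt [-8.1 13.3] [13.1 13.3] ang 0.0
c1capb [ -7.5 -15.1] [ 13.8 -15.7] ang -1.6
c1bar [-4.3 44.4] [-4.7 14.9] ang -90.8
```

Request:
apply_moves(increments=[{"translation": [0, 0, 0], "angular": [0, 0, -8.25]}, {"translation": [0, 0, 5], "angular": [0, 0, -8.25]}, {"translation": [0, 0, 5], "angular": [0, 0, -8.25]}, {"translation": [0, 0, 5], "angular": [0, 0, -8.25]}, {"translation": [0, 0, 5], "angular": [0, 0, -8.25]}], grip=36)

```text
time_s: 39.65
position: [0.476, 0.2593, 0.181]
tool_rot: [-1.499, -2.761, 0.0]
force: [-0.6, 0.7, 0.1]
finger_gap: 0.384
```

Request:
apply_moves(increments=[{"translation": [0, 0, 5], "angular": [0, 0, -8.25]}, {"translation": [0, 0, 5], "angular": [0, 0, -8.25]}, {"translation": [0, 0, 5], "angular": [0, 0, -8.25]}, {"translation": [0, 0, 5], "angular": [0, 0, -8]}, {"translation": [0, 0, 0], "angular": [0, 0, 0]}])

```text
time_s: 40.15
position: [0.4754, 0.2591, 0.1605]
tool_rot: [-0.669, -3.068, 0.001]
force: [-0.3, 0.7, -1.0]
finger_gap: 0.383
```

Run:
```python
from h import *
railpos(); P=C0-.0672*XR+.0010*YR
w=bot.capture("wrist");w=bot.capture("wrist");np.savez("w25.npz",**w);cv2.imwrite("pics/w25.png",w["frame"][:,:,::-1])
railpos();plan([P[0],P[1],.102],65.5)
```

```text
rail x -68.0 y 0.3 mm, z 160.5 F rail x,y,z [-0.4  0.6 -1. ] gap 36.0 t 40.15 M [-0.03 -0.01  0.  ]
rail x -67.6 y 0.6 mm, z 161.3 F rail x,y,z [-0.2 -0.1 -0.4] gap 36.1 t 40.25 M [-0.04  0.03 -0.01]
pos [0.4758 0.2594 0.1613] ytool heading 65.25 tilt [-0.01  0.  ]
t 40.25 total tool mm [-0.3  0.5 59.3] deg [-0.   -0.01 -0.25] rows 2 F [-0.3 -0.1 -0.4] gap 36.1 q [ 0.37  0.26  1.65  0.    1.24 -0.77]
```

View pics/w25.png

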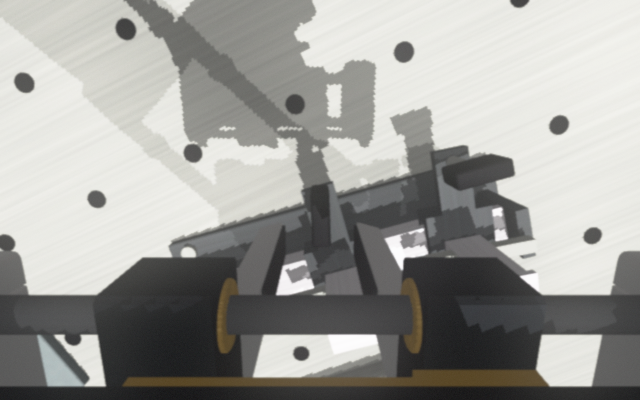

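Request:
apply_moves(increments=[{"translation": [0, 0, 15], "angular": [0, 0, 0]}, {"translation": [0, 0, 15], "angular": [0, 0, 0]}, {"translation": [0, 0, 15], "angular": [0, 0, 0]}, {"translation": [0, 0, 13], "angular": [0, 0, 0]}, {"translation": [0, 0, 0], "angular": [0, 0, 0]}])

```text
time_s: 40.75
position: [0.4746, 0.259, 0.1021]
tool_rot: [-0.671, -3.066, 0.003]
force: [-0.2, -0.4, 0.1]
finger_gap: 0.383
```

Request:
apply_moves(increments=[{"translation": [0, 0, 0], "angular": [0, 0, 0]}, {"translation": [0, 0, 0], "angular": [0, 0, 0]}, {"translation": [0, 0, 0], "angular": [0, 0, 0]}, {"translation": [0, 0, 0], "angular": [0, 0, 0]}, {"translation": [0, 0, 0], "angular": [0, 0, 0]}], grip=0, newtons=40)

```text
time_s: 41.25
position: [0.4761, 0.2597, 0.1041]
tool_rot: [0.668, 3.068, 0.002]
force: [-0.8, 1.4, 2.6]
finger_gap: 0.126
```

Run:
```python
from h import *
railpos();plan([.5,.36,.1],-8.55)
```

```text
rail x -67.4 y 1.0 mm, z 104.1 F rail x,y,z [-1.   1.3  2.6] gap 11.9 t 41.25 M [ 0.03 -0.01 -0.01]
pos [0.4761 0.2597 0.1041] ytool heading 65.43 tilt [0.09 0.04]
t 41.25 total tool mm [ 20.  101.2   4.2] deg [ 0.1   0.   73.98] rows 9 F [-0.8  1.4  2.6] gap 11.9 q [ 0.37  0.3   1.73  0.    1.1  -0.77]
```

Request:
apply_moves(increments=[{"translation": [0, 0, 0], "angular": [0, 0, 8]}, {"translation": [0, 0, 0], "angular": [0, 0, 8]}, {"translation": [0, 0, 0], "angular": [0, 0, 8]}, {"translation": [0, 0, 0], "angular": [0, 0, 8]}, {"translation": [0, 0, 0], "angular": [0, 0, 8]}])

```text
time_s: 41.75
position: [0.4762, 0.2598, 0.104]
tool_rot: [1.685, 2.65, 0.003]
force: [0.4, 0.3, 2.5]
finger_gap: 0.125
```

Request:
apply_moves(increments=[{"translation": [0, 0, 0], "angular": [0, 0, 8]}, {"translation": [0, 0, 0], "angular": [0, 0, 6]}, {"translation": [0, 0, 0], "angular": [0, 0, 4]}, {"translation": [0, 0, 0], "angular": [0, 0, 3]}, {"translation": [0, 0, 0], "angular": [0, 0, 2]}])

```text
time_s: 42.25
position: [0.4763, 0.2598, 0.104]
tool_rot: [2.175, 2.266, 0.003]
force: [-0.3, 0.5, 2.0]
finger_gap: 0.125
```

Run:
```python
from h import *
railpos();plan([.5,.36,.1],-8.55)
```

```text
rail x -67.2 y 1.1 mm, z 104.0 F rail x,y,z [-0.4  0.4  2. ] gap 11.7 t 42.25 M [ 0.03 -0.09  0.01]
pos [0.4763 0.2598 0.104 ] ytool heading 2.33 tilt [0.1  0.05]
t 42.25 total tool mm [99.1 27.8  4.2] deg [ 0.1  -0.06 10.88] rows 3 F [-0.3  0.5  2. ] gap 11.7 q [0.37 0.3  1.73 0.   1.1  0.33]
```

Request:
apply_moves(increments=[{"translation": [0, 0, 0], "angular": [0, 0, 2]}, {"translation": [0, 0, 0], "angular": [0, 0, 2]}, {"translation": [0, 0, 0], "angular": [0, 0, 2]}, {"translation": [0, 0, 0], "angular": [0, 0, 1]}, {"translation": [0, 0, 0], "angular": [0, 0, 1]}])

```text
time_s: 42.75
position: [0.4763, 0.26, 0.104]
tool_rot: [2.327, 2.11, 0.004]
force: [1.5, 2.0, 1.9]
finger_gap: 0.124
```

Run:
```python
from h import *
railpos();plan([.5,.36,.1],-8.55)
```

```text
rail x -67.2 y 1.3 mm, z 104.0 F rail x,y,z [1.2 2.2 1.9] gap 11.7 t 42.75 M [ 0.32 -0.19  0.12]
pos [0.4763 0.26   0.104 ] ytool heading -5.6 tilt [0.11 0.07]
t 42.75 total tool mm [101.8  13.8   4.1] deg [ 0.1  -0.09  2.95] rows 3 F [1.5 2.  1.9] gap 11.7 q [0.37 0.3  1.73 0.   1.1  0.47]
```

Request:
apply_moves(increments=[{"translation": [0, 0, 0], "angular": [0, 0, 0.7]}, {"translation": [0, 0, 0], "angular": [0, 0, 0]}, {"translation": [0, 0, 0], "angular": [0, 0, 0]}, {"translation": [0, 0, 0], "angular": [0, 0, 0]}, {"translation": [0, 0, 0], "angular": [0, 0, 0]}])

```text
time_s: 43.25
position: [0.4762, 0.26, 0.1038]
tool_rot: [2.339, 2.097, 0.003]
force: [1.5, 3.2, 4.3]
finger_gap: 0.121
```

Run:
```python
from h import *
railpos();plan([.5,.36,.1],-8.55)
```

```text
rail x -67.3 y 1.3 mm, z 103.8 F rail x,y,z [1.  3.4 4.3] gap 11.4 t 43.25 M [ 0.72 -0.47  0.2 ]
pos [0.4762 0.26   0.1038] ytool heading -6.26 tilt [0.09 0.07]
t 43.25 total tool mm [102.   12.7   3.9] deg [ 0.08 -0.08  2.29] rows 3 F [1.5 3.2 4.3] gap 11.4 q [0.37 0.3  1.73 0.   1.1  0.48]
```

Request:
apply_moves(increments=[{"translation": [0, 0, 0], "angular": [0, 0, 0]}, {"translation": [0, 0, 0], "angular": [0, 0, 0]}, {"translation": [0, 0, 0], "angular": [0, 0, 0]}, {"translation": [0, 0, -10], "angular": [0, 0, 0]}, {"translation": [0, 0, -30], "angular": [0, 0, 0]}], grip=36)

```text
time_s: 43.75
position: [0.473, 0.2581, 0.1414]
tool_rot: [-2.338, -2.095, 0.012]
force: [0.1, 0.6, -0.2]
finger_gap: 0.383
```

Request:
apply_moves(increments=[{"translation": [0, 0, -40], "angular": [0, 0, 0]}, {"translation": [0, 0, -40], "angular": [0, 0, 0]}, {"translation": [0, 0, -30], "angular": [0, 0, 0]}, {"translation": [0, 0, 0], "angular": [0, 0, 0]}, {"translation": [0, 0, 0], "angular": [0, 0, 0]}])

```text
time_s: 44.25
position: [0.4754, 0.2592, 0.2539]
tool_rot: [2.339, 2.096, 0.001]
force: [0.3, -0.2, -0.3]
finger_gap: 0.382
```

Run:
```python
from h import *
bot.capture("wrist");w=bot.capture("wrist");np.savez("w26.npz",**w);crop(w,"w26c",(270,0,470,260),3)
railpos();plan([.5765,-.356,.25],6.1)
t=bot.capture("top");crop(t,"t26",(120,160,480,280),2.2)
```

```text
rail x -68.9 y -0.1 mm, z 251.9 F rail x,y,z [-1.4  0.2 -0.1] gap 35.7 t 44.35 M [-0.1   0.07 -0.03]
pos [0.4745 0.2589 0.2519] ytool heading -6.27 tilt [-0.17 -0.07]
t 44.35 total tool mm [-600.1  168.6    2.4] deg [ -0.17   0.07 -12.37] rows 13 F [-1.4  0.5 -0.1] gap 35.7 q [ 0.37  0.2   1.49 -0.    1.45  0.48]
```

View pics/w26c.png

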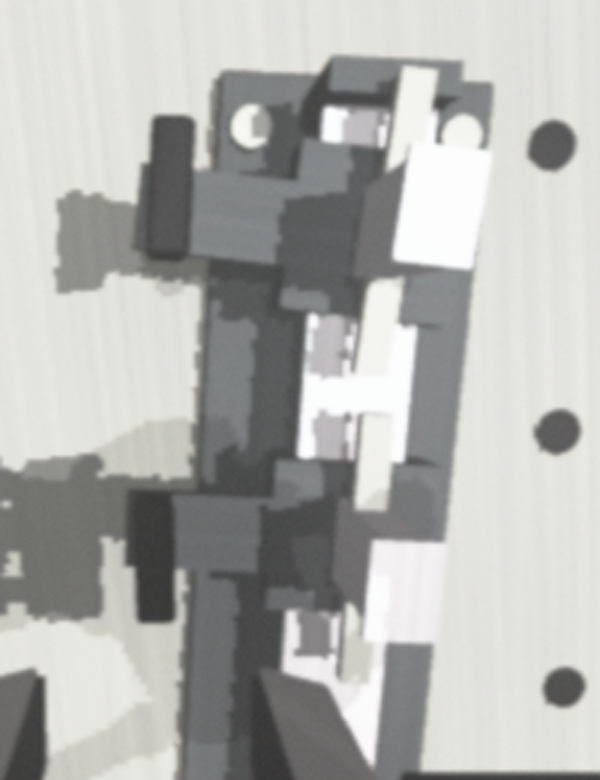

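View pics/t26.png

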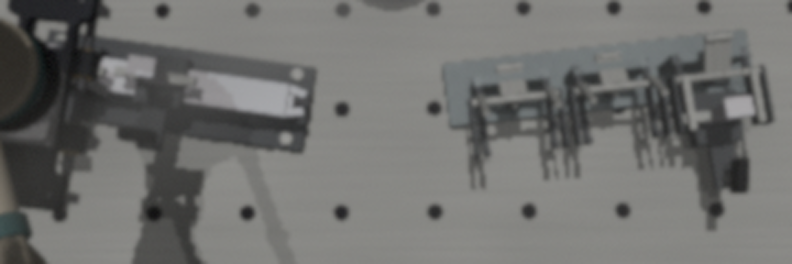

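Run:
```python
from h import *
w=dict(np.load("w26.npz"))
b=lambda u,v,z: rf(back(w,270+(u+.5)/3-.5,0+(v+.5)/3-.5,z))
for n,p,q,z in [("c0capL",(409,145),(392,258),.143),("c0capR",(492,152),(472,268),.143),("captop",(409,145),(492,152),.143),
 ("knob1L",(135,520),(138,620),.126),("knob1R",(176,520),(174,620),.126),("c1capL",(373,540),(366,640),.143),("c1capR",(446,543),(437,643),.143),("c1capt",(373,540),(446,543),.143),("c1barL",(364,420),(355,508),.095),("c1barR",(393,420),(386,508),.095),("plateR",(493,85),(420,770),.012)]:
    P,Q=b(*p,z),b(*q,z);d=Q-P;print(n,P,Q,"ang",np.round(np.degrees(np.arctan2(d[1],d[0])),1))
```

```text
c0capL [ -7.4 115. ] [-9.1 87.5] ang -93.5
c0capR [ 13.8 114.1] [11.8 85.8] ang -94.0
captop [ -7.4 115. ] [ 13.8 114.1] ang -2.4
knob1L [-73.2  13.4] [-71.2 -16.6] ang -86.2
knob1R [-61.3  13.8] [-60.5 -16.1] ang -88.5
c1capL [-7.5 13.3] [ -7.  -15.2] ang -89.0
c1capR [12.6 13.3] [ 13.  -15.3] ang -89.2
c1capt [-7.5 13.3] [12.6 13.3] ang 0.0
c1barL [-3.2 42.5] [-3.7 14.7] ang -91.0
c1barR [ 5.8 42.8] [ 6.2 15.1] ang -89.2
plateR [ 49.8 158.7] [  49.4 -107.5] ang -90.1
```

Request:
apply_moves(increments=[{"translation": [0, 0, 0], "angular": [0, 0, -6.2]}, {"translation": [0, 0, 0], "angular": [0, 0, -6.2]}, {"translation": [0, 0, 0], "angular": [0, 0, 0]}, {"translation": [0, 0, 0], "angular": [0, 0, 0]}, {"translation": [0, 0, 0], "angular": [0, 0, 0]}], grip=0)

```text
time_s: 44.9
position: [0.4753, 0.2593, 0.2528]
tool_rot: [-2.101, -2.335, 0.002]
force: [0.9, -0.9, -0.0]
finger_gap: 0.013
```

Run:
```python
from h import *
plan([.5765,-.356,.25],6.1)
```

```text
pos [0.4753 0.2593 0.2528] ytool heading 6.05 tilt [-0.06 -0.02]
t 44.9 total tool mm [-622.5   35.8    2.9] deg [-0.07  0.02 -0.05] rows 13 F [ 0.9 -0.9 -0. ] gap 1.2 q [0.37 0.2  1.49 0.   1.45 0.27]
```

Request:
apply_moves(increments=[{"translation": [-46, 2.7, 0], "angular": [0, 0, 0]}, {"translation": [-46, 2.7, 0], "angular": [0, 0, 0]}, {"translation": [-46, 2.7, 0], "angular": [0, 0, 0]}, {"translation": [-46, 2.7, 0], "angular": [0, 0, 0]}, {"translation": [-46, 2.7, 0], "angular": [0, 0, 0]}])

```text
time_s: 45.4
position: [0.5135, 0.0305, 0.2534]
tool_rot: [2.1, 2.336, 0.001]
force: [0.9, -0.7, 0.4]
finger_gap: 0.006
```

Request:
apply_moves(increments=[{"translation": [-46, 2.7, 0], "angular": [0, 0, 0]}, {"translation": [-46, 2.7, 0], "angular": [0, 0, 0]}, {"translation": [-46, 2.7, 0], "angular": [0, 0, 0]}, {"translation": [-46, 2.7, 0], "angular": [0, 0, 0]}, {"translation": [-46, 2.7, 0], "angular": [0, 0, 0]}])

```text
time_s: 45.9
position: [0.5515, -0.197, 0.2533]
tool_rot: [-2.101, -2.335, -0.001]
force: [0.7, 0.4, -0.2]
finger_gap: 0.004
```

Request:
apply_moves(increments=[{"translation": [-46, 2.7, 0], "angular": [0, 0, 0]}, {"translation": [-46, 2.7, 0], "angular": [0, 0, 0]}, {"translation": [-46, 2.7, 0], "angular": [0, 0, 0]}, {"translation": [-24, 0.7, 15], "angular": [0, 0, 0]}, {"translation": [0, 0, 30], "angular": [0, 0, 0]}])

```text
time_s: 46.4
position: [0.5787, -0.3596, 0.2083]
tool_rot: [2.101, 2.329, -0.0]
force: [0.1, 0.1, 0.5]
finger_gap: 0.005
```

Request:
apply_moves(increments=[{"translation": [0, 0, 30], "angular": [0, 0, 0]}, {"translation": [0, 0, 17], "angular": [0, 0, 0]}, {"translation": [0, 0, 0], "angular": [0, 0, 0]}, {"translation": [0, 0, 0], "angular": [0, 0, 0]}, {"translation": [0, 0, 0], "angular": [0, 0, 0]}])

```text
time_s: 46.9
position: [0.5783, -0.3552, 0.1626]
tool_rot: [2.098, 2.336, 0.001]
force: [0.2, -0.1, -0.2]
finger_gap: 0.002
```

Run:
```python
from h import *
w=bot.capture("wrist");np.savez("w27.npz",**w);cv2.imwrite("pics/w27.png",w["frame"][:,:,::-1])
plan([.5765,-.356,.12],6.1)
```

```text
pos [ 0.5784 -0.3554  0.1629] ytool heading 6.15 tilt [ 0.13 -0.08]
t 46.95 total tool mm [-0.4 -2.1 42.9] deg [0.12 0.1  0.05] rows 1 F [ 1.  -0.5  0.5] gap 0.6 q [-0.65  0.45  1.33  0.    1.35 -0.76]
```

View pics/w27.png

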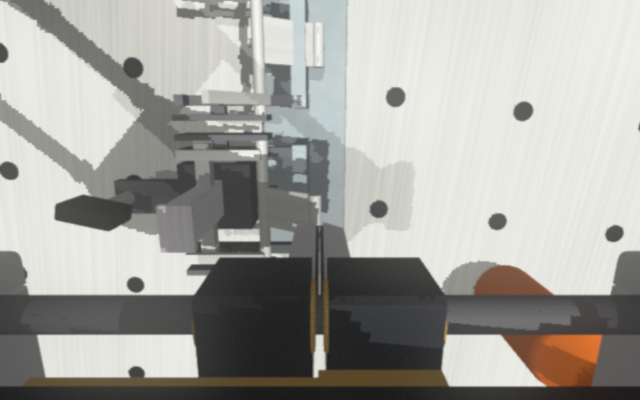

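Request:
apply_moves(increments=[{"translation": [0, -2, 20], "angular": [0, 0, 0]}, {"translation": [0, 0, 18], "angular": [0, 0, 0]}, {"translation": [0, 0, 6], "angular": [0, 0, 0]}, {"translation": [0, 0, 6], "angular": [0, 0, 0]}, {"translation": [0, 0, 6], "angular": [0, 0, 0]}])

```text
time_s: 47.45
position: [0.5787, -0.3558, 0.108]
tool_rot: [2.095, 2.332, 0.004]
force: [1.4, 0.5, 2.5]
finger_gap: 0.0
```

Request:
apply_moves(increments=[{"translation": [0, 0, 6], "angular": [0, 0, 0]}, {"translation": [0, 0, 6], "angular": [0, 0, 0]}, {"translation": [0, 0, 5], "angular": [0, 0, 0]}, {"translation": [0, 0, 4], "angular": [0, 0, 0]}, {"translation": [0, 0, 0], "angular": [0, 0, 0]}])

```text
time_s: 47.95
position: [0.5747, -0.355, 0.0831]
tool_rot: [-2.098, -2.335, 0.001]
force: [0.3, 0.6, -0.4]
finger_gap: 0.007
```

Request:
apply_moves(increments=[{"translation": [0, 0, -30], "angular": [0, 0, 0]}, {"translation": [0, 0, -30], "angular": [0, 0, 0]}, {"translation": [0, 0, -30], "angular": [0, 0, 0]}, {"translation": [0, -40, -10], "angular": [0, 0, 0]}, {"translation": [0, -40, 0], "angular": [0, 0, 0]}])

```text
time_s: 48.45
position: [0.4968, -0.365, 0.1866]
tool_rot: [2.094, 2.335, -0.001]
force: [-0.4, -0.8, -0.5]
finger_gap: 0.005
```

Request:
apply_moves(increments=[{"translation": [0, 0, 0], "angular": [0, 0, 0]}, {"translation": [0, 0, 0], "angular": [0, 0, 0]}, {"translation": [0, 0, 0], "angular": [0, 0, 0]}, {"translation": [0, 0, 0], "angular": [0, 0, 0]}, {"translation": [0, 0, 0], "angular": [0, 0, 0]}], grip=44)

```text
time_s: 48.95
position: [0.4969, -0.3638, 0.1839]
tool_rot: [-2.098, -2.338, -0.0]
force: [-0.4, -0.6, 0.1]
finger_gap: 0.393
```

Run:
```python
from h import *
w=bot.capture("wrist");np.savez("w28.npz",**w);cv2.imwrite("pics/w28.png",w["frame"][:,:,::-1])
s=bot.capture("scene");crop(s,"s28",(130,100,310,255),3.5)
plan([.497,-.3645,.1014],6.1)
```

```text
pos [ 0.4967 -0.3638  0.1839] ytool heading 6.17 tilt [-0.01  0.03]
t 49.05 total tool mm [-0.8  0.3 82.5] deg [-0.01 -0.03  0.07] rows 2 F [1.1 0.7 0.1] gap 42.9 q [-0.75  0.35  1.45  0.    1.34 -0.85]
```

View pics/w28.png

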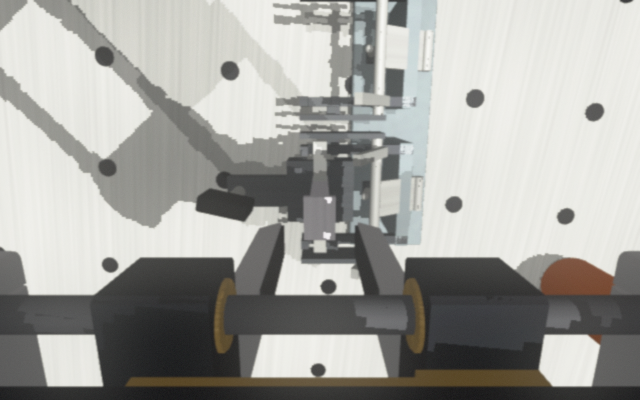

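View pics/s28.png

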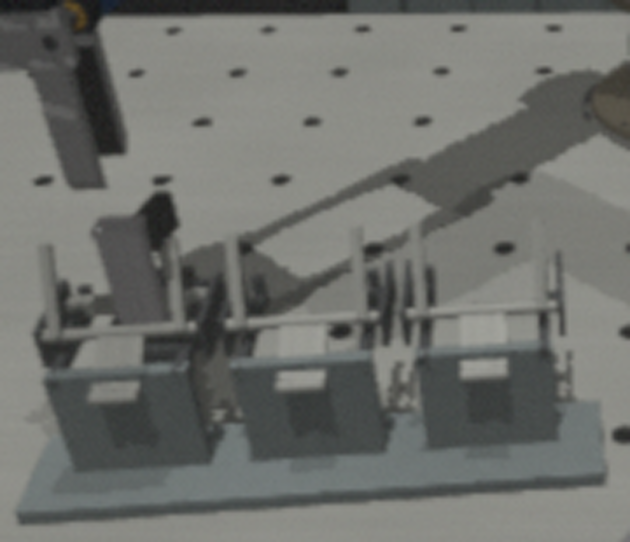

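Keeper open, tab centred (318,215) between the fingers. Grasp and lift as before.

Request:
apply_moves(increments=[{"translation": [0, 0, 20], "angular": [0, 0, 0]}, {"translation": [0, 0, 20], "angular": [0, 0, 0]}, {"translation": [0, 0, 20], "angular": [0, 0, 0]}, {"translation": [0, 0, 20], "angular": [0, 0, 0]}, {"translation": [0, 0, 3], "angular": [0, 0, 0]}])

```text
time_s: 49.55
position: [0.495, -0.3626, 0.0987]
tool_rot: [-2.095, -2.334, -0.0]
force: [-0.1, 0.4, -0.5]
finger_gap: 0.47
```

Request:
apply_moves(increments=[{"translation": [0, 0, 0], "angular": [0, 0, 0]}, {"translation": [0, 0, 0], "angular": [0, 0, 0]}, {"translation": [0, 0, 0], "angular": [0, 0, 0]}, {"translation": [0, 0, 0], "angular": [0, 0, 0]}, {"translation": [0, 0, 0], "angular": [0, 0, 0]}], grip=0, newtons=60)

```text
time_s: 50.05
position: [0.4968, -0.3645, 0.1025]
tool_rot: [2.098, 2.335, 0.0]
force: [0.1, 0.0, 2.4]
finger_gap: 0.2
```

Run:
```python
from h import *
plan([.497,-.3645,.1014],6.1)
```

```text
pos [ 0.4968 -0.3645  0.1025] ytool heading 6.14 tilt [ 0.11 -0.09]
t 50.05 total tool mm [-0.   0.2  1.1] deg [0.1  0.1  0.04] rows 1 F [0.1 0.  2.4] gap 18.8 q [-0.75  0.41  1.57  0.    1.16 -0.85]
```

Request:
apply_moves(increments=[{"translation": [0, 0, 0], "angular": [0, 0, 0]}, {"translation": [0, 0, 0], "angular": [0, 0, 0]}, {"translation": [0, 0, -4], "angular": [0, 0, 0]}, {"translation": [0, 0, -6], "angular": [0, 0, 0]}, {"translation": [0, 0, -8], "angular": [0, 0, 0]}])

```text
time_s: 50.55
position: [0.495, -0.363, 0.1182]
tool_rot: [-2.097, -2.334, -0.0]
force: [1.0, -0.8, -4.7]
finger_gap: 0.203
```

Run:
```python
from h import *
w=bot.capture("wrist");np.savez("w29.npz",**w);cv2.imwrite("pics/w29.png",w["frame"][:,:,::-1])
plan([.497,-.3645,.1014],6.1)
```

```text
pos [ 0.4961 -0.364   0.1202] ytool heading 6.13 tilt [-0.01  0.01]
t 50.6 total tool mm [-0.6  0.9 18.8] deg [-0.   -0.01  0.03] rows 1 F [ 0.8 -0.2 -4.3] gap 19.0 q [-0.75  0.39  1.55  0.    1.2  -0.85]
```

View pics/w29.png

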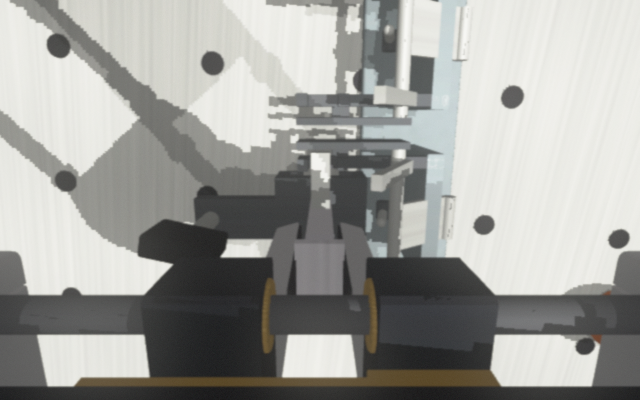

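Request:
apply_moves(increments=[{"translation": [0, 0, -15], "angular": [0, 0, 0]}, {"translation": [0, 0, -28], "angular": [0, 0, 0]}, {"translation": [0, 0, -32], "angular": [0, 0, 0]}, {"translation": [0, 0, -32], "angular": [0, 0, 0]}, {"translation": [0, 0, -22], "angular": [0, 0, 0]}])

```text
time_s: 51.1
position: [0.4965, -0.3643, 0.2507]
tool_rot: [2.098, 2.335, 0.0]
force: [0.7, -0.4, -5.0]
finger_gap: 0.201
```

Request:
apply_moves(increments=[{"translation": [0, 0, 0], "angular": [0, 0, 3.7]}, {"translation": [0, 0, 0], "angular": [0, 0, 4]}, {"translation": [0, 0, 0], "angular": [0, 0, 4]}, {"translation": [0, 0, 0], "angular": [0, 0, 3]}, {"translation": [0, 0, 0], "angular": [0, 0, 0]}])

```text
time_s: 51.6
position: [0.4958, -0.3637, 0.248]
tool_rot: [-2.38, -2.049, 0.0]
force: [0.6, -0.4, -5.2]
finger_gap: 0.201
```

Run:
```python
from h import *
plan([0.5121,0.046,0.104],-8.55)
```

```text
pos [ 0.4958 -0.3637  0.248 ] ytool heading -8.56 tilt [-0.04  0.04]
t 51.6 total tool mm [407.5 -44.8 144.3] deg [-0.04 -0.03 -0.01] rows 10 F [ 0.6 -0.4 -5.2] gap 18.9 q [-0.75  0.32  1.34  0.    1.49 -0.6 ]
```

Request:
apply_moves(increments=[{"translation": [25, -2.8, 0], "angular": [0, 0, 0]}, {"translation": [40, -4.4, 0], "angular": [0, 0, 0]}, {"translation": [40, -4.4, 0], "angular": [0, 0, 0]}, {"translation": [40, -4.4, 0], "angular": [0, 0, 0]}, {"translation": [40, -4.4, 0], "angular": [0, 0, 0]}])

```text
time_s: 52.1
position: [0.5031, -0.1765, 0.2483]
tool_rot: [-2.38, -2.05, -0.0]
force: [0.6, -0.0, -5.0]
finger_gap: 0.203
```

Request:
apply_moves(increments=[{"translation": [40, -4.4, 0], "angular": [0, 0, 0]}, {"translation": [40, -4.4, 0], "angular": [0, 0, 0]}, {"translation": [40, -4.4, 0], "angular": [0, 0, 0]}, {"translation": [40, -4.4, 0], "angular": [0, 0, 0]}, {"translation": [40, -4.4, 10], "angular": [0, 0, 0]}])

```text
time_s: 52.6
position: [0.5122, 0.0246, 0.2397]
tool_rot: [2.378, 2.049, 0.004]
force: [1.2, -0.7, -5.2]
finger_gap: 0.199
```

Request:
apply_moves(increments=[{"translation": [22, -2.4, 25], "angular": [0, 0, 0]}, {"translation": [0, 0, 35], "angular": [0, 0, 0]}, {"translation": [0, 0, 35], "angular": [0, 0, 0]}, {"translation": [0, 0, 25], "angular": [0, 0, 0]}, {"translation": [0, 0, 13], "angular": [0, 0, 0]}])

```text
time_s: 53.1
position: [0.5104, 0.0454, 0.1029]
tool_rot: [-2.377, -2.049, 0.005]
force: [-0.8, 0.4, -5.0]
finger_gap: 0.2
```

Request:
apply_moves(increments=[{"translation": [0, 0, 0], "angular": [0, 0, 0]}, {"translation": [0, 0, 0], "angular": [0, 0, 0]}, {"translation": [0, 0, 0], "angular": [0, 0, 0]}, {"translation": [0, 0, 0], "angular": [0, 0, 0]}, {"translation": [0, 0, 0], "angular": [0, 0, 0]}])

```text
time_s: 53.6
position: [0.513, 0.0451, 0.1062]
tool_rot: [2.38, 2.049, 0.002]
force: [-0.1, -0.7, -5.2]
finger_gap: 0.203
```

Run:
```python
from h import *
w=bot.capture("wrist");np.savez("w30.npz",**w);cv2.imwrite("pics/w30.png",w["frame"][:,:,::-1])
railpos();plan([0.5121,0.046,0.104],-8.55)
```

```text
rail x 0.8 y -205.7 mm, z 106.1 F rail x,y,z [-0.7  0.3 -5.2] gap 19.3 t 53.65 M [-0.09  0.11  0.01]
pos [0.5128 0.0451 0.1061] ytool heading -8.56 tilt [0.08 0.  ]
t 53.65 total tool mm [ 0.7 -0.8  2.1] deg [ 0.08 -0.01 -0.01] rows 1 F [-0.6  0.4 -5.2] gap 19.3 q [-0.05  0.26  1.79  0.    1.09  0.1 ]
```

View pics/w30.png

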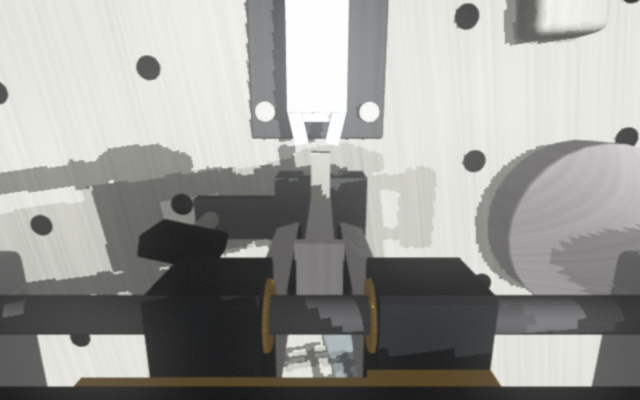

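Request:
apply_moves(increments=[{"translation": [0, -0.3, 1.2], "angular": [0, 0, 0]}, {"translation": [0, 0, 0], "angular": [0, 0, 0]}, {"translation": [0, 0, 0], "angular": [0, 0, 0]}, {"translation": [6, 0, 0], "angular": [0, 0, 0]}, {"translation": [6, 0, 0], "angular": [0, 0, 0]}])

```text
time_s: 54.15
position: [0.514, 0.0575, 0.1042]
tool_rot: [-2.382, -2.048, -0.001]
force: [-0.1, -0.2, -4.9]
finger_gap: 0.203
```

Run:
```python
from h import *
railpos()
```

```text
rail x 0.2 y -193.3 mm, z 104.2 F rail x,y,z [-0.1 -0.2 -4.9] gap 19.1 t 54.15 M [-0.07  0.01  0.03]
```

Request:
apply_moves(increments=[{"translation": [8, 0, 0], "angular": [0, 0, 0]}, {"translation": [8, 0, 0], "angular": [0, 0, 0]}, {"translation": [8, 0, 0], "angular": [0, 0, 0]}, {"translation": [6, 0, 0], "angular": [0, 0, 0]}, {"translation": [6, 0, 0], "angular": [0, 0, 0]}])

```text
time_s: 54.65
position: [0.5193, 0.0934, 0.1041]
tool_rot: [-2.381, -2.05, 0.0]
force: [0.3, 0.3, -4.7]
finger_gap: 0.202
```

Request:
apply_moves(increments=[{"translation": [6, 0, 0], "angular": [0, 0, 0]}, {"translation": [6, 0, 0], "angular": [0, 0, 0]}, {"translation": [6, 0, 0], "angular": [0, 0, 0]}, {"translation": [8, 0, 0], "angular": [0, 0, 0]}, {"translation": [8, 0, 0], "angular": [0, 0, 0]}])

```text
time_s: 55.15
position: [0.5245, 0.1269, 0.1042]
tool_rot: [-2.381, -2.049, -0.0]
force: [-0.4, 0.5, -5.5]
finger_gap: 0.198
```

Run:
```python
from h import *
railpos()
```

```text
rail x 0.2 y -123.1 mm, z 104.2 F rail x,y,z [-0.4  0.4 -5.5] gap 18.6 t 55.15 M [-0.09  0.07 -0.05]
```

Request:
apply_moves(increments=[{"translation": [10, 0, 0], "angular": [0, 0, 0]}, {"translation": [10, 0, 0], "angular": [0, 0, 0]}, {"translation": [5, 0, 0], "angular": [0, 0, 0]}, {"translation": [0, 0, 0], "angular": [0, 0, 0]}, {"translation": [0, 0, 0], "angular": [0, 0, 0]}])

```text
time_s: 55.65
position: [0.5279, 0.151, 0.1041]
tool_rot: [2.38, 2.05, -0.001]
force: [0.6, -0.8, -5.2]
finger_gap: 0.2
```

Run:
```python
from h import *
railpos()
w=bot.capture("wrist");np.savez("w31.npz",**w);cv2.imwrite("pics/w31.png",w["frame"][:,:,::-1])
s=bot.capture("scene");crop(s,"s31",(310,110,540,260),3.4)
railpos()
```

```text
rail x 0.0 y -98.8 mm, z 104.1 F rail x,y,z [ 0.8 -0.7 -5.2] gap 18.8 t 55.65 M [-0.08  0.03 -0.03]
rail x 0.1 y -99.1 mm, z 104.1 F rail x,y,z [-0.7 -0.4 -5.7] gap 18.6 t 55.75 M [-0.06  0.05  0.  ]
```

View pics/w31.png

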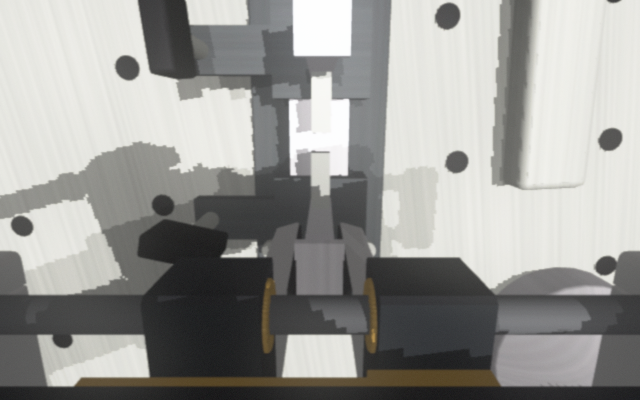

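View pics/s31.png

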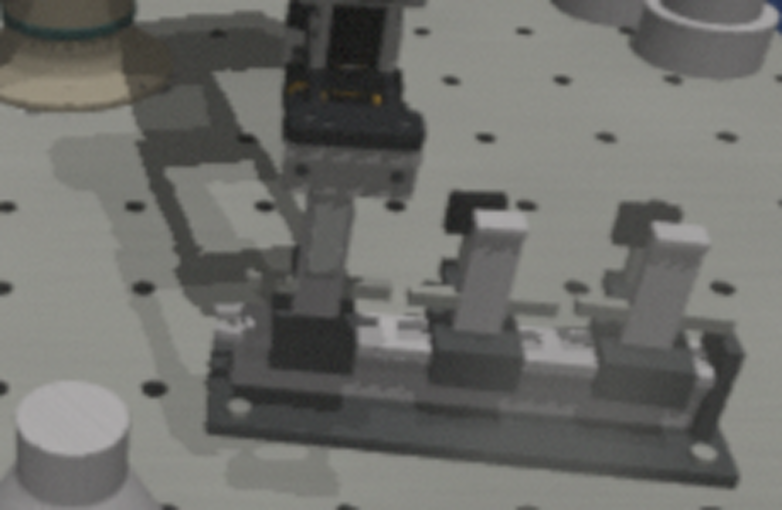

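Request:
apply_moves(increments=[{"translation": [3, 0, 0.4], "angular": [0, 0, 0]}, {"translation": [1, 0, 0.7], "angular": [0, 0, 0]}, {"translation": [0, 0, 0.7], "angular": [0, 0, 0]}, {"translation": [0, 0, 0.6], "angular": [0, 0, 0]}, {"translation": [0, 0, 0], "angular": [0, 0, 0]}])

```text
time_s: 56.25
position: [0.5294, 0.1552, 0.1026]
tool_rot: [2.381, 2.049, 0.003]
force: [0.5, 0.2, 0.4]
finger_gap: 0.203
```

Run:
```python
from h import *
railpos()
```

```text
rail x 0.8 y -94.5 mm, z 102.6 F rail x,y,z [0.4 0.3 0.4] gap 19.0 t 56.25 M [-0.02  0.14  0.01]
```

Request:
apply_moves(increments=[{"translation": [0, 0, 0], "angular": [0, 0, 0]}, {"translation": [0, 0, 0], "angular": [0, 0, 0]}, {"translation": [0, 0, 0], "angular": [0, 0, 0]}, {"translation": [0, 0, 0], "angular": [0, 0, 0]}, {"translation": [0, 0, -20], "angular": [0, 0, 0]}], grip=44)

```text
time_s: 56.75
position: [0.5265, 0.1546, 0.1197]
tool_rot: [-2.379, -2.047, 0.008]
force: [-0.2, 0.4, -0.2]
finger_gap: 0.465
```

Request:
apply_moves(increments=[{"translation": [0, 0, -30], "angular": [0, 0, 0]}, {"translation": [0, 0, -30], "angular": [0, 0, 0]}, {"translation": [0, 0, -20], "angular": [0, 0, 0]}, {"translation": [0, -30, 0], "angular": [0, 0, 0]}, {"translation": [0, -38, 0], "angular": [0, 0, 0]}])

```text
time_s: 57.25
position: [0.4625, 0.1651, 0.2023]
tool_rot: [2.382, 2.047, 0.003]
force: [-1.3, 0.7, -0.0]
finger_gap: 0.467
```

Request:
apply_moves(increments=[{"translation": [0, 0, 0], "angular": [0, 0, 0]}, {"translation": [0, 0, 0], "angular": [0, 0, 0]}, {"translation": [0, 0, 0], "angular": [0, 0, 0]}, {"translation": [0, 0, 0], "angular": [0, 0, 0]}, {"translation": [0, 0, 0], "angular": [0, 0, 0]}])

```text
time_s: 57.75
position: [0.4623, 0.165, 0.2015]
tool_rot: [-2.382, -2.049, 0.0]
force: [0.2, 0.0, -0.2]
finger_gap: 0.469
```

Run:
```python
from h import *
w=bot.capture("wrist");np.savez("w32.npz",**w);crop(w,"w32c",(270,0,470,260),3)
railpos();plan([.5,.3,.2],-8.55)
```

```text
rail x -67.1 y -94.8 mm, z 201.5 F rail x,y,z [-0.2  0.5 -0.9] gap 43.9 t 57.8 M [-0.06  0.04  0.01]
pos [0.4621 0.165  0.2015] ytool heading -8.59 tilt [-0.01 -0.  ]
t 57.8 total tool mm [139.2  17.3   1.5] deg [-0.01  0.   -0.04] rows 3 F [-0.2  0.5 -0.9] gap 43.9 q [ 0.2   0.15  1.68 -0.    1.31  0.35]
```

View pics/w32c.png

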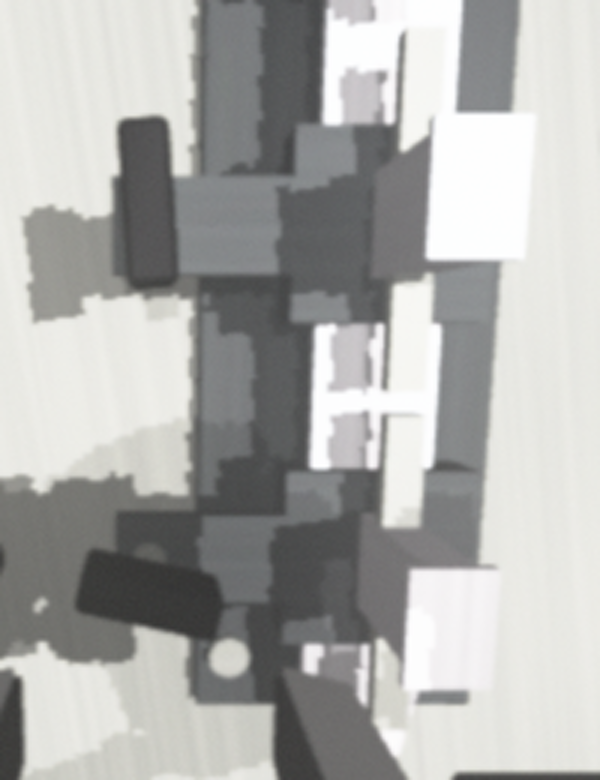

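Run:
```python
from h import *
w=dict(np.load("w32.npz"))
b=lambda u,v,z: rf(back(w,270+(u+.5)/3-.5,0+(v+.5)/3-.5,z))
for n,p,q,z in [("k2top",(95,549),(218,576),.126),("k2bot",(78,606),(212,639),.126),("c2capL",(407,569),(404,688),.143),("c2capt",(407,569),(498,569),.143),("c2barL",(385,415),(381,525),.095),("k1L",(119,125),(132,280),.126),("k1R",(168,120),(177,280),.126),("c1capL",(434,113),(427,258),.143),("c1capt",(434,113),(536,115),.143),("c1barL",(393,282),(385,392),.095)]:
    P,Q=b(*p,z),b(*q,z);d=Q-P;print(n,P,Q,"ang",np.round(np.degrees(np.arctan2(d[1],d[0])),1))
```

```text
k2top [-79.9 -79.6] [-49.9 -86.4] ang -12.8
k2bot [-84.2 -93.9] [ -51.2 -102.3] ang -14.3
c2capL [ -8. -81.] [  -7.2 -109.4] ang -88.4
c2capt [ -8. -81.] [ 12.7 -81. ] ang 0.0
c2barL [ -4.3 -49.7] [ -3.9 -79.2] ang -89.2
k1L [-73.4  16.4] [-70.6 -16.7] ang -85.2
k1R [-62.5  17.5] [-60.3 -16.8] ang -86.3
c1capL [-7.7 15.7] [ -7.4 -13.1] ang -89.4
c1capt [-7.7 15.7] [13.5 15.3] ang -1.1
c1barL [ -3.9 -15.8] [ -4.6 -43.7] ang -91.4
```

Request:
apply_moves(increments=[{"translation": [0, 0, 0], "angular": [0, 0, -8.5]}, {"translation": [0, 0, 5], "angular": [0, 0, -8.5]}, {"translation": [0, 0, 5], "angular": [0, 0, -8.5]}, {"translation": [0, 0, 5], "angular": [0, 0, -8.5]}, {"translation": [0, 0, 5], "angular": [0, 0, -8.5]}], grip=36)

```text
time_s: 58.3
position: [0.4618, 0.165, 0.1814]
tool_rot: [-1.468, -2.777, 0.0]
force: [0.1, -0.2, -0.4]
finger_gap: 0.385
```

Request:
apply_moves(increments=[{"translation": [0, 0, 5], "angular": [0, 0, -8.5]}, {"translation": [0, 0, 5], "angular": [0, 0, -8.5]}, {"translation": [0, 0, 5], "angular": [0, 0, -8.5]}, {"translation": [0, 0, 5], "angular": [0, 0, -8.5]}, {"translation": [0, 0, 0], "angular": [0, 0, 0]}])

```text
time_s: 58.8
position: [0.4613, 0.1649, 0.161]
tool_rot: [-0.602, -3.082, 0.001]
force: [0.3, 0.6, -0.3]
finger_gap: 0.382
```

Run:
```python
from h import *
railpos(); P=C0-.0672*XR-.0940*YR
w=bot.capture("wrist");w=bot.capture("wrist");np.savez("w33.npz",**w);cv2.imwrite("pics/w33.png",w["frame"][:,:,::-1])
railpos();plan([P[0],P[1],.103],68)
```

```text
rail x -68.0 y -95.0 mm, z 161.0 F rail x,y,z [ 0.3  0.6 -0.3] gap 35.9 t 58.8 M [-0.04  0.01 -0.01]
rail x -67.6 y -94.7 mm, z 161.7 F rail x,y,z [0.3 1.  0.9] gap 36.0 t 58.9 M [ 0.01 -0.   -0.02]
pos [0.4617 0.1651 0.1617] ytool heading 67.74 tilt [-0.01  0.  ]
t 58.9 total tool mm [-0.2  0.8 58.7] deg [-0.   -0.01 -0.26] rows 2 F [0.4 0.9 0.9] gap 36.0 q [ 0.2   0.18  1.75  0.    1.21 -0.98]
```

View pics/w33.png

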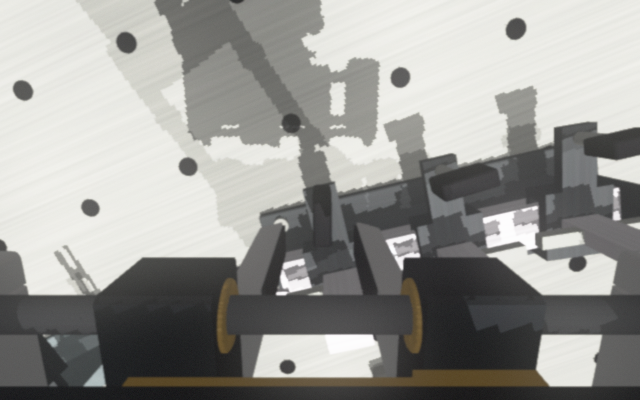

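Knob is centred at (319,215) between the fingers. Descend, grip, turn.

Request:
apply_moves(increments=[{"translation": [0, 0, 15], "angular": [0, 0, 0]}, {"translation": [0, 0, 15], "angular": [0, 0, 0]}, {"translation": [0, 0, 15], "angular": [0, 0, 0]}, {"translation": [0, 0, 13], "angular": [0, 0, 0]}, {"translation": [0, 0, 0], "angular": [0, 0, 0]}])

```text
time_s: 59.4
position: [0.4604, 0.1649, 0.1025]
tool_rot: [-0.604, -3.08, 0.002]
force: [-0.3, -0.1, 0.8]
finger_gap: 0.383
```

Request:
apply_moves(increments=[{"translation": [0, 0, 0], "angular": [0, 0, 0]}, {"translation": [0, 0, 0], "angular": [0, 0, 0]}, {"translation": [0, 0, 0], "angular": [0, 0, 0]}, {"translation": [0, 0, 0], "angular": [0, 0, 0]}, {"translation": [0, 0, 0], "angular": [0, 0, 0]}], grip=0, newtons=40)

```text
time_s: 59.9
position: [0.4621, 0.1654, 0.1044]
tool_rot: [0.601, 3.082, 0.001]
force: [-0.6, 0.5, 2.2]
finger_gap: 0.124
```

Run:
```python
from h import *
railpos();plan([.5,.36,.1],-8.55)
```

```text
rail x -67.3 y -94.4 mm, z 104.4 F rail x,y,z [-0.6  0.4  2.2] gap 11.7 t 59.9 M [ 0.12 -0.11 -0.01]
pos [0.4621 0.1654 0.1044] ytool heading 67.93 tilt [0.1  0.04]
t 59.9 total tool mm [ 38.  194.6   4.6] deg [1.100e-01 2.000e-02 7.648e+01] rows 10 F [-0.6  0.5  2.2] gap 11.7 q [ 0.2   0.23  1.84  0.    1.07 -0.98]
```

Request:
apply_moves(increments=[{"translation": [0, 0, 0], "angular": [0, 0, 8]}, {"translation": [0, 0, 0], "angular": [0, 0, 8]}, {"translation": [0, 0, 0], "angular": [0, 0, 8]}, {"translation": [0, 0, 0], "angular": [0, 0, 8]}, {"translation": [0, 0, 0], "angular": [0, 0, 8]}])

```text
time_s: 60.4
position: [0.4622, 0.1654, 0.1044]
tool_rot: [1.627, 2.686, 0.003]
force: [0.3, 0.7, 2.1]
finger_gap: 0.12
```

Request:
apply_moves(increments=[{"translation": [0, 0, 0], "angular": [0, 0, 8]}, {"translation": [0, 0, 0], "angular": [0, 0, 7]}, {"translation": [0, 0, 0], "angular": [0, 0, 5]}, {"translation": [0, 0, 0], "angular": [0, 0, 3]}, {"translation": [0, 0, 0], "angular": [0, 0, 2]}])

```text
time_s: 60.9
position: [0.4622, 0.1654, 0.1044]
tool_rot: [2.165, 2.275, 0.003]
force: [0.3, 0.9, 1.3]
finger_gap: 0.129
```

Run:
```python
from h import *
railpos();plan([.5,.36,.1],-8.55)
```

```text
rail x -67.1 y -94.3 mm, z 104.4 F rail x,y,z [0.2 0.9 1.3] gap 12.2 t 60.9 M [ 0.   -0.08  0.1 ]
pos [0.4622 0.1654 0.1044] ytool heading 2.83 tilt [0.12 0.04]
t 60.9 total tool mm [192.5  47.3   4.6] deg [ 0.12 -0.05 11.38] rows 5 F [0.3 0.9 1.3] gap 12.2 q [0.2  0.23 1.84 0.   1.07 0.15]
```

Request:
apply_moves(increments=[{"translation": [0, 0, 0], "angular": [0, 0, 2.5]}, {"translation": [0, 0, 0], "angular": [0, 0, 2.5]}, {"translation": [0, 0, 0], "angular": [0, 0, 2]}, {"translation": [0, 0, 0], "angular": [0, 0, 1]}, {"translation": [0, 0, 0], "angular": [0, 0, 0]}])

```text
time_s: 61.4
position: [0.4624, 0.1658, 0.1043]
tool_rot: [2.317, 2.121, 0.004]
force: [1.5, 2.3, 2.4]
finger_gap: 0.126
```

Run:
```python
from h import *
railpos();plan([.5,.36,.1],-8.55)
```

```text
rail x -67.0 y -93.9 mm, z 104.3 F rail x,y,z [1.2 2.5 2.4] gap 11.8 t 61.4 M [ 0.43 -0.29  0.15]
pos [0.4624 0.1658 0.1043] ytool heading -5.06 tilt [0.13 0.09]
t 61.4 total tool mm [196.7  20.4   4.7] deg [ 0.12 -0.1   3.49] rows 5 F [1.5 2.3 2.4] gap 11.8 q [0.2  0.23 1.84 0.   1.07 0.29]
```

Request:
apply_moves(increments=[{"translation": [0, 0, 0], "angular": [0, 0, 0.8]}, {"translation": [0, 0, 0], "angular": [0, 0, 0]}, {"translation": [0, 0, 0], "angular": [0, 0, 0]}, {"translation": [0, 0, 0], "angular": [0, 0, 0]}, {"translation": [0, 0, 0], "angular": [0, 0, 0]}])

```text
time_s: 61.9
position: [0.4621, 0.1656, 0.1041]
tool_rot: [2.332, 2.105, 0.003]
force: [1.9, 5.6, 3.4]
finger_gap: 0.124
```

Request:
apply_moves(increments=[{"translation": [0, 0, 0], "angular": [0, 0, 0]}, {"translation": [0, 0, 0], "angular": [0, 0, 0]}, {"translation": [0, 0, 0], "angular": [0, 0, 0]}, {"translation": [0, 0, -10], "angular": [0, 0, 0]}, {"translation": [0, 0, -30], "angular": [0, 0, 0]}], grip=36)

```text
time_s: 62.4
position: [0.4587, 0.1642, 0.142]
tool_rot: [-2.33, -2.102, 0.011]
force: [-0.1, -0.1, 0.9]
finger_gap: 0.384
```

Request:
apply_moves(increments=[{"translation": [0, 0, -40], "angular": [0, 0, 0]}, {"translation": [0, 0, -45], "angular": [0, 0, 0]}, {"translation": [-20, 0, -45], "angular": [0, 0, 0]}, {"translation": [-25, 20, -20], "angular": [0, 0, 0]}, {"translation": [-20, 20, 0], "angular": [0, 0, 0]}])

```text
time_s: 62.9
position: [0.4961, 0.0954, 0.2987]
tool_rot: [2.327, 2.102, 0.009]
force: [0.0, 0.7, -1.7]
finger_gap: 0.385
```

Request:
apply_moves(increments=[{"translation": [0, 20, 0], "angular": [0, 0, 0]}, {"translation": [0, 0, 0], "angular": [0, 0, 0]}, {"translation": [0, 0, 0], "angular": [0, 0, 0]}, {"translation": [0, 0, 0], "angular": [0, 0, 0]}, {"translation": [0, 0, 0], "angular": [0, 0, 0]}])

```text
time_s: 63.4
position: [0.5134, 0.0948, 0.2939]
tool_rot: [-2.331, -2.106, 0.001]
force: [-0.3, -0.7, -0.8]
finger_gap: 0.38
```

Run:
```python
from h import *
bot.capture("wrist");w=bot.capture("wrist");np.savez("w34.npz",**w);cv2.imwrite("pics/w34.png",w["frame"][:,:,::-1]);crop(w,"w34c",(230,0,430,230),3.5)
railpos()
s=bot.capture("scene");crop(s,"s34",(310,110,540,260),3.4)
```

```text
rail x -5.7 y -156.5 mm, z 293.9 F rail x,y,z [-0.8  0.3  0.5] gap 36.0 t 63.5 M [-0.06  0.09 -0.  ]
```

View pics/w34.png

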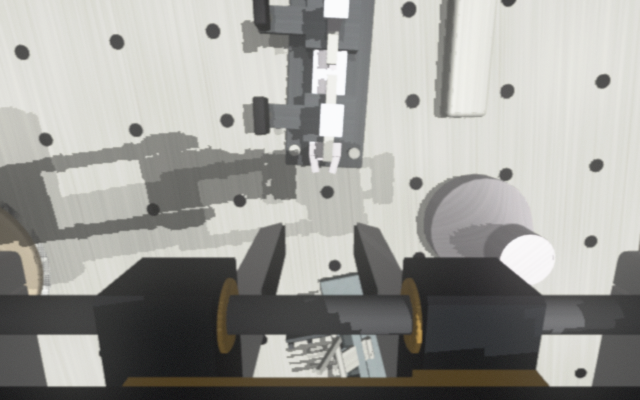

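View pics/s34.png

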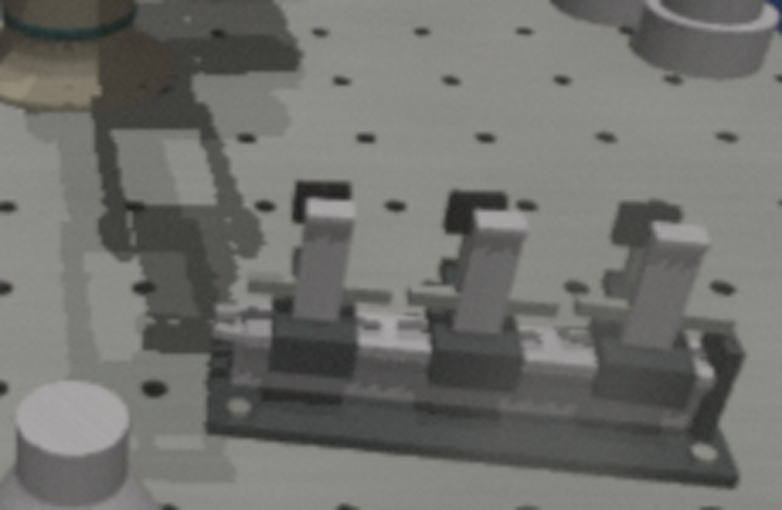

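Request:
apply_moves(increments=[{"translation": [30, 0, -20], "angular": [0, 0, 0]}, {"translation": [30, 0, -20], "angular": [0, 0, 0]}, {"translation": [30, 0, -20], "angular": [0, 0, 0]}, {"translation": [0, 0, -20], "angular": [0, 0, 0]}, {"translation": [0, 0, 0], "angular": [0, 0, 0]}])

```text
time_s: 64.05
position: [0.5245, 0.185, 0.3763]
tool_rot: [2.328, 2.105, 0.007]
force: [0.4, -0.8, -0.6]
finger_gap: 0.381
```

Request:
apply_moves(increments=[{"translation": [0, 0, 0], "angular": [0, 0, 0]}, {"translation": [0, 0, 0], "angular": [0, 0, 0]}, {"translation": [0, 0, 0], "angular": [0, 0, 0]}, {"translation": [0, 0, 0], "angular": [0, 0, 0]}, {"translation": [0, 0, 0], "angular": [0, 0, 0]}])

```text
time_s: 64.55
position: [0.5235, 0.1835, 0.3734]
tool_rot: [-2.332, -2.104, 0.001]
force: [0.3, 0.8, -0.0]
finger_gap: 0.384
```

Run:
```python
from h import *
bot.capture("wrist");w=bot.capture("wrist");np.savez("w35.npz",**w);crop(w,"w35c",(240,0,400,230),3.4)
railpos()
t=bot.capture("top");cv2.imwrite("pics/t35.png",t["frame"][:,:,::-1])
```

```text
rail x -9.1 y -67.2 mm, z 373.6 F rail x,y,z [-0.8  0.  -0.8] gap 36.1 t 64.65 M [-0.06  0.03  0.  ]
```

View pics/w35c.png

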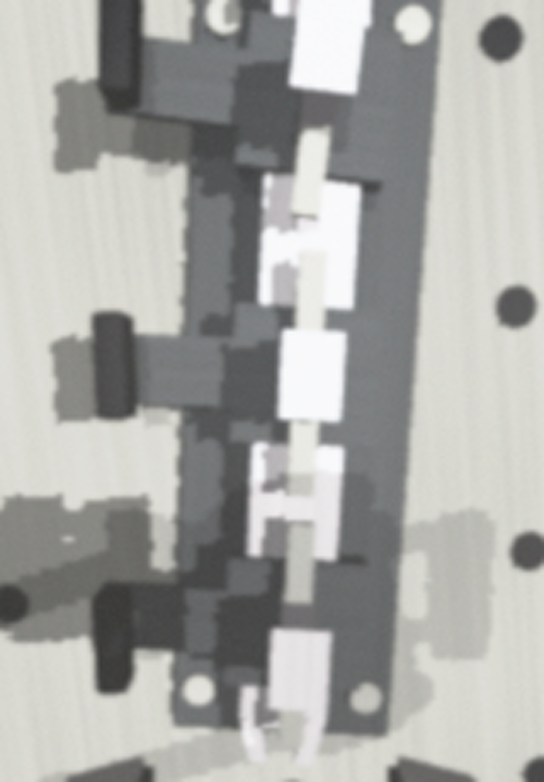

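View pics/t35.png

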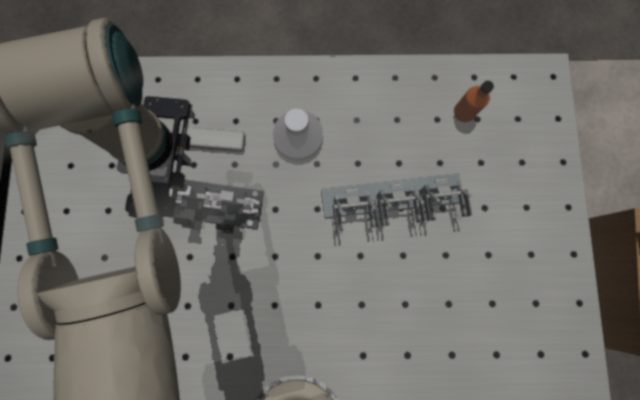

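Run:
```python
from h import *
w=dict(np.load("w35.npz"))
b=lambda u,v,z: rf(back(w,240+(u+.5)/3.4-.5,0+(v+.5)/3.4-.5,z))
for n,p,q,z in [("c0saddlefront",(290,170),(380,186),.066),("c0ear",(140,113),(232,125),.08),("c0barL",(303,128),(294,212),.095),("c0barR",(331,128),(320,215),.095),("c0capR",(371,20),(356,93),.143),("c0capbot",(290,83),(356,93),.143),
 ("k0L",(101,30),(107,105),.126),("k0R",(140,30),(138,105),.126),
 ("c1capL",(284,330),(278,415),.143),("c1capR",(346,332),(341,421),.143),("c1capbot",(278,416),(341,421),.143),("k1L",(93,320),(98,412),.126),("k1R",(133,318),(133,415),.126),
 ("c2capL",(272,630),(267,703),.143),("c2capR",(332,633),(325,708),.143),("c2captop",(272,630),(332,633),.143),("c2barL",(287,525),(284,602),.095),("c2barR",(314,525),(312,603),.095),("k2L",(94,595),(98,690),.126),("k2R",(132,595),(129,690),.126),("plateR",(441,0),(387,733),.012)]:
    P,Q=b(*p,z),b(*q,z);d=Q-P;print(n,P,Q,"ang",np.round(np.degrees(np.arctan2(d[1],d[0])),1))
```

```text
c0saddlefront [-8.4 75.5] [25.8 71.4] ang -6.8
c0ear [-63.6  90. ] [-30.2  87.5] ang -4.3
c0barL [-4.7 84.9] [-6.5 56.9] ang -93.7
c0barR [ 5.1 85.3] [ 2.8 56.4] ang -94.6
c0capR [ 13.8 107.8] [10.5 86.8] ang -98.9
c0capbot [-10.2  88.7] [10.5 86.8] ang -5.2
k0L [-71.7 105.3] [-69.4  83.1] ang -84.1
k0R [-59.2 105.9] [-59.3  83.5] ang -90.3
c1capL [-8.5 14.4] [ -9.1 -12.8] ang -91.3
c1capR [11.7 14.7] [ 11.8 -13.8] ang -89.8
c1capbot [ -9.1 -13.1] [ 11.8 -13.8] ang -1.9
k1L [-73.1  15.3] [-71.  -15.1] ang -86.0
k1R [-59.6  16.6] [-58.9 -15.6] ang -88.8
c2capL [ -7.7 -85.4] [  -8.3 -111.5] ang -91.3
c2capR [ 13.  -85.5] [  12.1 -112.3] ang -91.9
c2captop [ -7.7 -85.4] [ 13.  -85.5] ang -0.3
c2barL [ -3.4 -54.5] [ -3.1 -84. ] ang -89.4
c2barR [  6.7 -54.1] [  7.6 -83.9] ang -88.3
k2L [-71.5 -79.1] [ -69.6 -114. ] ang -86.9
k2R [-58.  -78.5] [ -58.4 -113.5] ang -90.7
plateR [ 49.9 151.4] [  49.2 -158.3] ang -90.1
```

Run:
```python
from h import *
P=C0+.0008*XR+.1000*YR
plan([P[0],P[1],.2],-8.55)
```

```text
pos [0.5236 0.1837 0.3736] ytool heading -5.88 tilt [-0.01  0.  ]
t 64.7 total tool mm [166.5  17.7 173.6] deg [-0.01 -0.    2.67] rows 6 F [-0.2  0.5  0.8] gap 35.7 q [0.21 0.2  1.2  0.   1.74 0.31]
```

Request:
apply_moves(increments=[{"translation": [33, 3.5, 0], "angular": [0, 0, 0]}, {"translation": [33, 3.5, 0], "angular": [0, 0, 0]}, {"translation": [33, 3.5, 20], "angular": [0, 0, 0]}, {"translation": [33, 3.5, 30], "angular": [0, 0, 0]}, {"translation": [34.5, 3.7, 30], "angular": [0, 0, 0]}], grip=44)

```text
time_s: 65.2
position: [0.5587, 0.349, 0.2934]
tool_rot: [2.332, 2.104, 0.003]
force: [0.9, 0.7, 0.0]
finger_gap: 0.466
```

Request:
apply_moves(increments=[{"translation": [0, 0, 35], "angular": [0, 0, 2.67]}, {"translation": [0, 0, 35], "angular": [0, 0, 0]}, {"translation": [0, 0, 24], "angular": [0, 0, 0]}, {"translation": [0, 0, 0], "angular": [0, 0, 0]}, {"translation": [0, 0, 0], "angular": [0, 0, 0]}])

```text
time_s: 65.7
position: [0.5585, 0.3478, 0.2001]
tool_rot: [-2.381, -2.05, -0.0]
force: [-0.1, 0.2, -0.1]
finger_gap: 0.468
```

Request:
apply_moves(increments=[{"translation": [0, 0, 0], "angular": [0, 0, 0]}, {"translation": [0, 0, 0], "angular": [0, 0, 0]}, {"translation": [0, 0, 0], "angular": [0, 0, 0]}, {"translation": [0, 0, 0], "angular": [0, 0, 0]}, {"translation": [0, 0, 0], "angular": [0, 0, 0]}])

```text
time_s: 66.2
position: [0.5584, 0.3477, 0.2002]
tool_rot: [2.381, 2.05, 0.001]
force: [0.6, 0.1, -0.1]
finger_gap: 0.466
```

Run:
```python
from h import *
w=bot.capture("wrist");np.savez("w36.npz",**w);cv2.imwrite("pics/w36.png",w["frame"][:,:,::-1])
railpos();P=C0+.0008*XR+.1000*YR;plan([P[0],P[1],.103],-8.55)
```

```text
rail x 0.8 y 100.2 mm, z 200.1 F rail x,y,z [-0.6  0.  -0.6] gap 43.9 t 66.25 M [-0.11  0.11  0.06]
pos [0.5583 0.3477 0.2001] ytool heading -8.54 tilt [0.03 0.02]
t 66.25 total tool mm [-0.2 -0.1 97.1] deg [ 0.02 -0.02  0.01] rows 3 F [-0.6  0.1 -0.6] gap 43.9 q [0.45 0.4  1.32 0.   1.41 0.6 ]
```

View pics/w36.png

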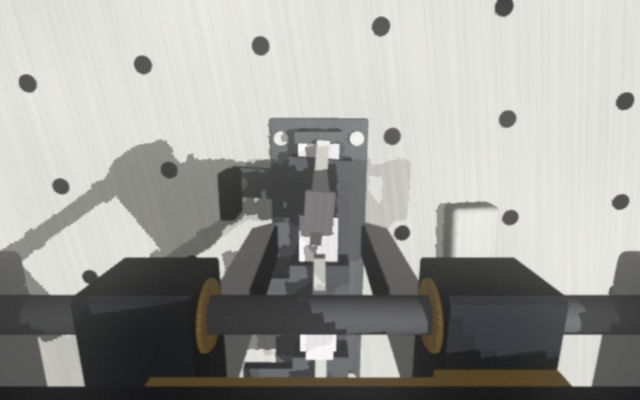

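Request:
apply_moves(increments=[{"translation": [0, 0, 22], "angular": [0, 0, 0]}, {"translation": [0, 0, 22], "angular": [0, 0, 0]}, {"translation": [0, 0, 22], "angular": [0, 0, 0]}, {"translation": [0, 0, 20], "angular": [0, 0, 0]}, {"translation": [0, 0, 6], "angular": [0, 0, 0]}])

```text
time_s: 66.75
position: [0.5568, 0.3469, 0.1053]
tool_rot: [-2.38, -2.049, 0.007]
force: [-0.0, 0.1, -0.0]
finger_gap: 0.469
```

Request:
apply_moves(increments=[{"translation": [0, 0, 0], "angular": [0, 0, 0]}, {"translation": [0, 0, 0], "angular": [0, 0, 0]}, {"translation": [0, 0, 0], "angular": [0, 0, 0]}, {"translation": [0, 0, 0], "angular": [0, 0, 0]}, {"translation": [0, 0, 0], "angular": [0, 0, 0]}], grip=0, newtons=25)

```text
time_s: 67.25
position: [0.5587, 0.348, 0.1091]
tool_rot: [2.38, 2.05, 0.003]
force: [-0.7, 0.1, 3.7]
finger_gap: 0.207
```

Run:
```python
from h import *
w=bot.capture("wrist");cv2.imwrite("pics/w37.png",w["frame"][:,:,::-1])
railpos()
```

```text
rail x 1.1 y 100.6 mm, z 109.1 F rail x,y,z [-1.6  0.7  5. ] gap 19.4 t 67.3 M [-0.14  0.24  0.05]
```

View pics/w37.png

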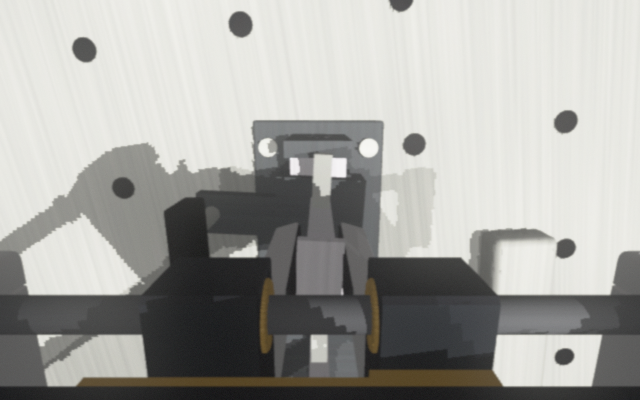

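Request:
apply_moves(increments=[{"translation": [0, 0, 0], "angular": [0, 0, 0]}, {"translation": [0, 0, 0], "angular": [0, 0, 0]}, {"translation": [0, 0, 0], "angular": [0, 0, 0]}, {"translation": [0, 0, 0], "angular": [0, 0, 0]}, {"translation": [0, 0, 0], "angular": [0, 0, 0]}], newtons=50)

```text
time_s: 67.8
position: [0.5588, 0.348, 0.1091]
tool_rot: [2.38, 2.05, 0.003]
force: [-1.2, 0.2, 6.2]
finger_gap: 0.202
```

Request:
apply_moves(increments=[{"translation": [0, 0, 0], "angular": [0, 0, 0]}, {"translation": [0, 0, 0], "angular": [0, 0, 0]}, {"translation": [0, 0, 0], "angular": [0, 0, 0]}, {"translation": [0, 0, 0], "angular": [0, 0, 0]}, {"translation": [0, 0, -20], "angular": [0, 0, 0]}], grip=44)

```text
time_s: 68.3
position: [0.5563, 0.3466, 0.1248]
tool_rot: [-2.379, -2.049, 0.01]
force: [-0.2, -0.4, -2.0]
finger_gap: 0.464
```

Request:
apply_moves(increments=[{"translation": [0, 0, -40], "angular": [0, 0, 0]}, {"translation": [0, 0, -45], "angular": [0, 0, 0]}, {"translation": [0, 0, -45], "angular": [0, 0, 0]}, {"translation": [-30, -10, -20], "angular": [0, 0, 0]}, {"translation": [-40, -15, 0], "angular": [0, 0, 0]}])

```text
time_s: 68.8
position: [0.5256, 0.2833, 0.2812]
tool_rot: [2.377, 2.05, 0.012]
force: [-0.7, -1.2, -0.8]
finger_gap: 0.468
```

Request:
apply_moves(increments=[{"translation": [0, 0, 0], "angular": [0, 0, 0]}, {"translation": [0, 0, 0], "angular": [0, 0, 0]}, {"translation": [0, 0, 0], "angular": [0, 0, 0]}, {"translation": [0, 0, 0], "angular": [0, 0, 0]}, {"translation": [0, 0, 0], "angular": [0, 0, 0]}])

```text
time_s: 69.3
position: [0.5236, 0.2829, 0.2771]
tool_rot: [-2.379, -2.051, 0.001]
force: [-0.5, -0.4, 0.5]
finger_gap: 0.462
```

Run:
```python
from h import *
bot.capture("wrist");w=bot.capture("wrist");np.savez("w38.npz",**w);crop(w,"w38c",(240,0,430,250),3.1)
railpos()
```

```text
rail x -24.0 y 30.8 mm, z 277.2 F rail x,y,z [-0.  -0.2 -0.1] gap 43.7 t 69.4 M [-0.09  0.06 -0.01]
```

View pics/w38c.png

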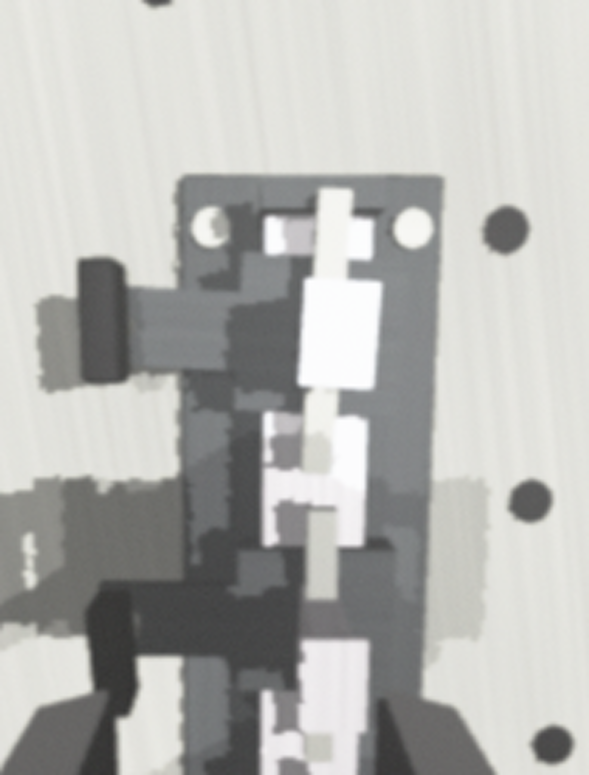

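Run:
```python
from h import *
w=dict(np.load("w38.npz"))
b=lambda u,v,z: rf(back(w,240+(u+.5)/3.1-.5,0+(v+.5)/3.1-.5,z))
for n,p,q,z in [("barL",(319,190),(302,468),.095),("barR",(353,190),(332,470),.095),("capL",(304,278),(299,385),.143),("capR",(382,283),(375,388),.143),("capt",(304,278),(382,283),.143),("capb",(299,385),(375,388),.143),("k0L",(79,262),(81,380),.126),("k0R",(124,265),(127,380),.126),("ear",(140,368),(225,371),.08),("plateR",(442,180),(420,690),.012)]:
    P,Q=b(*p,z),b(*q,z);d=Q-P;print(n,P,Q,"ang",np.round(np.degrees(np.arctan2(d[1],d[0])),1))
```

```text
barL [ -1.7 143.5] [-5.9 57.9] ang -92.8
barR [  8.8 143.5] [ 3.9 57.3] ang -93.3
capL [ -8.4 114.7] [-9.4 86.1] ang -92.0
capR [ 12.9 113.4] [11.8 85.3] ang -92.2
capt [ -8.4 114.7] [ 12.9 113.4] ang -3.5
capb [-9.4 86.1] [11.8 85.3] ang -2.2
k0L [-72. 120.] [-72.5  86.9] ang -90.9
k0R [-59.1 119.2] [-59.   86.9] ang -89.8
ear [-59.5  89.5] [-31.2  88.5] ang -2.0
plateR [ 49.9 157.9] [ 48.9 -43.9] ang -90.3
```

Run:
```python
from h import *
print(bot.finish_job()); print(bot.read_state()["time_s"])
```

```text
the job is handed in; nothing more can be done
None
the job is handed in; nothing more can be done
```

All three carriers are on the rail, seated, with their knobs turned to the stop. I handed the job in at about 69 s of the 210 s allowed. The hand-in gave no verdict, so the figures below are my own camera measurements.

For each carrier I pressed the keeper open before lifting, and the pictures showed all three keepers open. I then slid it on from the open end, let it sit down, and turned the knob clockwise until the torque rose.

| Carrier (hook it came from, place on the rail) | Centre along the rail (allowed -117 to +125 mm) | Sideways offset (limit 6 mm) | Out of line (limit 0.12 rad) | Knob angle (needs over 1.3 rad) |
|---|---|---|---|---|
| Nearest the rail, at the stop end | about 100 mm | 1–2 mm | about 0.045 rad | about 1.5 rad |
| Middle hook, centre | about 0 mm | about 1 mm | under 0.02 rad | about 1.5 rad |
| Farthest hook, at the open end | about -95 to -98 mm | about 2 mm | about 0.02 rad | about 1.5 rad |

- **Twisted carrier:** the first carrier was about 0.08 rad out of line after tightening. I squeezed its tab with the jaws lined up to the rail, which brought it to about 0.045 rad; its knob still read about 1.5 rad.
- **Disagreeing readings:** different edges of that carrier gave angles 1–2° apart. The tab caps also measured about 1–2 mm further to the side than the hanging bars, so either there is a small camera bias or a slight tilt of about 2°. Both are within limits.
- **Seating:** I judged height from the force at touchdown and the tool height, not from a separate height measurement.
- **Other things on the table:** the reducer, tube and bottle looked unmoved in the last overhead picture, and the gripper was well clear of everything when I handed in.

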